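# Refill the dose dispenser and set its wheel

## Robot

A 6-joint arm with a two-finger parallel gripper is mounted at the origin on the work surface. World frame = base frame: x ahead of the robot, y to its left, z up, the work surface at z = 0. Lengths are in m, angles in rad, forces in N, time in s.
With the tool pointing down it reaches from about 0.4 to 0.825 m from the base axis. Payload 7 kg.
Tool frame: the origin (TCP) lies at the very end of the fingers, on their centre line; the grasp point (between the pads) lies env.pinch_z behind it (env.pinch_z is the distance from the TCP to the grasp point, in m); z points along the fingers, x is the direction in which the jaws open and shut, and the axes are right-handed (so a half turn about z gives the same grasp; the last joint's range is limited). The gripper opens to 88 mm and grips with 3 to 60 N. Pads are 19 mm wide; open, the fingers measure 130 mm over their backs; the gripper's body (78 mm by 193 mm) begins 47 mm behind the grasp point.
Start: joints at [-0.91, 0.359, 0.012, 0, -1.224, -0.288], TCP at [0.246, -0.629, 0.227] pointing down, gripper open.
Joint ranges: [-3.07, 3.07], [-1.43, 2.12], [-1.02, 1.25], [-3.03, 1.67], [-3.05, -0], [-3.03, 3.03]. Speed limits (rad/s): [2.39, 2.39, 3.01, 3.14, 3.14, 3.14].

## Interface

Orientations are given as a unit quaternion [x, y, z, w].
In Python, from station import env gives the robot as it stands.
- The arm moves only by the tool carry_out, never from a script. Its argument "series" is a list of rows, each an object of numbers: "tx", "ty", "tz": the shift along the tool's x, y, z in mm; "ax", "ay", "az": the turn, a rotation vector about the tool's x, y, z in rad. A call has 1 to 8 rows; each row is the pose to reach, as a shift and turn from the pose commanded when the call began, along the tool's axes at that moment; what a row does not reach only later rows make up. A row lasts 1/12 s, in which the tool goes at most 41.7 mm and 7.16 degrees, less where a joint would pass 70% of its speed; a pose out of reach is approached as far as the arm can. A call with a gripper value outside its range is refused whole. "fingers" is the opening, from 0 (shut) to 1 (fully open), set as the call begins (left out, the last holds). The fingers move at their own pace and stop on an object; "grip_force" is the grip in N (left out, the last holds). Time passes only in rows, so rows that repeat a pose let the fingers close. It gives the time, the measured TCP pose, the force and the opening at its end, in the units of the state.
- env.get_state(): the state, without advancing time (a new reading comes with each control period).
- env.read_camera(name): name is "side" or "top" or "wrist"; returns a dict with "frame" (480x640x3 uint8, red, green, blue), "K" (3x3 intrinsics, pixels), "rvec" (rotation vector, rad) and "tvec" (3), from world to camera coordinates, as OpenCV has them. Camera axes: x right, y down, z forward; pixel columns grow to the right and rows downward; lengths in m; the calibration is good to about 2 mm. A picture is of the moment at which its call begins. There is no depth.
- env.finish_job(): hands the job in, once; it reports no verdict.
Trained networks look in the newest picture that a camera, given by its name, has taken for a name from the list of things; names that differ only in an ending like _2 or _b are one class to them, and where a whole thing is asked for, a point or a joint stands for the part that bears it (a point fixed in the world has none). Each returns a list of dicts, best first, with "confidence" (0 to 1); they miss things now and then, are a little off and sometimes report something else, mostly with a low value. They report only what shows in the picture. A call takes as long as a camera call. They do not tell look-alikes from the thing itself.
- env.outline_of(camera, query): "region" (480x640 bool, what is visible of it) and "extent" ([left, top, right, bottom] in pixels, round what is visible of it).
The state is a dict: "time": time; "q": joint angles; "qd": joint speeds; "joint_torque": joint torques, N m; "position": TCP position; "orientation": TCP orientation; "force": force on the tool from outside, world axes, zero at the start; "wrist_torque": the same for the moment, N m; "finger_gap": finger opening in m.
Only numpy, scipy, OpenCV 4.12 (cv2) and the standard library are available. Lean on these libraries where they do the work, as an engineer would, in place of code of your own. Each camera call takes 0.05 s, during which the arm holds its last target.

## Task

Refill the dose dispenser on the sill: with the cover still shut, roll the thumbwheel back until it is off, and leave it off while the cover is open. Lift the cover, plug every cartridge from the caddy fully home in the sockets, filling them without gaps from the wheel end, then close the cover and roll the wheel forward one click for each cartridge, so that the pointer stands beside the last loaded socket. Leave the tins, pill splitter, mug and bottles where they are.

Things in the scene. Friction and masses are not known exactly. Their poses are not given: they have to be found in the camera images.
- dock: Dose dispenser, white base 124 (x) x 300 (y) x 46 mm, fixed. Origin: centre of its underside, +x to the hinged far side. At the -y end the thumbwheel, then along +y four sockets in the deck (top face, 46 mm up) under a clear cover. Along the near (-x) edge a black pointer in a groove, with a ring mark (off) and marks of 1 to 4 pips beside the sockets.
- bay1 (a point): Centre of the mouth of socket 1, in the plane of the deck, counted from the thumbwheel end (1 pip); sockets are 56 mm apart along the dock's y, 46 (x) x 36 (y) mm wide, 15.5 mm deep, so 1 mm of play on each side of a plug. Axes as the dock's.
- bay2 (a point): Centre of the mouth of socket 2, in the plane of the deck, counted from the thumbwheel end (2 pips); sockets are 56 mm apart along the dock's y, 46 (x) x 36 (y) mm wide, 15.5 mm deep, so 1 mm of play on each side of a plug. Axes as the dock's.
- bay3 (a point): Centre of the mouth of socket 3, in the plane of the deck, counted from the thumbwheel end (3 pips); sockets are 56 mm apart along the dock's y, 46 (x) x 36 (y) mm wide, 15.5 mm deep, so 1 mm of play on each side of a plug. Axes as the dock's.
- bay4 (a point): Centre of the mouth of socket 4, in the plane of the deck, counted from the thumbwheel end (4 pips); sockets are 56 mm apart along the dock's y, 46 (x) x 36 (y) mm wide, 15.5 mm deep, so 1 mm of play on each side of a plug. Axes as the dock's.
- wheel (a joint): Knurled black thumbwheel, 52 mm across, 16 mm wide, axle along the dock's x. Rad: 0 is off; clicks 1 to 4 at 0.449, 0.898, 1.346, 1.795 bring the pointer beside sockets 1 to 4. Grows as its top is rolled to the dock's +y, 11.7 mm of rim a click. Stops 0.06 beyond both ends. Let go, it drops into the nearest click. About 1 N turns it: a fingertip pressing 3 to 8 N and moved along y rolls it.
- wheel_top (a point): Highest point of the thumbwheel's rim, 57 mm above the sill, 11 mm above the deck (42 mm of the wheel's length along y is exposed); does not turn with the wheel. Axes as the dock's.
- pointer_tip (a point): Middle of the pointer, a small black block on the deck, 5 mm above it, 61 mm in front (-x) of the line of sockets; slides along the dock's y with the wheel, 56 mm a click. Axes as the dock's.
- cover (a joint): Clear cover over the sockets (not the wheel), 88 (x) x 226 (y) x 59 mm, hinged along its far lower edge. Rad: 0 closed, grows as it is lifted, stop at 1.75. Friction in the hinge holds it where it is left (2 to 3 N at the bar moves it). From 1.5 on it stands clear behind the sockets.
- cover_bar (a point): Middle of the cover's handle: a round aluminium bar, 10 mm thick, 118 mm long along the dock's y, 22 mm in front of and 22 mm above the cover's near top edge, on a strut 4 mm from each end; it moves with the cover. Closed, it is 128 mm above the sill.
- cover_hinge (a point): Point on the cover's hinge line (which runs along the dock's y), level with the bar's middle; does not move with the cover. With the cover closed the bar lies 110 mm to the -x and 81 mm above it.
- caddy: Shallow white plastic caddy 200 (x) x 320 (y) x 34 mm, walls and floor 4 mm, fixed to the sill, with a partition across it at y = -55 mm: cartridges in the large part on +y, tins and splitter in the small one. Origin: centre of its underside.
- cart1: A dose cartridge (2 to 4 alike, absent ones None), 66 mm tall, 0.11 kg, upright in the caddy's large part. Bottom up: grey plug 44 (x) x 34 (y) x 14 mm, its lowest 4 mm tapered to 40 x 30; white body 50 x 40 x 30; grey pull tab 30 (x) x 12 (y) x 22, gripped across its 12 mm. Origin: centre of the plug's underside; half a turn about z is the same. Plugged home, the body rests on the deck.
- cart2: A dose cartridge (2 to 4 alike, absent ones None), 66 mm tall, 0.11 kg, upright in the caddy's large part. Bottom up: grey plug 44 (x) x 34 (y) x 14 mm, its lowest 4 mm tapered to 40 x 30; white body 50 x 40 x 30; grey pull tab 30 (x) x 12 (y) x 22, gripped across its 12 mm. Origin: centre of the plug's underside; half a turn about z is the same. Plugged home, the body rests on the deck.
- cart3: A dose cartridge (2 to 4 alike, absent ones None), 66 mm tall, 0.11 kg, upright in the caddy's large part. Bottom up: grey plug 44 (x) x 34 (y) x 14 mm, its lowest 4 mm tapered to 40 x 30; white body 50 x 40 x 30; grey pull tab 30 (x) x 12 (y) x 22, gripped across its 12 mm. Origin: centre of the plug's underside; half a turn about z is the same. Plugged home, the body rests on the deck.
- cart4: A dose cartridge (2 to 4 alike, absent ones None), 66 mm tall, 0.11 kg, upright in the caddy's large part. Bottom up: grey plug 44 (x) x 34 (y) x 14 mm, its lowest 4 mm tapered to 40 x 30; white body 50 x 40 x 30; grey pull tab 30 (x) x 12 (y) x 22, gripped across its 12 mm. Origin: centre of the plug's underside; half a turn about z is the same. Plugged home, the body rests on the deck.
- tin1: Pill tin, bare aluminium, round, 74 mm across, 22 mm high; one of a stack of three in the caddy's small part. Origin: centre of its underside. Leave alone.
- tin2: Pill tin, bare aluminium, round, 74 mm across, 22 mm high; one of a stack of three in the caddy's small part. Origin: centre of its underside. Leave alone.
- tin3: Pill tin, bare aluminium, round, 74 mm across, 22 mm high; one of a stack of three in the caddy's small part. Origin: centre of its underside. Leave alone.
- splitter: Steel pill splitter with hinged lid, shut, 82 x 46 x 22 mm, lying in the caddy's small part. Origin: centre of its underside. Leave alone.
- mug: White ceramic mug, 82 mm across, 95 mm high, handle at its +y, on the sill. Origin: centre of its underside. Leave alone.
- bottle1: White bottle with a push cap, 62 mm across, 88 mm high, on the sill. Origin: centre of its underside. Leave alone.
- bottle2: White bottle with a push cap, 52 mm across, 74 mm high, on the sill. Origin: centre of its underside. Leave alone.
Things that resemble listed ones, but are neither listed nor needed, are in the scene too. Leave any black or purple look-alike of the cart4 alone.

How it is judged:
By the outcome, as a careful person would: the job done as asked, in the order asked, and still so for the second after the job is handed in, with the robot touching nothing.
Of cart1, cart2, cart3, cart4 only 2 to 4 are there at a start; the rules pass over those that are not, and their reading is None.
At some moment in a run one of cart1, cart2, cart3, cart4 may be knocked a few centimetres aside while the robot is not near it.
It also fails if it takes over 210 s, if anything falls off the work surface, if the arm or the gripper's body presses on something with over 40 N, if the wrist force passes 120 N, or if a joint passes its speed limit or range.

## Working session

There is one attempt and no reset: what is moved stays moved. The work goes in short steps, Python scripts to look and compute and a tool call to move; the robot and the scene stay as the last step left them, time stands still between calls to the robot, and variables do not carry over. Pictures are saved under pics/ and viewed, and the job is handed in when it is done.

Besides the shell and the picture viewer there is one more tool, called after "Request:" in YAML: its name, and indented under it one key for each argument. carry_out: Moves the arm, as the interface text tells. Its arguments: {"type":"object","properties":{"series":{"type":"array"},"fingers":{"type":"number"},"grip_force":{"type":"number"}},"required":["series"]}

```bash
ls; mkdir -p pics; python3 - <<'E'
from station import env
import cv2,json
s=env.get_state()
for k,v in s.items(): print(k,v)
print(env.pinch_z)
for n in ["side","top","wrist"]:
    r=env.read_camera(n)
    cv2.imwrite(f"pics/a_{n}.png",r["frame"][:,:,::-1])
    print(n,r["K"],r["rvec"],r["tvec"])
E
```

```text
pics
time 0.0
q [-9.09867461e-01  3.59385337e-01  1.10786871e-02 -3.54553579e-04
 -1.22409390e+00 -2.88120001e-01]
qd [ 9.99027733e-05  1.48908351e-03  7.78823811e-04 -8.16274103e-04
  7.76324617e-04  2.24831024e-03]
joint_torque [-6.37036428e-04 -5.82716954e+01  2.93052721e+01  6.99712291e+00
  6.82882121e-03 -1.67053158e-04]
position [ 0.24567404 -0.62818974  0.22563152]
orientation [ 5.63861349e-01  8.25869062e-01  4.04049013e-04 -7.12677810e-04]
force [-0.21243001  0.04980072  0.51790993]
wrist_torque [ 0.02336699 -0.0406589   0.00140322]
finger_gap 0.08766046393388341
0.0188
side [[486.68354715   0.         317.93571741]
 [  0.         486.68354715 243.47359267]
 [  0.           0.           1.        ]] [ 0.32875585 -2.76389462  1.23575424] [0.52779006 0.13852597 0.79201974]
top [[513.98711118   0.         314.91252975]
 [  0.         513.98711118 230.69199763]
 [  0.           0.           1.        ]] [ 2.22890143 -1.96163357  0.22719549] [-0.06007569  0.57234683  1.05937908]
wrist [[407.724762     0.         326.15039959]
 [  0.         407.724762   251.59978997]
 [  0.           0.           1.        ]] [-1.6708301  -2.44703894 -0.3505735 ] [ 0.67363557 -0.03522066  0.39093684]
```

View pics/a_side.png

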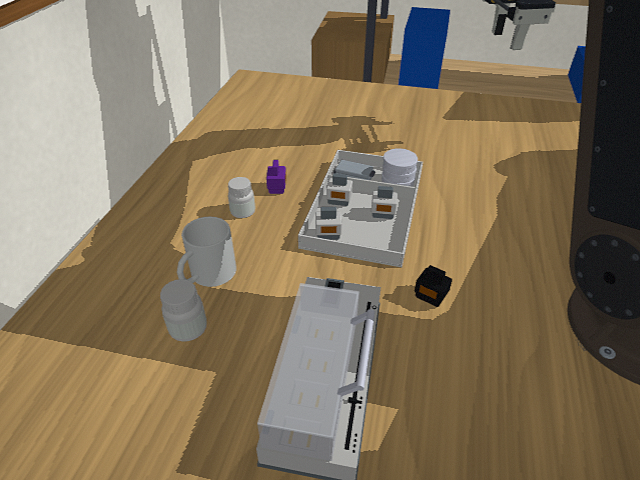

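View pics/a_top.png

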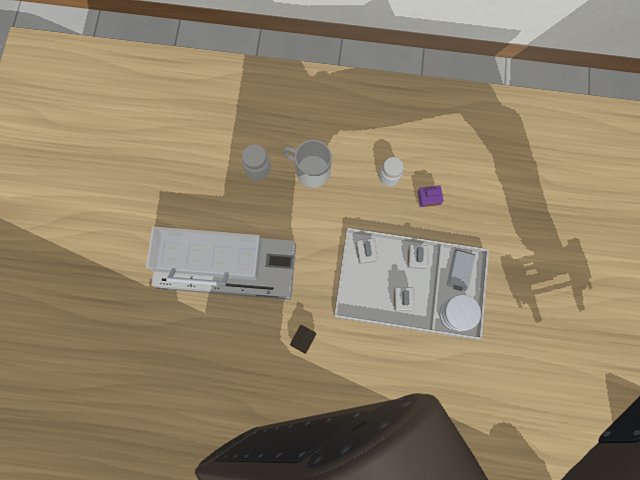

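View pics/a_wrist.png

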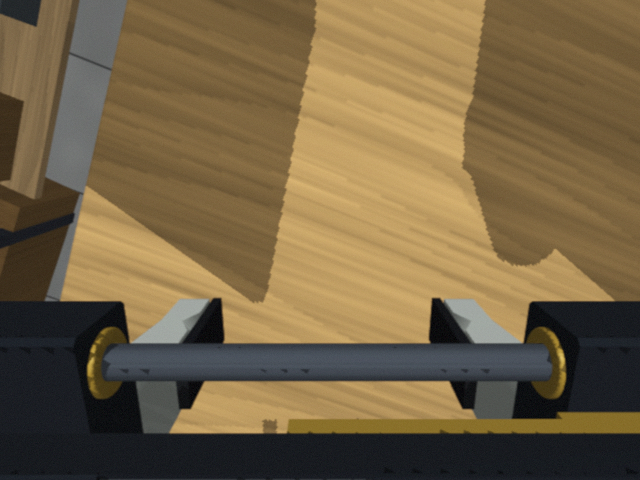

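Three cartridges appear in the caddy: top (367,250), (420,255) and (404,298). The dock has its wheel at (280,261), and there are black and purple look-alikes. Next I'll build helpers and measure.

```bash
cat > h.py <<'E'
from station import env
import numpy as np, cv2
def cam(n):
    r=env.read_camera(n); R=cv2.Rodrigues(np.array(r["rvec"],float))[0]; t=np.array(r["tvec"],float).reshape(3)
    return dict(f=r["frame"],K=np.array(r["K"]),R=R,t=t,C=-R.T@t)
def proj(c,P):
    P=np.atleast_2d(P)@c["R"].T+c["t"]; p=P@c["K"].T; return p[:,:2]/p[:,2:]
def onz(c,uv,z):
    uv=np.atleast_2d(uv).astype(float)
    d=(np.c_[uv,np.ones(len(uv))]@np.linalg.inv(c["K"]).T)@c["R"]
    return c["C"]+d*((z-c["C"][2])/d[:,2])[:,None]
def tri(cs,uvs):
    A=[];b=[]
    for c,uv in zip(cs,uvs):
        d=(np.linalg.inv(c["K"])@np.array([uv[0],uv[1],1.]))@c["R"]; d/=np.linalg.norm(d)
        M=np.eye(3)-np.outer(d,d); A.append(M); b.append(M@c["C"])
    return np.linalg.lstsq(np.vstack(A),np.hstack(b),rcond=None)[0]
def crop(c,box,name,s=4,pts=None):
    x0,y0,x1,y1=box; im=cv2.resize(c["f"][y0:y1,x0:x1,::-1],None,fx=s,fy=s,interpolation=cv2.INTER_CUBIC)
    if pts is not None:
        for p in pts: cv2.circle(im,tuple(int(v) for v in ((np.array(p)-[x0,y0]+.5)*s)),3,(0,0,255),1)
    cv2.imwrite("pics/"+name,im)
def pose():
    s=env.get_state(); from scipy.spatial.transform import Rotation as Ro
    return np.array(s["position"]),Ro.from_quat(s["orientation"]).as_matrix(),s
E
python3 - <<'E'
from h import *
for n in ["top","side"]:
    c=cam(n)
    print(n,"C",c["C"].round(3))
    for q in ["dock","wheel","cover","cover_bar","pointer_tip","caddy","cart1","tin1","splitter","mug","bottle1"]:
        for o in env.outline_of(n,q)[:5]:
            m=o["region"].astype(np.uint8); rr=cv2.minAreaRect(cv2.findNonZero(m)); 
            print(n,q,round(o["confidence"],2),np.round(o["extent"]).tolist(),m.sum(),np.round(rr[0],1),np.round(rr[1],1),round(rr[2],1))
    if n=="top":
        crop(c,(140,215,310,310),"t1.png",4); crop(c,(325,220,495,345),"t2.png",4)
    else:
        crop(c,(250,270,390,480),"s1.png",3.8 and 2.8); crop(c,(290,140,430,270),"s2.png",4)
E
```

```text
top C [ 0.327 -0.012  1.16 ]
top dock 0.81 [145.0, 226.0, 295.0, 302.0] 8740 [219.6 262.5] [147.7  62.3] 5.0
top wheel 0.49 [270.0, 255.0, 287.0, 264.0] 147 [278.6 260.2] [19.3  7.8] 5.2
top cover 0.98 [145.0, 228.0, 261.0, 288.0] 5360 [202.9 257.4] [112.5  54.6] 4.8
top cover_bar 0.9 [147.0, 226.0, 260.0, 284.0] 5316 [202.9 257. ] [112.5  53.7] 4.6
top caddy 0.59 [334.0, 225.0, 490.0, 338.0] 10149 [413.  283.1] [150.4  92.4] 8.4
top caddy 0.29 [143.0, 228.0, 297.0, 299.0] 8710 [220.  262.6] [147.4  62.7] 5.2
top caddy 0.21 [443.0, 304.0, 463.0, 331.0] 88 [448.2 318.2] [32.6 11.9] 62.7
top cart1 0.94 [358.0, 237.0, 376.0, 267.0] 449 [365.9 250.5] [23.8 19.3] 82.9
top cart1 0.71 [406.0, 246.0, 427.0, 269.0] 468 [416.5 256. ] [24. 19.] 90.0
top cart1 0.7 [294.0, 324.0, 314.0, 352.0] 455 [302.  338.5] [19.2 24.1] 26.6
top cart1 0.66 [392.0, 286.0, 416.0, 312.0] 418 [403. 298.] [22. 20.] 90.0
top cart1 0.64 [416.0, 184.0, 447.0, 209.0] 448 [429.5 195.7] [19.3 24.6] 83.7
top tin1 0.89 [445.0, 298.0, 482.0, 330.0] 981 [461.5 313. ] [34. 35.] 90.0
top tin1 0.65 [442.0, 308.0, 453.0, 329.0] 
[... 1712 characters left out ...]
.0, 208.0, 341.0, 243.0] 810 [328. 223.] [34. 26.] 90.0
side tin1 0.78 [381.0, 167.0, 416.0, 181.0] 272 [397.3 176.1] [32.5 12.5] 7.4
side tin1 0.74 [384.0, 149.0, 416.0, 177.0] 720 [399.1 161.1] [33.  25.8] 9.5
side splitter 0.84 [334.0, 158.0, 374.0, 178.0] 512 [354.7 170.1] [39.  15.3] 11.3
side splitter 0.37 [257.0, 278.0, 380.0, 480.0] 18912 [316.4 377.3] [106.6 201.5] 7.7
side mug 0.57 [176.0, 216.0, 235.0, 285.0] 3123 [208.3 251.5] [57.7 68.8] 7.9
side mug 0.48 [259.0, 286.0, 374.0, 461.0] 13017 [319.7 372.1] [ 91.5 177.5] 17.2
side bottle1 0.91 [159.0, 278.0, 205.0, 344.0] 2263 [181.8 309.8] [63.2 42.1] 71.6
side bottle1 0.8 [226.0, 177.0, 254.0, 217.0] 934 [241. 197.] [40. 26.] 90.0
```

View pics/t1.png

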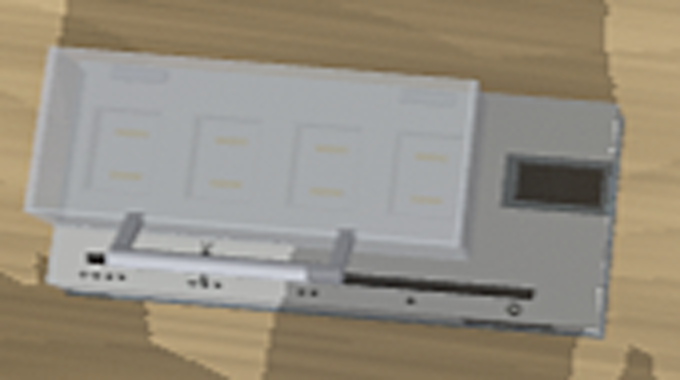

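View pics/s1.png

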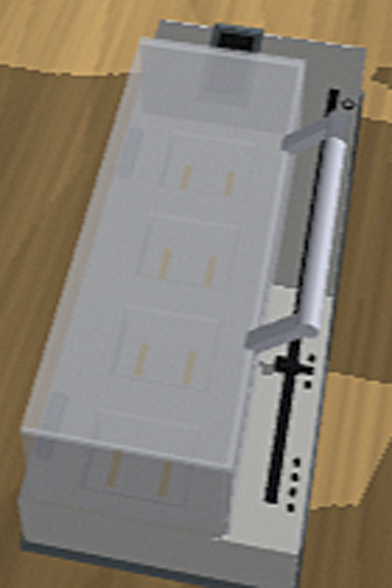

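View pics/t2.png

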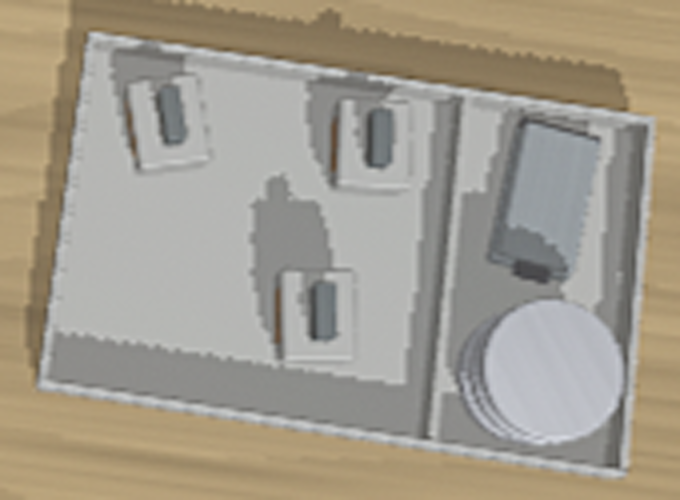

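View pics/s2.png

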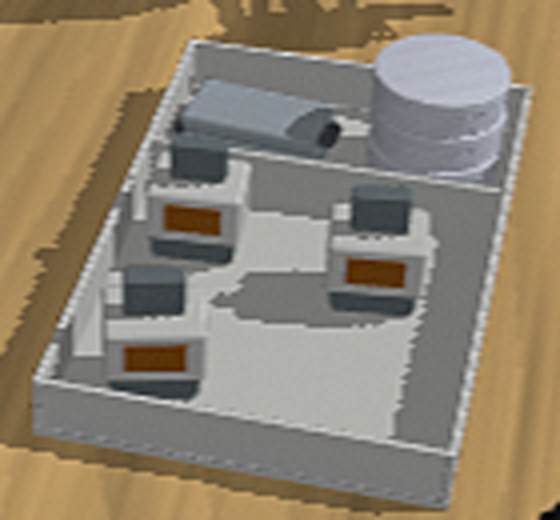

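The pointer stands at the 3-pip mark (t1 crop ~(205,250), side (352,402)), so the wheel is at click 3. There are 3 real cartridges. Now I'll fit the dock pose from the marks and contacts.

```bash
cat > m1.py <<'E'
from h import *
from scipy.optimize import least_squares
ct=cam("top"); cs=cam("side")
T=lambda p:(np.array(p)+.5)/4+[140,215]-.5
S=lambda p:(np.array(p)+.5)/2.8+[250,270]-.5
top={'m0':(514,309),'m1':(411,300),'m2':(307,293),'m3':(205,283),'m4':(103,275),
 'c1a':(431,157),'c1b':(426,200),'c2a':(331,149),'c2b':(326,192),'c3a':(231,141),'c3b':(226,184),'c4a':(131,132),'c4b':(126,176)}
side={'m0':(348,103),'m3':(309,371),'m4':(294,485),'c1a':(187,178),'c1b':(230,183),'c2a':(167,264),'c2b':(211,271),'c3a':(142,358),'c3b':(190,367),'c4a':(114,467),'c4b':(165,477)}
# frame: origin bay1 mouth; params x,y,yaw, mark x offset, contact half gap, contact depth
def model(p,k):
    x,y,yaw,mx,g,dz=p[:6]
    i=int(k[1]); yy=.056*(i-1)
    if k[0]=='m': l=np.array([mx,yy,.046])
    else: l=np.array([g if k[2]=='a' else -g,yy,dz])
    c,s=np.cos(yaw),np.sin(yaw)
    return np.array([x+c*l[0]-s*l[1],y+s*l[0]+c*l[1],l[2]])
def res(p,which=(1,1)):
    r=[]
    off=p[6:8]
    if which[0]: r+= [ (proj(ct,model(p,k))[0]-T(v)) for k,v in top.items()]
    if which[1]: r+= [ (proj(cs,model(p,k))[0]-S(v)-0*off) for k,v in side.items()]
    return np.concatenate(r)
p0=[.5,.1,0,-.07,.012,.0305]
for w in [(1,1),(1,0),(0,1)]:
    f=least_squares(lambda p:np.r_[res(p,w),(p[5]-.0305)*1000],p0)
    print(w,f.x.round(4),np.sqrt(np.mean(f.fun**2)).round(3), np.abs(f.fun).max().round(2))
E
python3 m1.py
```

```text
Traceback (most recent call last):
  File "m1.py", line 25, in <module>
    f=least_squares(lambda p:np.r_[res(p,w),(p[5]-.0305)*1000],p0)
  File "m1.py", line 25, in <lambda>
    f=least_squares(lambda p:np.r_[res(p,w),(p[5]-.0305)*1000],p0)
                                   ~~~^^^^^
  File "m1.py", line 21, in res
    if which[1]: r+= [ (proj(cs,model(p,k))[0]-S(v)-0*off) for k,v in side.items()]
                        ~~~~~~~~~~~~~~~~~~~~~~~~~~~^~~~~~
ValueError: operands could not be broadcast together with shapes (2,) (0,)
```

```bash
sed -i 's/-0\*off//' m1.py; cat >> m1.py <<'E'
print("wheel opening c (top) at deck:",onz(ct,T((559,184)),.046), onz(ct,[T(q) for q in [(512,155),(617,165),(603,212),(503,206)]],.046).round(4).tolist())
print("deck corners",onz(ct,[T(q) for q in [(618,105),(605,325),(45,283)]],.046).round(4).tolist())
# bar ends top/side
tb=[T((112,258)),T((342,274))]; sb=[S((309,328)),S((338,130))]
print("bar ends",[tri([ct,cs],[a,b]).round(4) for a,b in zip(tb,sb)])
# tabs: top of tab centre
T2=lambda p:(np.array(p)+.5)/4+[325,220]-.5
S2=lambda p:(np.array(p)+.5)/4+[290,140]-.5
for n,a,b in [('A',(165,110),(150,270)),('B',(376,132),(200,140)),('C',(320,300),(382,188))]:
    print(n,onz(ct,T2(a),.070).round(4), onz(cs,S2(b),.070).round(4), tri([ct,cs],[T2(a),S2(b)]).round(4))
print("caddy corners",onz(ct,[T2(q) for q in [(92,35),(655,118),(625,472),(42,385)]],.034).round(4).tolist())
E
python3 m1.py
```

```text
(1, 1) [ 0.4968  0.1558  0.0447 -0.0692  0.012   0.0306] 0.595 1.17
(1, 0) [ 0.499   0.156   0.0454 -0.0697  0.0122  0.0305] 0.103 0.25
(0, 1) [ 0.4957  0.1557  0.0417 -0.0695  0.0119  0.0305] 0.256 0.51
wheel opening c (top) at deck: [[0.5027755  0.08234498 0.046     ]] [[0.5155, 0.1103, 0.046], [0.5173, 0.0522, 0.046], [0.4905, 0.0563, 0.046], [0.4868, 0.111, 0.046]]
deck corners [[0.5507, 0.0562, 0.046], [0.4296, 0.0468, 0.046], [0.4136, 0.3507, 0.046]]
bar ends [array([0.4228, 0.2932, 0.128 ]), array([0.4292, 0.1786, 0.1202])]
A [[ 0.552  -0.1008  0.07  ]] [[ 0.5507 -0.1061  0.07  ]] [ 0.5503 -0.1005  0.0745]
B [[ 0.5545 -0.215   0.07  ]] [[ 0.5499 -0.2187  0.07  ]] [ 0.5514 -0.2145  0.0732]
C [[ 0.4606 -0.193   0.07  ]] [[ 0.4533 -0.1982  0.07  ]] [ 0.4564 -0.1921  0.0748]
caddy corners [[0.597, -0.0585, 0.034], [0.5898, -0.3758, 0.034], [0.3939, -0.3699, 0.034], [0.4001, -0.0535, 0.034]]
```

```bash
cat >> h.py <<'E'
from scipy.spatial.transform import Rotation as Ro
def delta(pos,yaw):
    """tool-frame shift (mm) and turn to bring TCP to pos, pointing down with tool x at angle yaw (mod pi)"""
    p,R,s=pose()
    best=None
    for k in (-1,0,1,2):
        y=yaw+k*np.pi
        x=np.array([np.cos(y),np.sin(y),0]); z=np.array([0,0,-1.]); Rt=np.c_[x,np.cross(z,x),z]
        rv=Ro.from_matrix(R.T@Rt).as_rotvec()
        if best is None or np.linalg.norm(rv)<np.linalg.norm(best): best=rv
    d=R.T@(np.array(pos)-p)*1000
    print("pos",p.round(4),"yaw",np.arctan2(R[1,0],R[0,0]).round(4),"F",np.round(s["force"],1),"gap",round(s["finger_gap"],4),"t",round(s["time"],2),"q",np.round(s["q"],2))
    print("delta t",d.round(1),"rot",best.round(4),"rows>=",np.ceil(max(np.linalg.norm(d)/41.7,np.linalg.norm(best)/.125)))
E
python3 - <<'E'
from h import *
p,R,s=pose()
c=cam("wrist")
print("cam in tool",(R.T@(c["C"]-p)).round(4)); print("cam axes in tool (cols)\n",(R.T@c["R"].T).round(3))
yaw=.044
# wheel approx; view pose
delta([.43,.12,.30],yaw)
E
```

```text
cam in tool [ 0.0005 -0.0754 -0.1582]
cam axes in tool (cols)
 [[ 1.    0.    0.  ]
 [-0.    0.96  0.28]
 [-0.   -0.28  0.96]]
pos [ 0.2458 -0.6286  0.2266] yaw 1.9436 F [-0.2  0.3  0.1] gap 0.0875 t 1.6 q [-0.91  0.36  0.01 -0.   -1.22 -0.29]
delta t [630.1 444.2 -73.4] rot [ 0.    -0.    -1.242] rows>= 19.0
```

Request:
carry_out:
  series:
    - {"tx": 54,"ty": 272,"tz": -123}
    - {"tx": 54,"ty": 272,"tz": -123}
    - {"tx": 54,"ty": 272,"tz": -123}
    - {"tx": 54,"ty": 272,"tz": -123}
    - {"tx": 54,"ty": 272,"tz": -123}
    - {"tx": 54,"ty": 272,"tz": -123}
    - {"tx": 54,"ty": 272,"tz": -123}
    - {"tx": 54,"ty": 272,"tz": -123}
  fingers: 0

```text
invalid input at $.series[0]: expected keys tx, ty, tz, ax, ay, az
```

Request:
carry_out:
  series:
    - {"tx": 298,"ty": 116,"tz": 0}
    - {"tx": 298,"ty": 116,"tz": 0}
    - {"tx": 298,"ty": 116,"tz": 0}
    - {"tx": 298,"ty": 116,"tz": 0}
    - {"tx": 298,"ty": 116,"tz": 0}
    - {"tx": 298,"ty": 116,"tz": 0}
    - {"tx": 298,"ty": 116,"tz": 0}
    - {"tx": 298,"ty": 116,"tz": 0}

```text
invalid input at $.series[0]: expected keys tx, ty, tz, ax, ay, az
```

Request:
carry_out:
  series:
    - {"tx": 298,"ty": 116,"tz": 0}
    - {"tx": 298,"ty": 116,"tz": 0}
    - {"tx": 298,"ty": 116,"tz": 0}
    - {"tx": 298,"ty": 116,"tz": 0}
    - {"tx": 298,"ty": 116,"tz": 0}
    - {"tx": 298,"ty": 116,"tz": 0}
    - {"tx": 298,"ty": 116,"tz": 0}
    - {"tx": 298,"ty": 116,"tz": 0}

```text
invalid input at $.series[0]: expected keys tx, ty, tz, ax, ay, az
```

Request:
carry_out:
  series:
    - {"tx": 69,"ty": 27,"az": -0.12}
    - {"tx": 69,"ty": 27,"az": -0.24}
    - {"tx": 69,"ty": 27,"az": -0.36}
    - {"tx": 69,"ty": 27,"az": -0.48}
    - {"tx": 69,"ty": 27,"az": -0.6}
    - {"tx": 69,"ty": 27,"az": -0.72}
    - {"tx": 69,"ty": 27,"az": -0.84}
    - {"tx": 69,"ty": 27,"az": -0.96}

```text
invalid input at $.series[0]: expected keys tx, ty, tz, ax, ay, az
```

Request:
carry_out:
  series:
    - {"az": -0.12}
    - {"az": -0.24}
    - {"az": -0.282}
    - {"az": -0.282}
    - {"az": -0.282}
    - {"az": -0.282}

```text
invalid input at $.series[0]: expected keys tx, ty, tz, ax, ay, az
```

```bash
python3 - <<'E'
from h import *
delta([.48,.235,.35],.044)
c=cam("wrist"); cv2.imwrite("pics/w1.png",c["f"][:,:,::-1])
E
```

```text
pos [ 0.2458 -0.6286  0.2266] yaw 1.9436 F [-0.2  0.3  0.1] gap 0.0875 t 1.6 q [-0.91  0.36  0.01 -0.   -1.22 -0.29]
delta t [ 719.   532.6 -123.4] rot [ 0.    -0.    -1.242] rows>= 22.0
```

All six keys are required in each row.

Request:
carry_out:
  series:
    - {"tx": 54,"ty": 272,"tz": -123,"ax": 0,"ay": 0,"az": 0}
    - {"tx": 54,"ty": 272,"tz": -123,"ax": 0,"ay": 0,"az": 0}
    - {"tx": 54,"ty": 272,"tz": -123,"ax": 0,"ay": 0,"az": 0}
    - {"tx": 54,"ty": 272,"tz": -123,"ax": 0,"ay": 0,"az": 0}
    - {"tx": 54,"ty": 272,"tz": -123,"ax": 0,"ay": 0,"az": 0}
    - {"tx": 54,"ty": 272,"tz": -123,"ax": 0,"ay": 0,"az": 0}
    - {"tx": 54,"ty": 272,"tz": -123,"ax": 0,"ay": 0,"az": 0}
    - {"tx": 54,"ty": 272,"tz": -123,"ax": 0,"ay": 0,"az": 0}
  fingers: 0

```text
time: 2.32
position: [0.4838, -0.477, 0.3523]
orientation: [0.562, 0.827, 0.0, 0.002]
force: [-1.0, 0.6, 0.0]
finger_gap: 0.0402
```

Request:
carry_out:
  series:
    - {"tx": 298,"ty": 116,"tz": 0,"ax": 0,"ay": 0,"az": 0}
    - {"tx": 298,"ty": 116,"tz": 0,"ax": 0,"ay": 0,"az": 0}
    - {"tx": 298,"ty": 116,"tz": 0,"ax": 0,"ay": 0,"az": 0}
    - {"tx": 298,"ty": 116,"tz": 0,"ax": 0,"ay": 0,"az": 0}
    - {"tx": 298,"ty": 116,"tz": 0,"ax": 0,"ay": 0,"az": 0}
    - {"tx": 298,"ty": 116,"tz": 0,"ax": 0,"ay": 0,"az": 0}
    - {"tx": 298,"ty": 116,"tz": 0,"ax": 0,"ay": 0,"az": 0}
    - {"tx": 298,"ty": 116,"tz": 0,"ax": 0,"ay": 0,"az": 0}

```text
time: 2.98
position: [0.4783, -0.1569, 0.35]
orientation: [0.563, 0.826, 0.001, 0.0]
force: [1.0, -0.8, -0.2]
finger_gap: 0.0005
```

Request:
carry_out:
  series:
    - {"tx": 298,"ty": 116,"tz": 0,"ax": 0,"ay": 0,"az": 0}
    - {"tx": 298,"ty": 116,"tz": 0,"ax": 0,"ay": 0,"az": 0}
    - {"tx": 298,"ty": 116,"tz": 0,"ax": 0,"ay": 0,"az": 0}
    - {"tx": 298,"ty": 116,"tz": 0,"ax": 0,"ay": 0,"az": 0}
    - {"tx": 298,"ty": 116,"tz": 0,"ax": 0,"ay": 0,"az": 0}
    - {"tx": 298,"ty": 116,"tz": 0,"ax": 0,"ay": 0,"az": 0}
    - {"tx": 298,"ty": 116,"tz": 0,"ax": 0,"ay": 0,"az": 0}
    - {"tx": 298,"ty": 116,"tz": 0,"ax": 0,"ay": 0,"az": 0}

```text
time: 3.65
position: [0.478, 0.1633, 0.3497]
orientation: [0.563, 0.826, 0.0, -0.0]
force: [0.2, -1.4, 0.5]
finger_gap: -0.0001
```

Request:
carry_out:
  series:
    - {"tx": 69,"ty": 27,"tz": 0,"ax": 0,"ay": 0,"az": -0.12}
    - {"tx": 69,"ty": 27,"tz": 0,"ax": 0,"ay": 0,"az": -0.24}
    - {"tx": 69,"ty": 27,"tz": 0,"ax": 0,"ay": 0,"az": -0.36}
    - {"tx": 69,"ty": 27,"tz": 0,"ax": 0,"ay": 0,"az": -0.48}
    - {"tx": 69,"ty": 27,"tz": 0,"ax": 0,"ay": 0,"az": -0.6}
    - {"tx": 69,"ty": 27,"tz": 0,"ax": 0,"ay": 0,"az": -0.72}
    - {"tx": 69,"ty": 27,"tz": 0,"ax": 0,"ay": 0,"az": -0.84}
    - {"tx": 69,"ty": 27,"tz": 0,"ax": 0,"ay": 0,"az": -0.96}

```text
time: 4.32
position: [0.4784, 0.2343, 0.3496]
orientation: [0.116, 0.993, 0.0, -0.0]
force: [0.5, 0.6, 0.3]
finger_gap: 0.0003
```

Request:
carry_out:
  series:
    - {"tx": 0,"ty": 0,"tz": 0,"ax": 0,"ay": 0,"az": -0.12}
    - {"tx": 0,"ty": 0,"tz": 0,"ax": 0,"ay": 0,"az": -0.24}
    - {"tx": 0,"ty": 0,"tz": 0,"ax": 0,"ay": 0,"az": -0.282}
    - {"tx": 0,"ty": 0,"tz": 0,"ax": 0,"ay": 0,"az": -0.282}
    - {"tx": 0,"ty": 0,"tz": 0,"ax": 0,"ay": 0,"az": -0.282}
    - {"tx": 0,"ty": 0,"tz": 0,"ax": 0,"ay": 0,"az": -0.282}

```text
time: 4.82
position: [0.4785, 0.2343, 0.3496]
orientation: [-0.021, 1.0, 0.0, 0.0]
force: [0.0, -0.9, -0.2]
finger_gap: 0.0007
```

```bash
python3 - <<'E'
from h import *
delta([.48,.235,.35],.044)
c=cam("wrist"); cv2.imwrite("pics/w1.png",c["f"][:,:,::-1])
E
```

```text
pos [0.4785 0.2343 0.3496] yaw -3.0996 F [ 0.  -0.9 -0.2] gap 0.0007 t 4.82 q [ 0.82  0.06 -0.09 -0.   -1.42 -0.78]
delta t [-1.6  0.6 -0.4] rot [ 0.0001  0.     -0.002 ] rows>= 1.0
```

View pics/w1.png

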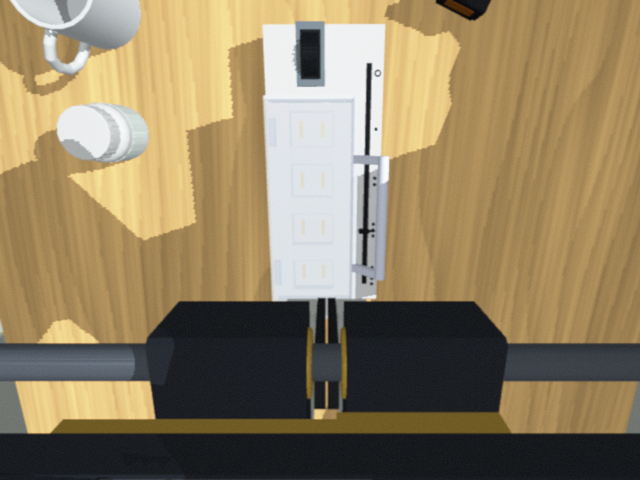

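Wrist view: wheel at (310,53), socket contacts at (311,128) to (314,272), bar at x≈381, pointer (366,231) at 3 pips.

```bash
python3 - <<'E'
from h import *
c=cam("wrist"); crop(c,(255,15,405,165),"w1a.png",4);crop(c,(255,150,405,300),"w1b.png",4)
E
```

```text
(no output)
```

View pics/w1a.png

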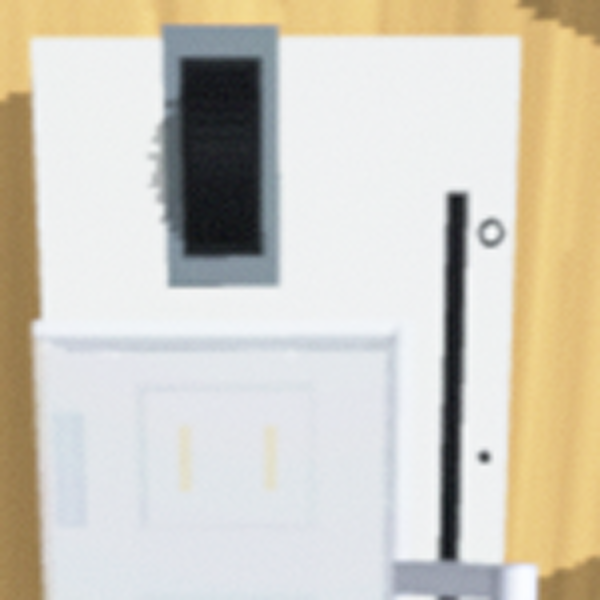

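View pics/w1b.png

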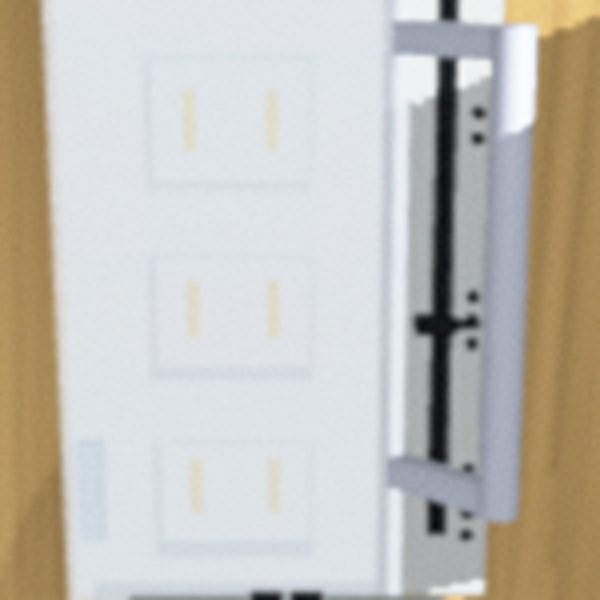

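```bash
cat > m2.py <<'E'
from h import *
from scipy.optimize import least_squares
c=cam("wrist")
A=lambda p:(np.array(p)+.5)/4+[255,15]-.5
B=lambda p:(np.array(p)+.5)/4+[255,150]-.5
ob={'m0':A((490,233)),'m1':A((484,457)),'m2':B((478,125)),'m3':B((472,320)),
'c1a':A((185,458)),'c1b':A((270,458)),'c2a':B((190,119)),'c2b':B((271,120)),'c3a':B((193,308)),'c3b':B((272,307)),'c4a':B((196,485)),'c4b':B((274,485)),
'd1a':A((143,385)),'d1b':A((312,383)),'d1c':A((143,527)),'d1d':A((312,525)),'d2a':B((148,56)),'d2b':B((311,58)),'d2c':B((150,187)),'d2d':B((311,185)),'d3a':B((152,257)),'d3b':B((311,257))}
def model(p,k):
    x,y,yaw,mx,g,dz=p
    i=int(k[1]); yy=.056*(i-1)
    if k[0]=='m': l=np.array([mx,yy,.046])
    elif k[0]=='d': l=np.array([.023 if k[2] in 'ac' else -.023,yy+(-.018 if k[2] in 'ab' else .018),.046])
    else: l=np.array([g if k[2]=='a' else -g,yy,dz])
    C,s=np.cos(yaw),np.sin(yaw)
    return np.array([x+C*l[0]-s*l[1],y+s*l[0]+C*l[1],l[2]])
res=lambda p:np.concatenate([proj(c,model(p,k))[0]-v for k,v in ob.items()]+[[(p[5]-.0305)*1000]])
f=least_squares(res,[.498,.156,.044,-.07,.012,.0305])
print(f.x.round(4)); 
for k,r in zip(ob,f.fun.reshape(-1)[:-1].reshape(-1,2)): print(k,r.round(2),end=' ')
x,y,yaw=f.x[:3]
R=np.array([[np.cos(yaw),-np.sin(yaw)],[np.sin(yaw),np.cos(yaw)]])
loc=lambda P:(R.T@(np.array(P)[:2]-[x,y])).round(4)
print()
w=onz(c,[A((180,58)),A((262,255)),A((181,157)),A((262,157))],.052); print("wheel corners loc",[loc(v) for v in w])
wc=onz(c,A((221,157)),.054)[0]; print("wheel c",wc,loc(wc))
b=onz(c,[B((517,28)),B((500,518))],.128); print("bar ends",b.round(4),[loc(v) for v in b],"mid",b.mean(0))
pt=onz(c,B((447,324)),.051)[0]; print("pointer",loc(pt))
dk=onz(c,[A((33,38)),A((519,38))],.046);print("deck corners",[loc(v) for v in dk])
E
python3 m2.py
```

```text
[ 0.4975  0.156   0.0439 -0.0696  0.0119  0.0307]
m0 [ 0.29 -0.21] m1 [ 0.01 -0.29] m2 [-0.14 -0.22] m3 [-0.19 -0.35] c1a [ 0.41 -0.36] c1b [ 0.35 -0.38] c2a [ 0.03 -0.15] c2b [ 0.27 -0.42] c3a [ 0.09 -0.19] c3b [0.18 0.04] c4a [ 0.11 -0.17] c4b [-0.18 -0.2 ] d1a [-0.59  0.25] d1b [0.07 0.71] d1c [ 0.26 -0.57] d1d [-0.04 -0.11] d2a [-0.53  0.78] d2b [0.14 0.23] d2c [-0.24  0.36] d2d [0.03 0.82] d3a [-0.31  0.22] d3b [-0.03  0.18] 
wheel corners loc [array([ 0.0106, -0.0956]), array([-0.0098, -0.0498]), array([ 0.0108, -0.073 ]), array([-0.0099, -0.073 ])]
wheel c [0.5011694  0.08346842 0.054     ] [ 0.0005 -0.0726]
bar ends [[0.4282 0.1781 0.128 ]
 [0.4226 0.2963 0.128 ]] [array([-0.0683,  0.0251]), array([-0.0687,  0.1434])] mid [0.42537655 0.23716419 0.128     ]
pointer [-0.0621  0.1124]
deck corners [array([ 0.0481, -0.1015]), array([-0.0751, -0.1015])]
```

Request:
carry_out:
  series:
    - {"tx": -16,"ty": -144,"tz": 270,"ax": 0,"ay": 0,"az": 0}
    - {"tx": -16,"ty": -144,"tz": 270,"ax": 0,"ay": 0,"az": 0}
    - {"tx": -16,"ty": -144,"tz": 270,"ax": 0,"ay": 0,"az": 0}
    - {"tx": -16,"ty": -144,"tz": 270,"ax": 0,"ay": 0,"az": 0}
    - {"tx": -16,"ty": -144,"tz": 270,"ax": 0,"ay": 0,"az": 0}
    - {"tx": -16,"ty": -144,"tz": 270,"ax": 0,"ay": 0,"az": 0}
    - {"tx": -16,"ty": -144,"tz": 270,"ax": 0,"ay": 0,"az": 0}
    - {"tx": -16,"ty": -144,"tz": 270,"ax": 0,"ay": 0,"az": 0}

```text
time: 5.63
position: [0.4978, 0.088, 0.0749]
orientation: [-0.021, 1.0, -0.001, -0.003]
force: [-0.8, -0.3, 0.2]
finger_gap: 0.0005
```

Request:
carry_out:
  series:
    - {"tx": 0,"ty": 0,"tz": 0,"ax": 0,"ay": 0,"az": 0}
    - {"tx": 0,"ty": 0,"tz": 0,"ax": 0,"ay": 0,"az": 0}
    - {"tx": 0,"ty": 0,"tz": 0,"ax": 0,"ay": 0,"az": 0}
    - {"tx": 0,"ty": 0,"tz": 0,"ax": 0,"ay": 0,"az": 0}

```text
time: 5.97
position: [0.502, 0.0925, 0.0812]
orientation: [-0.022, 1.0, 0.001, 0.001]
force: [0.2, 1.0, -0.1]
finger_gap: 0.0002
```

```bash
cat >> h.py <<'E'
B1=np.array([.4975,.156]); YAW=.0439
RD=np.array([[np.cos(YAW),-np.sin(YAW)],[np.sin(YAW),np.cos(YAW)]])
def W(lx,ly,z): return np.r_[B1+RD@np.array([lx,ly]),z]
def L(P): return np.r_[RD.T@(np.array(P)[:2]-B1),P[2]].round(4)
E
python3 - <<'E'
from h import *
delta(W(0,-.065,.075),YAW); print(L(pose()[0]))
E
```

```text
pos [0.502  0.0925 0.0812] yaw -3.0968 F [ 0.2  1.  -0.1] gap 0.0002 t 5.97 q [ 0.57  0.24 -0.54  0.   -0.79 -0.52]
delta t [ 1.7 -1.3  6.2] rot [0.0013 0.0029 0.0009] rows>= 1.0
[ 0.0017 -0.0637  0.0812]
```

Request:
carry_out:
  series:
    - {"tx": 2,"ty": -1,"tz": 8,"ax": 0,"ay": 0,"az": 0}
    - {"tx": 2,"ty": -1,"tz": 16,"ax": 0,"ay": 0,"az": 0}
    - {"tx": 2,"ty": -1,"tz": 20,"ax": 0,"ay": 0,"az": 0}
    - {"tx": 2,"ty": -1,"tz": 20,"ax": 0,"ay": 0,"az": 0}
    - {"tx": 2,"ty": -1,"tz": 20,"ax": 0,"ay": 0,"az": 0}

```text
time: 6.38
position: [0.4986, 0.0901, 0.0592]
orientation: [-0.022, 1.0, -0.0, -0.0]
force: [0.4, 0.2, -0.3]
finger_gap: 0.0002
```

Request:
carry_out:
  series:
    - {"tx": 0,"ty": 0,"tz": 1,"ax": 0,"ay": 0,"az": 0}
    - {"tx": 0,"ty": 0,"tz": 2,"ax": 0,"ay": 0,"az": 0}
    - {"tx": 0,"ty": 0,"tz": 2,"ax": 0,"ay": 0,"az": 0}

```text
time: 6.63
position: [0.4989, 0.0901, 0.0575]
orientation: [-0.022, 1.0, -0.0, -0.0]
force: [-0.3, 0.1, -0.1]
finger_gap: 0.0006
```

Request:
carry_out:
  series:
    - {"tx": 0,"ty": 0,"tz": 1,"ax": 0,"ay": 0,"az": 0}
    - {"tx": 0,"ty": 0,"tz": 1,"ax": 0,"ay": 0,"az": 0}
    - {"tx": 0,"ty": 0,"tz": 1,"ax": 0,"ay": 0,"az": 0}

```text
time: 6.88
position: [0.499, 0.0902, 0.0571]
orientation: [-0.022, 1.0, 0.0, 0.0]
force: [-2.0, 0.6, 4.8]
finger_gap: 0.0004
```

Request:
carry_out:
  series:
    - {"tx": 0,"ty": 0,"tz": 1,"ax": 0,"ay": 0,"az": 0}
    - {"tx": 0,"ty": 0,"tz": 1,"ax": 0,"ay": 0,"az": 0}
    - {"tx": 0,"ty": 0,"tz": 1,"ax": 0,"ay": 0,"az": 0}

```text
time: 7.13
position: [0.4992, 0.0902, 0.0568]
orientation: [-0.022, 1.0, 0.0, 0.0]
force: [-4.3, -0.9, 15.1]
finger_gap: 0.0003
```

Request:
carry_out:
  series:
    - {"tx": 0,"ty": 0,"tz": -0.9,"ax": 0,"ay": 0,"az": 0}
    - {"tx": 0,"ty": -2,"tz": -0.9,"ax": 0,"ay": 0,"az": 0}
    - {"tx": 0,"ty": -4,"tz": -0.9,"ax": 0,"ay": 0,"az": 0}
    - {"tx": 0,"ty": -6,"tz": -0.9,"ax": 0,"ay": 0,"az": 0}

```text
time: 7.47
position: [0.4995, 0.0843, 0.0571]
orientation: [-0.022, 1.0, 0.0, 0.0]
force: [-2.0, 0.6, 8.3]
finger_gap: 0.0002
```

Request:
carry_out:
  series:
    - {"tx": 0,"ty": -2,"tz": 0,"ax": 0,"ay": 0,"az": 0}
    - {"tx": 0,"ty": -4,"tz": 0,"ax": 0,"ay": 0,"az": 0}
    - {"tx": 0,"ty": -6,"tz": 0,"ax": 0,"ay": 0,"az": 0}
    - {"tx": 0,"ty": -8,"tz": 0,"ax": 0,"ay": 0,"az": 0}

```text
time: 7.8
position: [0.4999, 0.0762, 0.0571]
orientation: [-0.022, 1.0, 0.0, 0.001]
force: [-3.2, 1.1, 7.3]
finger_gap: 0.0006
```

```bash
python3 - <<'E'
from h import *
delta(W(0,-.065,.075),YAW); print(L(pose()[0]))
c=cam("side"); crop(c,(290,270,410,480),"s3.png",2.8)
E
```

```text
pos [0.4999 0.0762 0.0571] yaw -3.0973 F [-3.2  1.1  7.3] gap 0.0006 t 7.8 q [ 0.54  0.26 -0.57  0.   -0.73 -0.5 ]
delta t [ -1.1  14.9 -17.9] rot [0.0003 0.001  0.0004] rows>= 1.0
[-0.0011 -0.0799  0.0571]
```

View pics/s3.png

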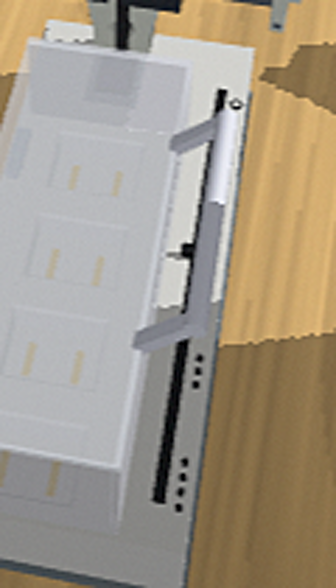

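Request:
carry_out:
  series:
    - {"tx": 0,"ty": 0,"tz": -4,"ax": 0,"ay": 0,"az": 0}
    - {"tx": 0,"ty": 0,"tz": -8,"ax": 0,"ay": 0,"az": 0}
    - {"tx": -1,"ty": 8,"tz": -8,"ax": 0,"ay": 0,"az": 0}
    - {"tx": -1,"ty": 15.5,"tz": -8,"ax": 0,"ay": 0,"az": 0}
    - {"tx": -1,"ty": 15.5,"tz": -5,"ax": 0,"ay": 0,"az": 0}
    - {"tx": -1,"ty": 15.5,"tz": -2,"ax": 0,"ay": 0,"az": 0}
    - {"tx": -1,"ty": 15.5,"tz": -1,"ax": 0,"ay": 0,"az": 0}
    - {"tx": -1,"ty": 15.5,"tz": 0,"ax": 0,"ay": 0,"az": 0}

```text
time: 8.52
position: [0.4997, 0.0918, 0.0567]
orientation: [-0.022, 1.0, -0.0, -0.0]
force: [-6.6, 1.2, 17.1]
finger_gap: 0.0006
```

Request:
carry_out:
  series:
    - {"tx": 0,"ty": 0,"tz": 0,"ax": 0,"ay": 0,"az": 0}
    - {"tx": 0,"ty": -2,"tz": 0,"ax": 0,"ay": 0,"az": 0}
    - {"tx": 0,"ty": -4,"tz": 0,"ax": 0,"ay": 0,"az": 0}
    - {"tx": 0,"ty": -6,"tz": 0,"ax": 0,"ay": 0,"az": 0}
    - {"tx": 0,"ty": -8,"tz": 0,"ax": 0,"ay": 0,"az": 0}

```text
time: 8.93
position: [0.5, 0.0835, 0.057]
orientation: [-0.022, 1.0, -0.0, -0.0]
force: [-3.9, 0.0, 10.5]
finger_gap: 0.0005
```

Request:
carry_out:
  series:
    - {"tx": 0,"ty": -2,"tz": 0,"ax": 0,"ay": 0,"az": 0}
    - {"tx": 0,"ty": -4,"tz": 0,"ax": 0,"ay": 0,"az": 0}
    - {"tx": 0,"ty": -6,"tz": 0,"ax": 0,"ay": 0,"az": 0}
    - {"tx": 0,"ty": -8,"tz": 0,"ax": 0,"ay": 0,"az": 0}

```text
time: 9.27
position: [0.5004, 0.0756, 0.057]
orientation: [-0.022, 1.0, -0.0, 0.0]
force: [-3.8, 1.9, 10.5]
finger_gap: 0.0006
```

Request:
carry_out:
  series:
    - {"tx": 0,"ty": 0,"tz": -4,"ax": 0,"ay": 0,"az": 0}
    - {"tx": 0,"ty": 0,"tz": -8,"ax": 0,"ay": 0,"az": 0}
    - {"tx": 0,"ty": 8,"tz": -8,"ax": 0,"ay": 0,"az": 0}
    - {"tx": 0,"ty": 16,"tz": -8,"ax": 0,"ay": 0,"az": 0}
    - {"tx": 0,"ty": 16,"tz": -5,"ax": 0,"ay": 0,"az": 0}
    - {"tx": 0,"ty": 16,"tz": -2,"ax": 0,"ay": 0,"az": 0}
    - {"tx": 0,"ty": 16,"tz": -1,"ax": 0,"ay": 0,"az": 0}
    - {"tx": 0,"ty": 16,"tz": 0,"ax": 0,"ay": 0,"az": 0}

```text
time: 9.93
position: [0.4997, 0.0917, 0.0567]
orientation: [-0.022, 1.0, -0.0, -0.0]
force: [-5.9, 2.5, 17.3]
finger_gap: 0.0005
```

Request:
carry_out:
  series:
    - {"tx": 0,"ty": 0,"tz": 0,"ax": 0,"ay": 0,"az": 0}
    - {"tx": 0,"ty": -2,"tz": 0,"ax": 0,"ay": 0,"az": 0}
    - {"tx": 0,"ty": -4,"tz": 0,"ax": 0,"ay": 0,"az": 0}
    - {"tx": 0,"ty": -6,"tz": 0,"ax": 0,"ay": 0,"az": 0}
    - {"tx": 0,"ty": -8,"tz": 0,"ax": 0,"ay": 0,"az": 0}

```text
time: 10.35
position: [0.5011, 0.0846, 0.0571]
orientation: [-0.022, 1.0, 0.001, 0.001]
force: [-1.6, 4.3, 6.4]
finger_gap: 0.0001
```

Request:
carry_out:
  series:
    - {"tx": 0,"ty": -2,"tz": 0,"ax": 0,"ay": 0,"az": 0}
    - {"tx": 0,"ty": -4,"tz": 0,"ax": 0,"ay": 0,"az": 0}
    - {"tx": 0,"ty": -6,"tz": 0,"ax": 0,"ay": 0,"az": 0}
    - {"tx": 0,"ty": -8,"tz": 0,"ax": 0,"ay": 0,"az": 0}

```text
time: 10.68
position: [0.5018, 0.0767, 0.0571]
orientation: [-0.022, 1.0, 0.001, 0.001]
force: [0.1, 4.4, 6.6]
finger_gap: 0.0
```

```bash
python3 - <<'E'
from h import *
delta(W(0,-.065,.075),YAW); print(L(pose()[0]))
c=cam("side"); crop(c,(290,270,410,480),"s4.png",2.8)
E
```

```text
pos [0.5018 0.0767 0.0571] yaw -3.097 F [0.1 4.4 6.6] gap 0.0 t 10.68 q [ 0.54  0.27 -0.57 -0.   -0.73 -0.49]
delta t [  0.8  14.4 -17.9] rot [0.0015 0.0027 0.0007] rows>= 1.0
[ 0.0009 -0.0794  0.0571]
```

View pics/s4.png

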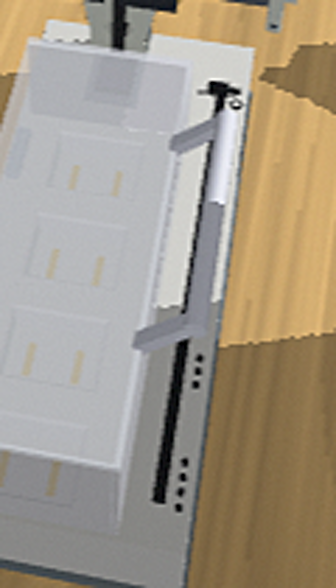

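Pointer is now at the ring mark (s4 crop ~(220,88)): off. Lifting and heading to the bar.

Request:
carry_out:
  series:
    - {"tx": 0,"ty": 0,"tz": -10,"ax": 0,"ay": 0,"az": 0}
    - {"tx": 0,"ty": 0,"tz": -40,"ax": 0,"ay": 0,"az": 0}
    - {"tx": 0,"ty": 0,"tz": -80,"ax": 0,"ay": 0,"az": 0}
    - {"tx": 0,"ty": 0,"tz": -120,"ax": 0,"ay": 0,"az": 0}
    - {"tx": 0,"ty": 0,"tz": -120,"ax": 0,"ay": 0,"az": 0}
  fingers: 0.45

```text
time: 11.15
position: [0.5042, 0.0767, 0.1846]
orientation: [-0.023, 1.0, 0.001, 0.005]
force: [1.4, 0.2, 1.2]
finger_gap: 0.0282
```

Request:
carry_out:
  series:
    - {"tx": 15,"ty": 35,"tz": 0,"ax": 0,"ay": 0,"az": 0}
    - {"tx": 29,"ty": 68,"tz": 0,"ax": 0,"ay": 0,"az": 0}
    - {"tx": 43,"ty": 101,"tz": 0,"ax": 0,"ay": 0,"az": 0}
    - {"tx": 57,"ty": 134,"tz": 0,"ax": 0,"ay": 0,"az": 0}
    - {"tx": 69,"ty": 164,"tz": 0,"ax": 0,"ay": 0,"az": 0}
    - {"tx": 69,"ty": 164,"tz": 0,"ax": 0,"ay": 0,"az": 0}
    - {"tx": 69,"ty": 164,"tz": 0,"ax": 0,"ay": 0,"az": 0}
    - {"tx": 69,"ty": 164,"tz": 0,"ax": 0,"ay": 0,"az": 0}

```text
time: 11.82
position: [0.424, 0.2362, 0.1765]
orientation: [-0.022, 1.0, -0.0, -0.0]
force: [-0.5, -0.0, -0.3]
finger_gap: 0.0395
```

```bash
python3 - <<'E'
from h import *
delta(W(-.0685,.0843,.115),YAW)
c=cam("side"); cv2.imwrite("pics/s5.png",c["f"][:,:,::-1])
E
```

```text
pos [0.424  0.2362 0.1765] yaw -3.0967 F [-0.5 -0.  -0.3] gap 0.0395 t 11.82 q [ 0.91  0.09 -0.47 -0.   -1.02 -0.87]
delta t [-1.5  1.  61.5] rot [-0.0006 -0.0005  0.001 ] rows>= 2.0
```

View pics/s5.png

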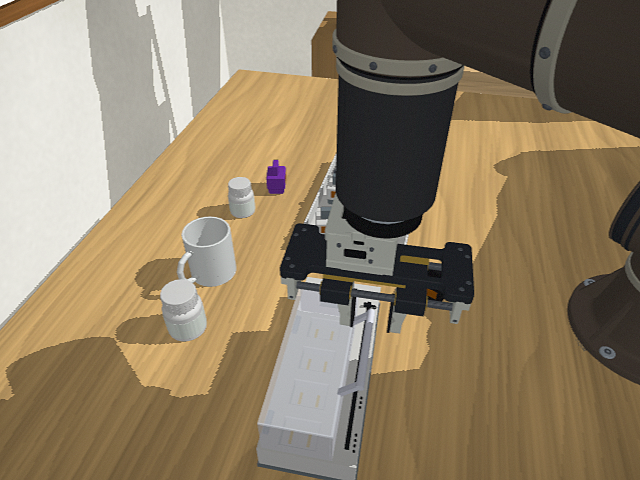

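Request:
carry_out:
  series:
    - {"tx": -1.5,"ty": 1,"tz": 20,"ax": 0,"ay": 0,"az": 0}
    - {"tx": -1.5,"ty": 1,"tz": 40,"ax": 0,"ay": 0,"az": 0}
    - {"tx": -1.5,"ty": 1,"tz": 55,"ax": 0,"ay": 0,"az": 0}
    - {"tx": -1.5,"ty": 1,"tz": 62,"ax": 0,"ay": 0,"az": 0}
    - {"tx": -1.5,"ty": 1,"tz": 62,"ax": 0,"ay": 0,"az": 0}
    - {"tx": -1.5,"ty": 1,"tz": 62,"ax": 0,"ay": 0,"az": 0}

```text
time: 12.37
position: [0.4262, 0.2369, 0.1147]
orientation: [-0.021, 1.0, -0.0, -0.0]
force: [-0.1, 0.2, 0.3]
finger_gap: 0.0392
```

Request:
carry_out:
  series:
    - {"tx": 0,"ty": 0,"tz": 0,"ax": 0,"ay": 0,"az": 0}
    - {"tx": 0,"ty": 0,"tz": 0,"ax": 0,"ay": 0,"az": 0}
    - {"tx": 0,"ty": 0,"tz": 0,"ax": 0,"ay": 0,"az": 0}
    - {"tx": 0,"ty": 0,"tz": 0,"ax": 0,"ay": 0,"az": 0}
    - {"tx": 0,"ty": 0,"tz": 0,"ax": 0,"ay": 0,"az": 0}
    - {"tx": 0,"ty": 0,"tz": 0,"ax": 0,"ay": 0,"az": 0}
  fingers: 0
  grip_force: 15

```text
time: 12.87
position: [0.4265, 0.2378, 0.1149]
orientation: [-0.022, 1.0, 0.0, 0.001]
force: [3.1, -1.1, -0.2]
finger_gap: 0.0091
```

Request:
carry_out:
  series:
    - {"tx": -4,"ty": 0,"tz": -5,"ax": 0,"ay": 0,"az": 0}
    - {"tx": -8.6,"ty": 0,"tz": -10.6,"ax": 0,"ay": 0,"az": 0}
    - {"tx": -8.6,"ty": 0,"tz": -10.6,"ax": 0,"ay": 0,"az": 0}

```text
time: 13.12
position: [0.4353, 0.2382, 0.1261]
orientation: [-0.022, 1.0, 0.0, 0.0]
force: [0.3, 0.5, 0.0]
finger_gap: 0.0092
```

```bash
python3 - <<'E'
from h import *
delta(W(-.0599,.0843,.1256),YAW); print(L(pose()[0]))
c=cam("side"); cv2.imwrite("pics/s6.png",c["f"][:,:,::-1])
E
```

```text
pos [0.4353 0.2382 0.1261] yaw -3.0973 F [0.3 0.5 0. ] gap 0.0092 t 13.12 q [ 0.9   0.16 -0.51  0.   -0.9  -0.85]
delta t [ 1.4 -0.6  0.5] rot [0.     0.0006 0.0003] rows>= 1.0
[-0.0585  0.0849  0.1261]
```

View pics/s6.png

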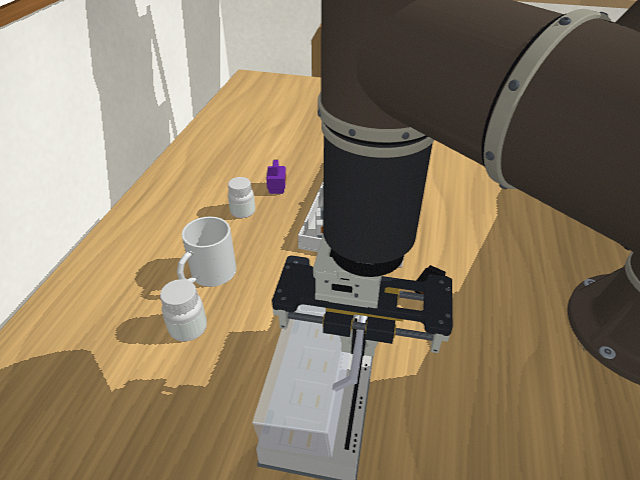

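Request:
carry_out:
  series:
    - {"tx": -9.7,"ty": 0,"tz": -9.6,"ax": 0,"ay": 0,"az": 0}
    - {"tx": -20.2,"ty": 0,"tz": -18.3,"ax": 0,"ay": 0,"az": 0}
    - {"tx": -31.6,"ty": 0,"tz": -25.8,"ax": 0,"ay": 0,"az": 0}
    - {"tx": -43.7,"ty": 0,"tz": -32.2,"ax": 0,"ay": 0,"az": 0}
    - {"tx": -56.3,"ty": 0,"tz": -37.4,"ax": 0,"ay": 0,"az": 0}
    - {"tx": -69.5,"ty": 0,"tz": -41.2,"ax": 0,"ay": 0,"az": 0}
    - {"tx": -82.9,"ty": 0,"tz": -43.7,"ax": 0,"ay": 0,"az": 0}
    - {"tx": -82.9,"ty": 0,"tz": -43.7,"ax": 0,"ay": 0,"az": 0}

```text
time: 13.83
position: [0.5189, 0.2416, 0.1697]
orientation: [-0.022, 1.0, -0.0, 0.0]
force: [-0.1, -1.5, 8.2]
finger_gap: 0.0091
```

```bash
python3 - <<'E'
from h import *
print(L(pose()[0]), pose()[2]["force"])
c=cam("side"); cv2.imwrite("pics/s7.png",c["f"][:,:,::-1])
E
```

```text
[0.0252 0.0846 0.1697] [-0.13868273 -1.47424537  8.17982791]
```

View pics/s7.png

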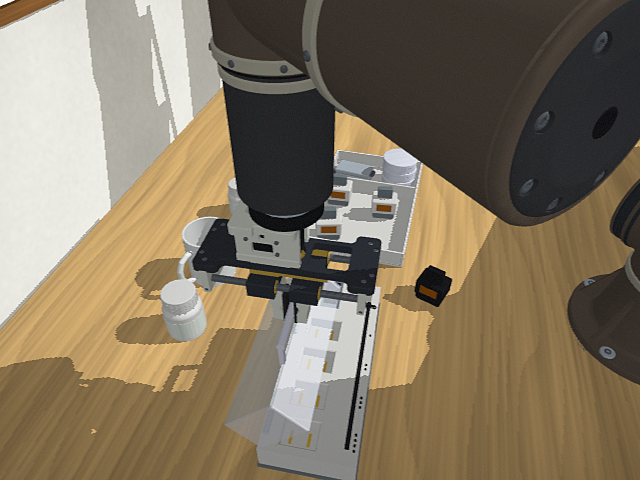

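Request:
carry_out:
  series:
    - {"tx": -13.6,"ty": 0,"tz": -1.5,"ax": 0,"ay": 0,"az": 0}
    - {"tx": -27.2,"ty": 0,"tz": -1.3,"ax": 0,"ay": 0,"az": 0}
    - {"tx": -40.8,"ty": 0,"tz": 0.2,"ax": 0,"ay": 0,"az": 0}
    - {"tx": -54.1,"ty": 0,"tz": 3,"ax": 0,"ay": 0,"az": 0}
    - {"tx": -67.1,"ty": 0,"tz": 7.2,"ax": 0,"ay": 0,"az": 0}
    - {"tx": -79.6,"ty": 0,"tz": 12.7,"ax": 0,"ay": 0,"az": 0}
    - {"tx": -91.5,"ty": 0,"tz": 19.4,"ax": 0,"ay": 0,"az": 0}
    - {"tx": -102.7,"ty": 0,"tz": 27.3,"ax": 0,"ay": 0,"az": 0}

```text
time: 14.55
position: [0.6208, 0.246, 0.1405]
orientation: [-0.022, 1.0, -0.0, -0.0]
force: [-0.3, -0.0, 0.3]
finger_gap: 0.0094
```

Request:
carry_out:
  series:
    - {"tx": -5.2,"ty": 0,"tz": 4.3,"ax": 0,"ay": 0,"az": 0}
    - {"tx": -5.2,"ty": 0,"tz": 4.3,"ax": 0,"ay": 0,"az": 0}
    - {"tx": -5.2,"ty": 0,"tz": 4.3,"ax": 0,"ay": 0,"az": 0}

```text
time: 14.8
position: [0.6254, 0.2462, 0.1365]
orientation: [-0.022, 1.0, -0.0, -0.0]
force: [1.7, -2.3, -1.2]
finger_gap: 0.0091
```

```bash
python3 - <<'E'
from h import *
print(L(pose()[0]), pose()[2]["force"])
c=cam("side"); cv2.imwrite("pics/s8.png",c["f"][:,:,::-1])
E
```

```text
[0.1317 0.0845 0.1365] [ 1.74081216 -2.25203774 -1.24116019]
```

View pics/s8.png

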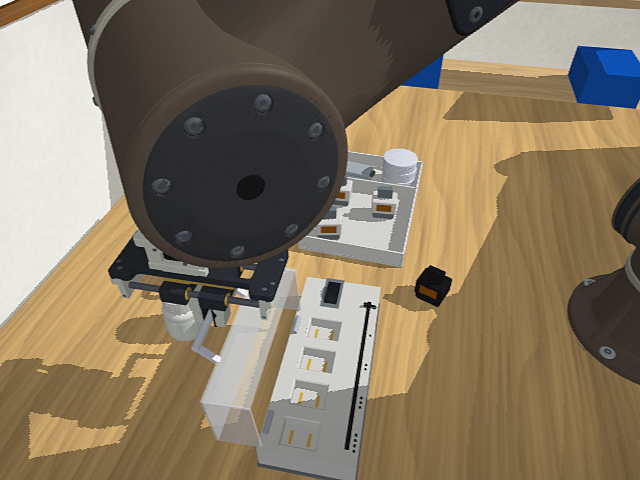

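Cover fully up (~1.65), the four sockets are exposed, and the pointer is still at the ring. Releasing and moving to look at the caddy.

Request:
carry_out:
  series:
    - {"tx": 0,"ty": 0,"tz": 0,"ax": 0,"ay": 0,"az": 0}
    - {"tx": 0,"ty": 0,"tz": 0,"ax": 0,"ay": 0,"az": 0}
    - {"tx": 0,"ty": 0,"tz": 0,"ax": 0,"ay": 0,"az": 0}
    - {"tx": 0,"ty": 0,"tz": 0,"ax": 0,"ay": 0,"az": 0}
  fingers: 0.3

```text
time: 15.18
position: [0.6247, 0.2467, 0.1376]
orientation: [-0.022, 1.0, 0.0, 0.0]
force: [-0.3, -0.7, 0.7]
finger_gap: 0.0253
```

Request:
carry_out:
  series:
    - {"tx": 0,"ty": 0,"tz": -10,"ax": 0,"ay": 0,"az": 0}
    - {"tx": 0,"ty": 0,"tz": -30,"ax": 0,"ay": 0,"az": 0}
    - {"tx": 0,"ty": 0,"tz": -70,"ax": 0,"ay": 0,"az": 0}
    - {"tx": 0,"ty": 0,"tz": -110,"ax": 0,"ay": 0,"az": 0}
    - {"tx": 0,"ty": 0,"tz": -150,"ax": 0,"ay": 0,"az": 0}
    - {"tx": 0,"ty": 0,"tz": -185,"ax": 0,"ay": 0,"az": 0}
    - {"tx": 0,"ty": 0,"tz": -210,"ax": 0,"ay": 0,"az": 0}

```text
time: 15.77
position: [0.6254, 0.2463, 0.3528]
orientation: [-0.022, 1.0, 0.001, 0.002]
force: [1.2, 0.2, 0.2]
finger_gap: 0.0263
```

Request:
carry_out:
  series:
    - {"tx": 95,"ty": -209,"tz": 0,"ax": 0,"ay": 0,"az": 0}
    - {"tx": 95,"ty": -209,"tz": 0,"ax": 0,"ay": 0,"az": 0}
    - {"tx": 95,"ty": -209,"tz": 0,"ax": 0,"ay": 0,"az": 0}
    - {"tx": 95,"ty": -209,"tz": 0,"ax": 0,"ay": 0,"az": 0}
    - {"tx": 95,"ty": -209,"tz": 0,"ax": 0,"ay": 0,"az": 0}
    - {"tx": 95,"ty": -209,"tz": 0,"ax": 0,"ay": 0,"az": 0}

```text
time: 16.27
position: [0.5372, 0.0302, 0.349]
orientation: [-0.022, 1.0, 0.0, 0.001]
force: [1.1, 1.1, 0.5]
finger_gap: 0.0264
```

Request:
carry_out:
  series:
    - {"tx": 94,"ty": -209,"tz": 0,"ax": 0,"ay": 0,"az": -0.12}
    - {"tx": 94,"ty": -209,"tz": 0,"ax": 0,"ay": 0,"az": -0.24}
    - {"tx": 94,"ty": -209,"tz": 0,"ax": 0,"ay": 0,"az": -0.36}
    - {"tx": 94,"ty": -209,"tz": 0,"ax": 0,"ay": 0,"az": -0.48}
    - {"tx": 94,"ty": -209,"tz": 0,"ax": 0,"ay": 0,"az": -0.6}
    - {"tx": 94,"ty": -209,"tz": 0,"ax": 0,"ay": 0,"az": -0.72}
    - {"tx": 94,"ty": -209,"tz": 0,"ax": 0,"ay": 0,"az": -0.84}
    - {"tx": 94,"ty": -209,"tz": 0,"ax": 0,"ay": 0,"az": -0.96}

```text
time: 16.93
position: [0.4534, -0.1812, 0.3484]
orientation: [-0.478, 0.878, -0.0, 0.001]
force: [-0.0, 0.4, -0.4]
finger_gap: 0.0262
```

Request:
carry_out:
  series:
    - {"tx": 0,"ty": 0,"tz": 0,"ax": 0,"ay": 0,"az": -0.12}
    - {"tx": 0,"ty": 0,"tz": 0,"ax": 0,"ay": 0,"az": -0.24}
    - {"tx": 0,"ty": 0,"tz": 0,"ax": 0,"ay": 0,"az": -0.36}
    - {"tx": 0,"ty": 0,"tz": 0,"ax": 0,"ay": 0,"az": -0.48}
    - {"tx": 0,"ty": 0,"tz": 0,"ax": 0,"ay": 0,"az": -0.6}
    - {"tx": 0,"ty": 0,"tz": 0,"ax": 0,"ay": 0,"az": -0.61}
    - {"tx": 0,"ty": 0,"tz": 0,"ax": 0,"ay": 0,"az": -0.61}
    - {"tx": 0,"ty": 0,"tz": 0,"ax": 0,"ay": 0,"az": -0.61}

```text
time: 17.6
position: [0.4545, -0.1795, 0.3477]
orientation: [0.718, -0.696, 0.0, -0.0]
force: [-0.3, -0.5, -0.7]
finger_gap: 0.0262
```

```bash
python3 - <<'E'
from h import *
delta([.455,-.18,.35],YAW-np.pi/2)
c=cam("wrist"); cv2.imwrite("pics/w2.png",c["f"][:,:,::-1])
E
```

```text
pos [ 0.4545 -0.1795  0.3477] yaw -1.5407 F [-0.3 -0.5 -0.7] gap 0.0262 t 17.6 q [ 0.03 -0.01 -0.18  0.   -1.41  1.57]
delta t [ 0.5 -0.5 -2.3] rot [-0.0007 -0.     -0.0138] rows>= 1.0
```

View pics/w2.png

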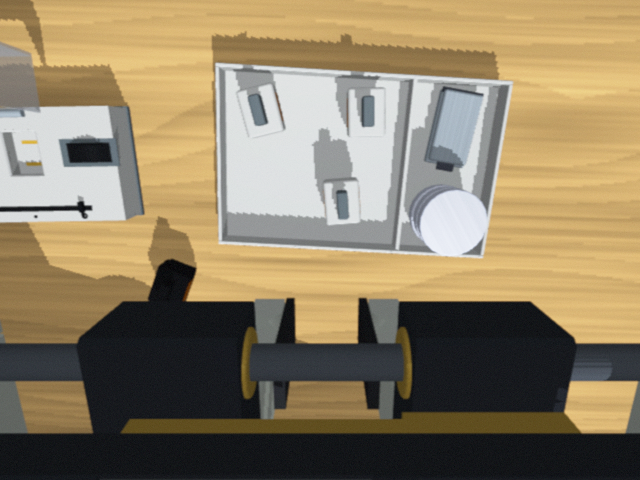

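```bash
python3 - <<'E'
from h import *
c=cam("wrist"); crop(c,(225,75,395,235),"w2a.png",4.6)
for o in env.outline_of("wrist","cart1"):
    m=o["region"].astype(np.uint8); rr=cv2.minAreaRect(cv2.findNonZero(m)); print(round(o["confidence"],2),np.round(rr[0],1),np.round(rr[1],1),round(rr[2],1))
E
```

```text
0.92 [261. 110.] [51.2 39.5] 75.4
0.81 [366.  111.5] [38. 49.] 0.0
0.77 [172.4 283.5] [37.8 47.2] 20.3
0.55 [342.  200.5] [46.5 35.1] 87.7
```

View pics/w2a.png

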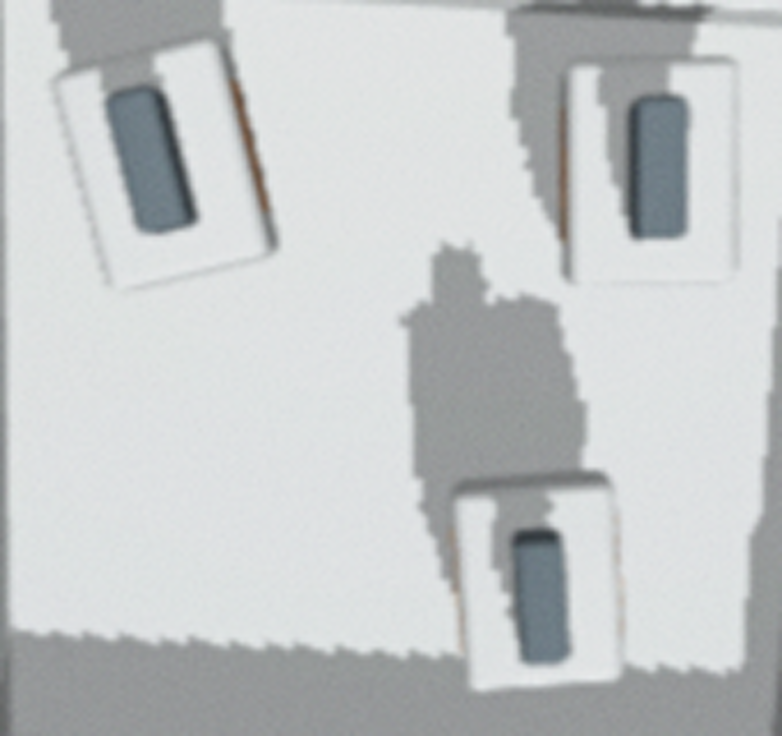

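```bash
cat > fitc.py <<'E'
from h import *
from scipy.optimize import least_squares
def fitcart(c,tab,body,p0,z0=.004,free=False):
    # corners ordered: image TL,TR,BR,BL ; image right=-y, up=+x  (tool yaw ~ -90deg)
    sg=np.array([(1,1),(1,-1),(-1,-1),(-1,1)])
    def f(p):
        C,s=np.cos(p[2]),np.sin(p[2]); r=[]
        for pts,hx,hy,z in ((tab,.015,.006,z0+.066),(body,.025,.020,z0+.044)):
            if pts is None: continue
            l=sg*[hx,hy]; P=np.c_[p[0]+C*l[:,0]-s*l[:,1],p[1]+s*l[:,0]+C*l[:,1],np.full(4,z)]
            r.append((proj(c,P)-pts).ravel())
        return np.concatenate(r)
    o=least_squares(f,p0,x_scale=[.01,.01,.1]); return o.x,np.abs(o.fun).max()
E
python3 - <<'E'
from fitc import *
c=cam("wrist")
X=lambda P:(np.array(P)+.5)/4.6+[225,75]-.5
D={'A':([(107,92),(157,85),(190,222),(142,233)],[(55,83),(213,40),(277,248),(122,290)],[.551,-.101,.2]),
'B':([(637,96),(687,97),(687,238),(635,238)],[(570,65),(735,62),(737,280),(570,282)],[.553,-.215,0]),
'C':([(516,537),(561,536),(569,660),(522,663)],[(455,495),(610,485),(622,678),(470,690)],[.457,-.193,0])}
for k,(t,b,p0) in D.items():
    for nm,tt,bb in (("both",X(t),X(b)),("tab",X(t),None),("body",None,X(b))):
        x,m=fitcart(c,tt,bb,p0); print(k,nm,x.round(4),m.round(2))
x,m=fitcart(c,X(D['A'][0]),X(D['A'][1]),D['A'][2]); delta([x[0],x[1],.15],x[2]-np.pi/2)
E
```

```text
A both [ 0.5499 -0.1064  0.2848] 2.37
A tab [ 0.5503 -0.1061  0.2341] 0.81
A body [ 0.5495 -0.1067  0.299 ] 2.13
B both [ 0.5518 -0.2188  0.0557] 1.5
B tab [ 0.5519 -0.2187  0.0495] 0.63
B body [ 0.5516 -0.2189  0.0575] 1.5
C both [ 0.455  -0.1967  0.1059] 1.58
C tab [ 0.4555 -0.1966  0.0958] 0.75
C body [ 0.4544 -0.1968  0.1088] 1.1
pos [ 0.4545 -0.1796  0.3473] yaw -1.5385 F [0.  0.3 0.5] gap 0.026 t 17.8 q [ 0.03 -0.01 -0.18  0.   -1.41  1.58]
delta t [-70.1 -97.7 197.3] rot [-1.000e-04 -1.000e-04 -2.525e-01] rows>= 6.0
```

Request:
carry_out:
  series:
    - {"tx": 17,"ty": 0,"tz": 40,"ax": 0,"ay": 0,"az": -0.07}
    - {"tx": 17,"ty": 0,"tz": 80,"ax": 0,"ay": 0,"az": -0.07}
    - {"tx": 17,"ty": 0,"tz": 120,"ax": 0,"ay": 0,"az": -0.07}
    - {"tx": 17,"ty": 0,"tz": 160,"ax": 0,"ay": 0,"az": -0.07}
    - {"tx": 17,"ty": 0,"tz": 200,"ax": 0,"ay": 0,"az": -0.07}
    - {"tx": 17,"ty": 0,"tz": 230,"ax": 0,"ay": 0,"az": -0.07}
    - {"tx": 17,"ty": 0,"tz": 247,"ax": 0,"ay": 0,"az": -0.07}
    - {"tx": 17,"ty": 0,"tz": 247,"ax": 0,"ay": 0,"az": -0.07}
  fingers: 0.5

```text
time: 18.47
position: [0.4523, -0.1963, 0.0963]
orientation: [0.742, -0.67, -0.003, 0.002]
force: [-0.6, 1.0, 0.6]
finger_gap: 0.0438
```

Request:
carry_out:
  series:
    - {"tx": 0,"ty": 0,"tz": 0,"ax": 0,"ay": 0,"az": 0}
    - {"tx": 0,"ty": 0,"tz": 0,"ax": 0,"ay": 0,"az": 0}
    - {"tx": 0,"ty": 0,"tz": 0,"ax": 0,"ay": 0,"az": 0}

```text
time: 18.72
position: [0.4565, -0.1967, 0.1019]
orientation: [0.743, -0.669, 0.001, -0.001]
force: [-0.5, -0.7, 0.3]
finger_gap: 0.0442
```

```bash
python3 - <<'E'
from h import *
delta([.4552,-.1967,.050],.10-np.pi/2)
c=cam("wrist"); cv2.imwrite("pics/w3.png",c["f"][:,:,::-1])
c=cam("top"); crop(c,(325,220,495,345),"t3.png",4)
c=cam("side"); crop(c,(290,140,430,270),"s9.png",4)
E
```

```text
pos [ 0.4565 -0.1967  0.1019] yaw -1.467 F [-0.5 -0.7  0.3] gap 0.0442 t 18.72 q [-0.01  0.19 -0.54  0.   -0.84  1.68]
delta t [-0.1  1.4 51.9] rot [-0.003  -0.0006  0.0038] rows>= 2.0
```

View pics/w3.png

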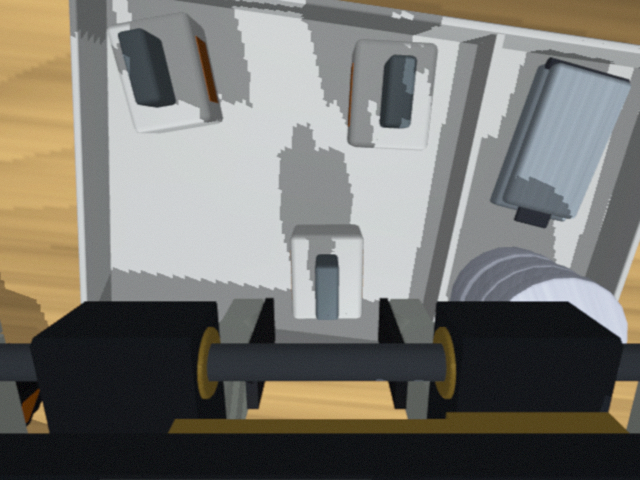

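View pics/s9.png

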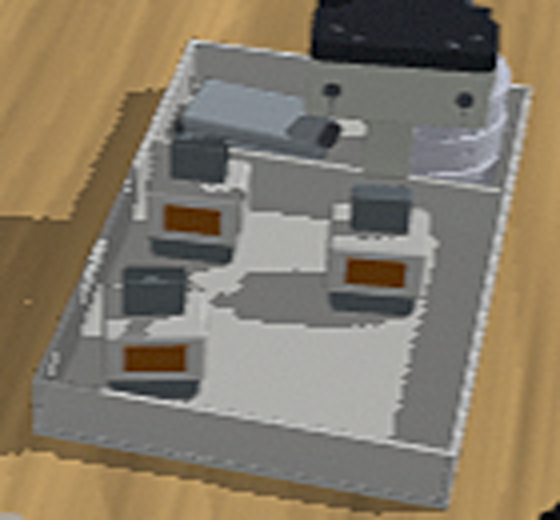

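Request:
carry_out:
  series:
    - {"tx": 0,"ty": 1,"tz": 12,"ax": 0,"ay": 0,"az": 0}
    - {"tx": 0,"ty": 1,"tz": 25,"ax": 0,"ay": 0,"az": 0}
    - {"tx": 0,"ty": 1,"tz": 38,"ax": 0,"ay": 0,"az": 0}
    - {"tx": 0,"ty": 1,"tz": 47,"ax": 0,"ay": 0,"az": 0}
    - {"tx": 0,"ty": 1,"tz": 51,"ax": 0,"ay": 0,"az": 0}
    - {"tx": 0,"ty": 1,"tz": 51,"ax": 0,"ay": 0,"az": 0}

```text
time: 19.37
position: [0.4538, -0.1967, 0.0487]
orientation: [0.743, -0.67, -0.0, 0.0]
force: [0.8, -0.2, 0.8]
finger_gap: 0.0436
```

Request:
carry_out:
  series:
    - {"tx": 0,"ty": 0,"tz": 0,"ax": 0,"ay": 0,"az": 0}
    - {"tx": 0,"ty": 0,"tz": 0,"ax": 0,"ay": 0,"az": 0}
    - {"tx": 0,"ty": 0,"tz": 0,"ax": 0,"ay": 0,"az": 0}
    - {"tx": 0,"ty": 0,"tz": 0,"ax": 0,"ay": 0,"az": 0}
    - {"tx": 0,"ty": 0,"tz": 0,"ax": 0,"ay": 0,"az": 0}
    - {"tx": 0,"ty": 0,"tz": 0,"ax": 0,"ay": 0,"az": 0}
  fingers: 0
  grip_force: 25

```text
time: 19.87
position: [0.4543, -0.1967, 0.0494]
orientation: [0.743, -0.669, 0.0, -0.0]
force: [-0.9, -1.0, 0.7]
finger_gap: 0.0117
```

Request:
carry_out:
  series:
    - {"tx": 0,"ty": 0,"tz": -10,"ax": 0,"ay": 0,"az": 0}
    - {"tx": 0,"ty": 0,"tz": -30,"ax": 0,"ay": 0,"az": 0}
    - {"tx": 0,"ty": 0,"tz": -60,"ax": 0,"ay": 0,"az": 0}
    - {"tx": 0,"ty": 0,"tz": -90,"ax": 0,"ay": 0,"az": 0}
    - {"tx": 0,"ty": 0,"tz": -115,"ax": 0,"ay": 0,"az": 0}
    - {"tx": 0,"ty": 0,"tz": -115,"ax": 0,"ay": 0,"az": 0}
    - {"tx": 0,"ty": 0,"tz": -115,"ax": 0,"ay": 0,"az": 0}

```text
time: 20.45
position: [0.4549, -0.1966, 0.1655]
orientation: [0.743, -0.67, 0.001, -0.001]
force: [-0.3, 0.8, -2.3]
finger_gap: 0.0121
```

```bash
python3 - <<'E'
from h import *
delta(W(0,0,.15),YAW-np.pi/2)
c=cam("wrist"); cv2.imwrite("pics/w4.png",c["f"][:,:,::-1])
E
```

```text
pos [ 0.4549 -0.1966  0.1655] yaw -1.4672 F [-0.3  0.8 -2.3] gap 0.0121 t 20.45 q [-0.01  0.11 -0.47 -0.   -0.99  1.69]
delta t [-346.3  -78.8   15.7] rot [-0.0033 -0.0001  0.0597] rows>= 9.0
```

View pics/w4.png

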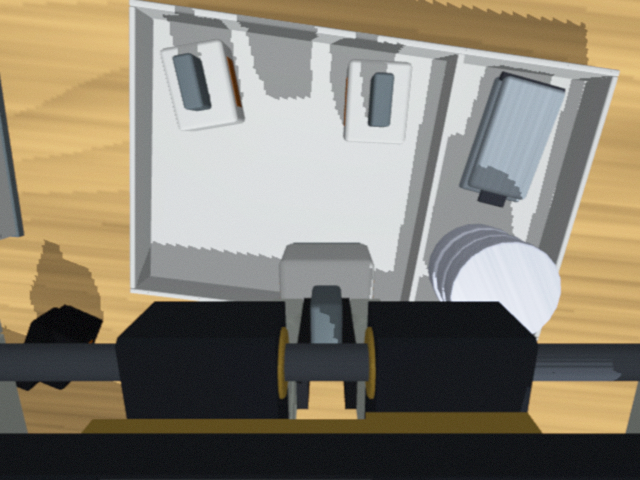

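```bash
cat > held.py <<'E'
from h import *
import sys
c=cam("wrist"); p,R,s=pose()
crop(c,(265,230,390,310),sys.argv[1],6)
for zz in (-.0014,):
  for off in (-.002,0,.002):
    P=[p+R@np.array([sx*.020,-.025+off,-zz]) for sx in (-1,0,1)]+[p+R@np.array([sx*.020,-.025+off,.030-zz]) for sx in (-1,0,1)]
    print(off,proj(c,np.array(P)).round(1).tolist())
E
python3 held.py w4c.png
```

```text
-0.002 [[278.8, 257.8], [327.4, 257.8], [375.9, 257.8], [285.7, 239.4], [327.2, 239.4], [368.6, 239.4]]
0 [[279.0, 262.4], [327.4, 262.4], [375.7, 262.4], [285.9, 243.4], [327.2, 243.4], [368.5, 243.4]]
0.002 [[279.1, 267.0], [327.4, 267.0], [375.6, 267.0], [286.0, 247.4], [327.2, 247.4], [368.4, 247.4]]
```

View pics/w4c.png

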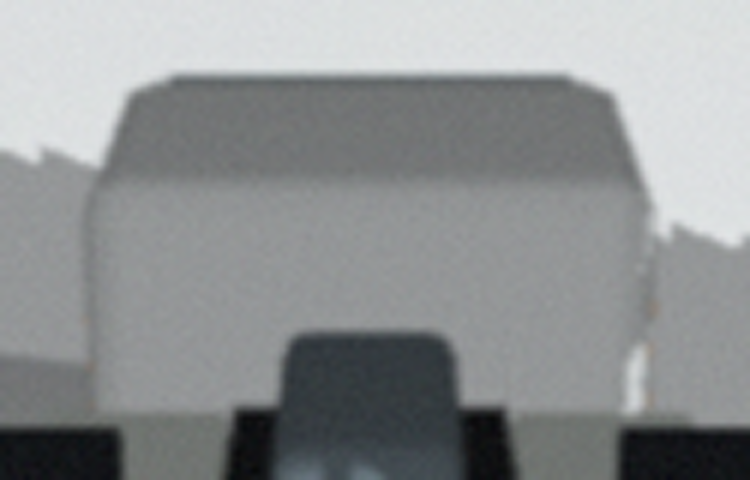

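Cartridge held; offset about 1 mm toward +x. Moving over bay 1 to recheck the dock with the camera in this orientation.

Request:
carry_out:
  series:
    - {"tx": -35,"ty": -8,"tz": -5,"ax": 0,"ay": 0,"az": 0.06}
    - {"tx": -70,"ty": -16,"tz": -5,"ax": 0,"ay": 0,"az": 0.06}
    - {"tx": -105,"ty": -24,"tz": -5,"ax": 0,"ay": 0,"az": 0.06}
    - {"tx": -140,"ty": -32,"tz": -5,"ax": 0,"ay": 0,"az": 0.06}
    - {"tx": -175,"ty": -40,"tz": -5,"ax": 0,"ay": 0,"az": 0.06}
    - {"tx": -210,"ty": -48,"tz": -5,"ax": 0,"ay": 0,"az": 0.06}
    - {"tx": -245,"ty": -56,"tz": -5,"ax": 0,"ay": 0,"az": 0.06}
    - {"tx": -280,"ty": -64,"tz": -5,"ax": 0,"ay": 0,"az": 0.06}

```text
time: 21.22
position: [0.4878, 0.0899, 0.1677]
orientation: [0.722, -0.691, -0.0, 0.001]
force: [0.5, -0.5, -1.9]
finger_gap: 0.0117
```

Request:
carry_out:
  series:
    - {"tx": -30,"ty": -10,"tz": 0,"ax": 0,"ay": 0,"az": 0}
    - {"tx": -55,"ty": -17,"tz": 0,"ax": 0,"ay": 0,"az": 0}
    - {"tx": -65,"ty": -19,"tz": 0,"ax": 0,"ay": 0,"az": 0}
    - {"tx": -65,"ty": -19,"tz": 0,"ax": 0,"ay": 0,"az": 0}
    - {"tx": -65,"ty": -19,"tz": 0,"ax": 0,"ay": 0,"az": 0}
    - {"tx": -65,"ty": -19,"tz": 0,"ax": 0,"ay": 0,"az": 0}
    - {"tx": -65,"ty": -19,"tz": 0,"ax": 0,"ay": 0,"az": 0}

```text
time: 21.8
position: [0.5045, 0.1531, 0.1687]
orientation: [0.722, -0.692, -0.0, 0.001]
force: [0.1, -0.0, -1.2]
finger_gap: 0.0122
```

```bash
python3 - <<'E'
from h import *
delta(W(-.0009,0,.15),YAW-np.pi/2)
c=cam("wrist"); cv2.imwrite("pics/w5.png",c["f"][:,:,::-1]); crop(c,(0,80,320,320),"w5a.png",2.5)
E
```

```text
pos [0.5045 0.1531 0.1687] yaw -1.5281 F [ 0.1 -0.  -1.2] gap 0.0122 t 21.8 q [ 0.67  0.16 -0.39 -0.   -1.01  0.95]
delta t [-3.2  7.7 18.7] rot [ 0.0009 -0.0006 -0.0012] rows>= 1.0
```

View pics/w5.png

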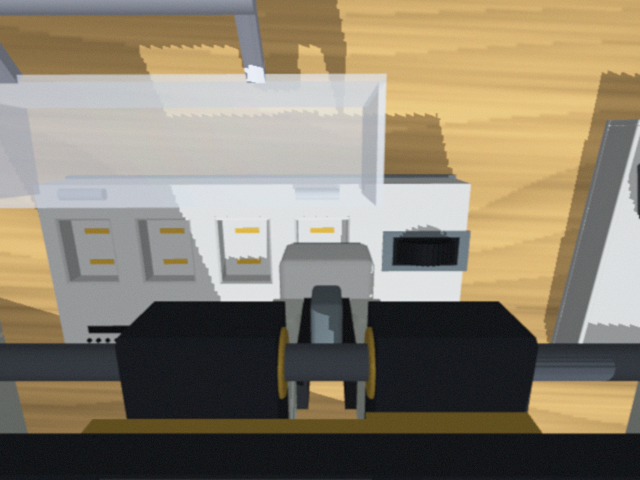

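View pics/w5a.png

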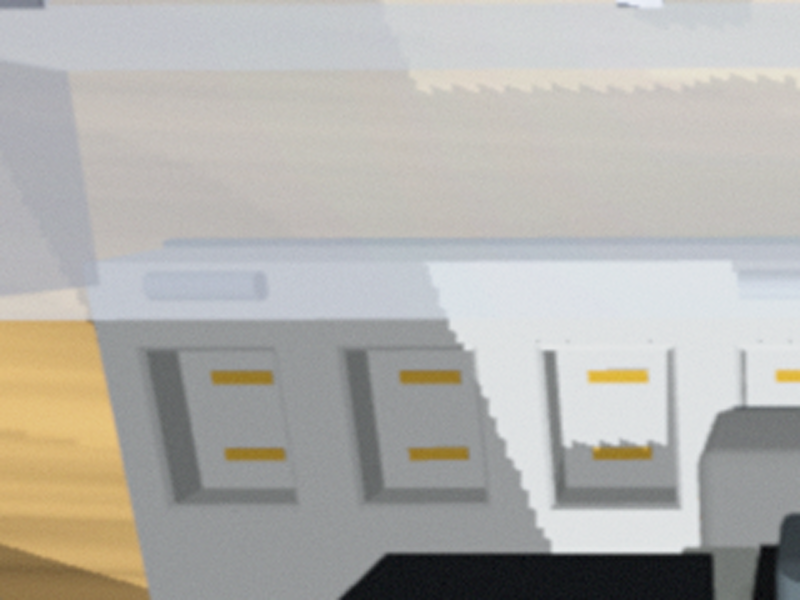

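```bash
cat > m3.py <<'E'
from h import *
from scipy.optimize import least_squares
c=cam("wrist")
A=lambda p:(np.array(p)+.5)/2.5+[0,80]-.5
sg={'a':(1,1),'b':(1,-1),'c':(-1,-1),'d':(-1,1)}
raw={'d2a':(541,348),'d2b':(676,348),'d2c':(680,507),'d2d':(551,508),'d3a':(343,350),'d3c':(488,502),'d3d':(364,503),'d4a':(142,350),'d4c':(297,502),'d4d':(175,503),
'c2a':(618,376),'c2b':(622,453),'c3a':(430,377),'c3b':(439,453),'c4a':(242,377),'c4b':(255,453)}
def model(p,k):
    x,y,yaw=p; yy=.056*(int(k[1])-1)
    if k[0]=='d': l=np.array([.023*sg[k[2]][0],yy+.018*sg[k[2]][1],.046])
    else: l=np.array([.0119 if k[2]=='a' else -.0119,yy,.0305])
    C,s=np.cos(yaw),np.sin(yaw)
    return np.array([x+C*l[0]-s*l[1],y+s*l[0]+C*l[1],l[2]])
f=least_squares(lambda p:np.concatenate([proj(c,model(p,k))[0]-A(v) for k,v in raw.items()]),[.4975,.156,.044])
print(f.x.round(4))
for k,r in zip(raw,f.fun.reshape(-1,2)): print(k,r.round(2),end=' ')
E
python3 m3.py
```

```text
[0.4981 0.1563 0.0418]
d2a [0.62 1.  ] d2b [-2.15  1.04] d2c [-1.28 -1.14] d2d [ 1.31 -1.58] d3a [0.11 0.12] d3c [-0.71  0.8 ] d3d [-0.13  0.36] d4a [0.77 0.05] d4c [-0.56  0.74] d4d [-0.79  0.3 ] c2a [0.37 0.07] c2b [ 0.44 -0.37] c3a [ 0.58 -0.4 ] c3b [ 0.28 -0.43] c4a [ 0.77 -0.47] c4b [ 0.49 -0.5 ]
```

Request:
carry_out:
  series:
    - {"tx": -3.4,"ty": 7.4,"tz": 10,"ax": 0,"ay": 0,"az": 0}
    - {"tx": -3.4,"ty": 7.4,"tz": 25,"ax": 0,"ay": 0,"az": 0}
    - {"tx": -3.4,"ty": 7.4,"tz": 42,"ax": 0,"ay": 0,"az": 0}
    - {"tx": -3.4,"ty": 7.4,"tz": 58,"ax": 0,"ay": 0,"az": 0}
    - {"tx": -3.4,"ty": 7.4,"tz": 68,"ax": 0,"ay": 0,"az": 0}
    - {"tx": -3.4,"ty": 7.4,"tz": 71,"ax": 0,"ay": 0,"az": 0}
    - {"tx": -3.4,"ty": 7.4,"tz": 71,"ax": 0,"ay": 0,"az": 0}
    - {"tx": -3.4,"ty": 7.4,"tz": 71,"ax": 0,"ay": 0,"az": 0}

```text
time: 22.57
position: [0.4979, 0.1573, 0.0988]
orientation: [0.722, -0.691, 0.0, -0.0]
force: [0.9, 0.6, -0.8]
finger_gap: 0.0122
```

```bash
sed -i 's/B1=np.array(\[.4975,.156\]); YAW=.0439/B1=np.array([.4978,.1562]); YAW=.043/' h.py; python3 - <<'E'
from h import *
delta(W(-.0009,0,.097),YAW-np.pi/2)
c=cam("side"); crop(c,(250,240,410,400),"s10.png",4)
c=cam("wrist"); crop(c,(200,180,450,310),"w6.png",3)
E
```

```text
pos [0.4979 0.1573 0.0988] yaw -1.5271 F [ 0.9  0.6 -0.8] gap 0.0122 t 22.57 q [ 0.68  0.23 -0.49  0.   -0.84  0.93]
delta t [1.1 1.  1.8] rot [-0.0007  0.0001  0.0007] rows>= 1.0
```

View pics/w6.png

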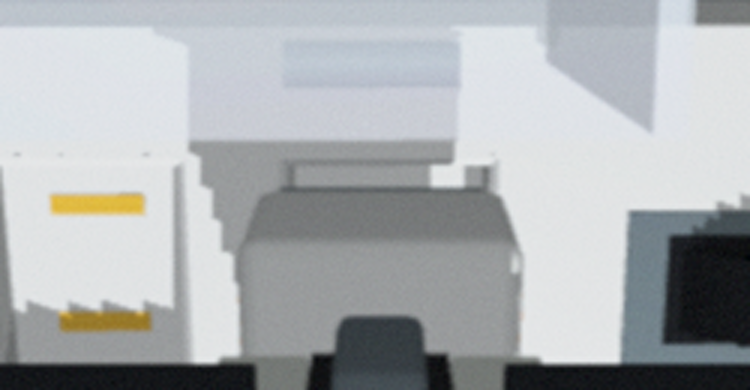

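View pics/s10.png

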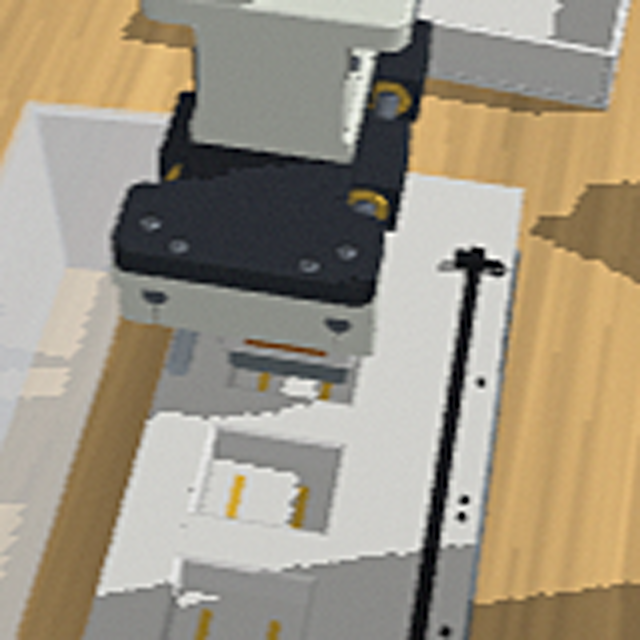

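Request:
carry_out:
  series:
    - {"tx": 1.1,"ty": 1,"tz": 0,"ax": 0,"ay": 0,"az": 0}
    - {"tx": 1.1,"ty": 1,"tz": 2,"ax": 0,"ay": 0,"az": 0}
    - {"tx": 1.1,"ty": 1,"tz": 2,"ax": 0,"ay": 0,"az": 0}
    - {"tx": 1.1,"ty": 1,"tz": 2,"ax": 0,"ay": 0,"az": 0}

```text
time: 23.0
position: [0.4964, 0.1561, 0.0963]
orientation: [0.722, -0.691, 0.0, -0.0]
force: [-0.5, 0.6, -1.2]
finger_gap: 0.0118
```

Request:
carry_out:
  series:
    - {"tx": 0,"ty": 0,"tz": 2,"ax": 0,"ay": 0,"az": 0}
    - {"tx": 0,"ty": 0,"tz": 4,"ax": 0,"ay": 0,"az": 0}
    - {"tx": 0,"ty": 0,"tz": 6,"ax": 0,"ay": 0,"az": 0}
    - {"tx": 0,"ty": 0,"tz": 8,"ax": 0,"ay": 0,"az": 0}
    - {"tx": 0,"ty": 0,"tz": 8,"ax": 0,"ay": 0,"az": 0}

```text
time: 23.42
position: [0.4965, 0.1561, 0.0877]
orientation: [0.722, -0.691, 0.0, 0.0]
force: [0.3, 0.1, -2.2]
finger_gap: 0.0118
```

```bash
python3 - <<'E'
from h import *
delta(W(-.0009,0,.0774),YAW-np.pi/2)
c=cam("wrist"); crop(c,(200,180,450,310),"w7.png",3)
E
```

```text
pos [0.4965 0.1561 0.0877] yaw -1.527 F [ 0.3  0.1 -2.2] gap 0.0118 t 23.42 q [ 0.68  0.24 -0.51  0.   -0.82  0.93]
delta t [-0.  -0.4 10.3] rot [ 0.0002 -0.0003  0.0008] rows>= 1.0
```

View pics/w7.png

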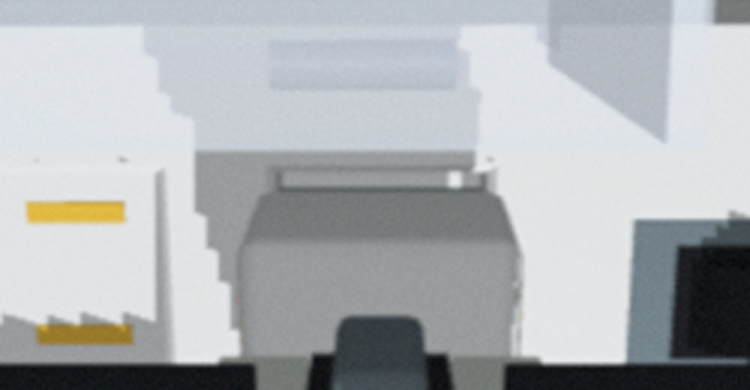

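Request:
carry_out:
  series:
    - {"tx": 0,"ty": -0.3,"tz": 2,"ax": 0,"ay": 0,"az": 0}
    - {"tx": 0,"ty": -0.3,"tz": 4,"ax": 0,"ay": 0,"az": 0}
    - {"tx": 0,"ty": -0.3,"tz": 4,"ax": 0,"ay": 0,"az": 0}

```text
time: 23.72
position: [0.4967, 0.1561, 0.0838]
orientation: [0.722, -0.691, -0.0, 0.0]
force: [1.5, 0.1, -2.1]
finger_gap: 0.0116
```

Request:
carry_out:
  series:
    - {"tx": 0,"ty": 0,"tz": 2,"ax": 0,"ay": 0,"az": 0}
    - {"tx": 0,"ty": 0,"tz": 4,"ax": 0,"ay": 0,"az": 0}
    - {"tx": 0,"ty": 0,"tz": 5,"ax": 0,"ay": 0,"az": 0}
    - {"tx": 0,"ty": 0,"tz": 5,"ax": 0,"ay": 0,"az": 0}

```text
time: 24.05
position: [0.4967, 0.1562, 0.0789]
orientation: [0.722, -0.691, -0.0, 0.0]
force: [1.0, 0.4, -1.3]
finger_gap: 0.0122
```

Request:
carry_out:
  series:
    - {"tx": 0,"ty": 0,"tz": 1,"ax": 0,"ay": 0,"az": 0}
    - {"tx": 0,"ty": 0,"tz": 1.5,"ax": 0,"ay": 0,"az": 0}
    - {"tx": 0,"ty": 0,"tz": 1.5,"ax": 0,"ay": 0,"az": 0}
    - {"tx": 0,"ty": 0,"tz": 1.5,"ax": 0,"ay": 0,"az": 0}

```text
time: 24.38
position: [0.4967, 0.1562, 0.0777]
orientation: [0.722, -0.691, 0.0, -0.0]
force: [-0.2, 0.5, -1.5]
finger_gap: 0.0119
```

```bash
python3 - <<'E'
from h import *
delta(W(-.0009,0,.0774),YAW-np.pi/2)
c=cam("side"); crop(c,(250,240,410,400),"s11.png",4)
E
```

```text
pos [0.4967 0.1562 0.0777] yaw -1.527 F [-0.2  0.5 -1.5] gap 0.0119 t 24.38 q [ 0.68  0.26 -0.52  0.   -0.79  0.93]
delta t [ 0.  -0.2  0.3] rot [-0.     -0.      0.0008] rows>= 1.0
```

View pics/s11.png

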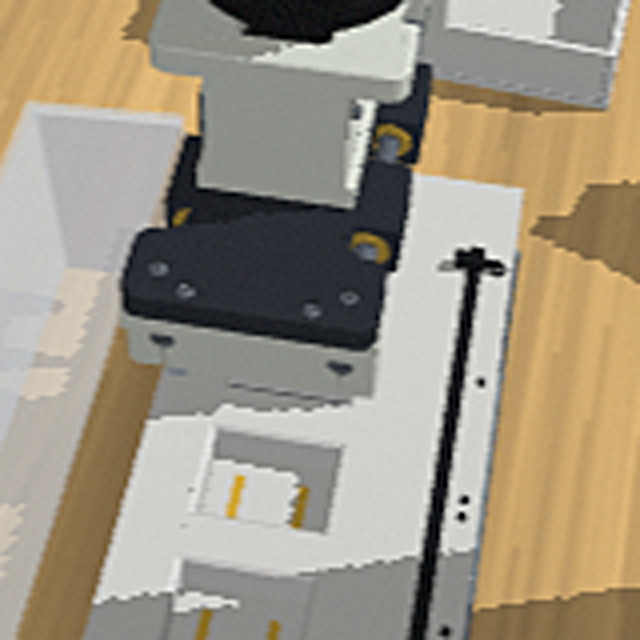

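Request:
carry_out:
  series:
    - {"tx": 0,"ty": 0,"tz": 0.5,"ax": 0,"ay": 0,"az": 0}
    - {"tx": 0,"ty": 0,"tz": 1,"ax": 0,"ay": 0,"az": 0}
    - {"tx": 0,"ty": 0,"tz": 1,"ax": 0,"ay": 0,"az": 0}

```text
time: 24.68
position: [0.4968, 0.1561, 0.0774]
orientation: [0.722, -0.691, 0.0, -0.0]
force: [-2.2, -0.9, 6.0]
finger_gap: 0.0119
```

Request:
carry_out:
  series:
    - {"tx": 0,"ty": 0,"tz": -0.4,"ax": 0,"ay": 0,"az": 0}
    - {"tx": 0,"ty": 0,"tz": -0.4,"ax": 0,"ay": 0,"az": 0}
    - {"tx": 0,"ty": 0,"tz": -0.4,"ax": 0,"ay": 0,"az": 0}
    - {"tx": 0,"ty": 0,"tz": -0.4,"ax": 0,"ay": 0,"az": 0}
  fingers: 0.35

```text
time: 25.02
position: [0.4968, 0.1562, 0.077]
orientation: [0.722, -0.691, -0.0, -0.0]
force: [0.2, -0.5, -0.3]
finger_gap: 0.0293
```

Request:
carry_out:
  series:
    - {"tx": 0,"ty": 0,"tz": -8,"ax": 0,"ay": 0,"az": 0}
    - {"tx": 0,"ty": 0,"tz": -25,"ax": 0,"ay": 0,"az": 0}
    - {"tx": 0,"ty": 0,"tz": -50,"ax": 0,"ay": 0,"az": 0}
    - {"tx": 0,"ty": 0,"tz": -80,"ax": 0,"ay": 0,"az": 0}
    - {"tx": 0,"ty": 0,"tz": -110,"ax": 0,"ay": 0,"az": 0}
    - {"tx": 0,"ty": 0,"tz": -140,"ax": 0,"ay": 0,"az": 0}
    - {"tx": 0,"ty": 0,"tz": -170,"ax": 0,"ay": 0,"az": 0}
    - {"tx": 0,"ty": 0,"tz": -190,"ax": 0,"ay": 0,"az": 0}

```text
time: 25.68
position: [0.4974, 0.1563, 0.271]
orientation: [0.723, -0.691, 0.001, -0.002]
force: [0.8, 0.3, 0.6]
finger_gap: 0.0304
```

Request:
carry_out:
  series:
    - {"tx": 160,"ty": 15,"tz": 0,"ax": 0,"ay": 0,"az": 0}
    - {"tx": 160,"ty": 15,"tz": 0,"ax": 0,"ay": 0,"az": 0}
    - {"tx": 160,"ty": 15,"tz": 0,"ax": 0,"ay": 0,"az": 0}
    - {"tx": 160,"ty": 15,"tz": 0,"ax": 0,"ay": 0,"az": 0}
    - {"tx": 160,"ty": 15,"tz": 0,"ax": 0,"ay": 0,"az": 0}
    - {"tx": 160,"ty": 15,"tz": 0,"ax": 0,"ay": 0,"az": 0}

```text
time: 26.18
position: [0.4884, -0.0061, 0.2678]
orientation: [0.721, -0.693, 0.0, -0.0]
force: [-0.3, -0.4, 0.4]
finger_gap: 0.0307
```

Request:
carry_out:
  series:
    - {"tx": 160,"ty": 15,"tz": 0,"ax": 0,"ay": 0,"az": 0}
    - {"tx": 160,"ty": 15,"tz": 0,"ax": 0,"ay": 0,"az": 0}
    - {"tx": 160,"ty": 15,"tz": 0,"ax": 0,"ay": 0,"az": 0}
    - {"tx": 160,"ty": 15,"tz": 0,"ax": 0,"ay": 0,"az": 0}
    - {"tx": 160,"ty": 15,"tz": 0,"ax": 0,"ay": 0,"az": 0}
    - {"tx": 160,"ty": 15,"tz": 0,"ax": 0,"ay": 0,"az": 0}
    - {"tx": 160,"ty": 15,"tz": 0,"ax": 0,"ay": 0,"az": 0}
    - {"tx": 160,"ty": 15,"tz": 0,"ax": 0,"ay": 0,"az": 0}

```text
time: 26.85
position: [0.4811, -0.1637, 0.2672]
orientation: [0.723, -0.691, -0.0, -0.0]
force: [0.3, 0.5, 0.1]
finger_gap: 0.0307
```

```bash
python3 - <<'E'
from h import *
delta([.48,-.16,.30],YAW-np.pi/2)
c=cam("wrist"); cv2.imwrite("pics/w8.png",c["f"][:,:,::-1])
c=cam("side"); crop(c,(230,140,430,480),"s12.png",2.1)
E
```

```text
pos [ 0.4811 -0.1637  0.2672] yaw -1.5257 F [0.3 0.5 0.1] gap 0.0307 t 26.85 q [ 0.06  0.06 -0.28 -0.   -1.23  1.56]
delta t [ -3.8   0.9 -32.8] rot [-0.0002  0.0002  0.0021] rows>= 1.0
```

View pics/w8.png

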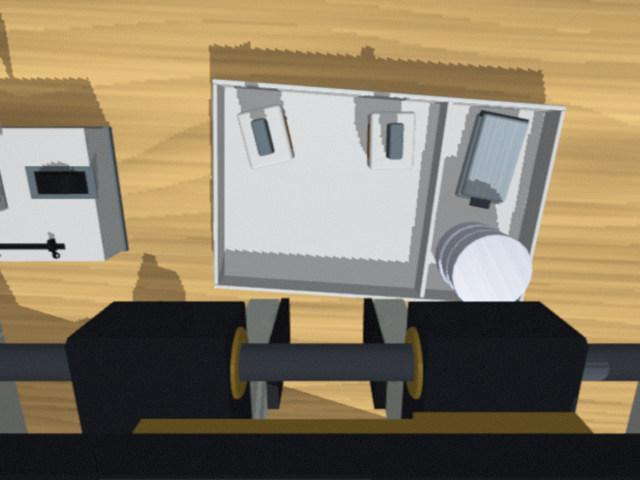

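View pics/s12.png

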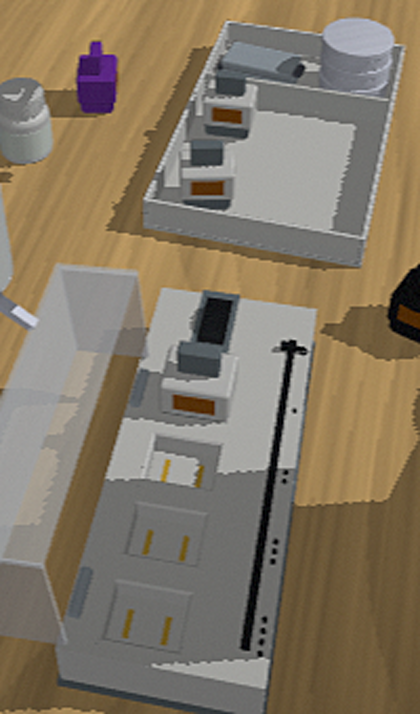

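Cartridge 1 is seated in bay 1 and the pointer is still off. Two cartridges remain, at wrist (263,137) and (394,140). Next I'll verify B's position.

```bash
python3 - <<'E'
from h import *
c=cam("wrist")
print("pred tabs",proj(c,[[.5518,-.2188,.07],[.5501,-.1062,.07]]).round(1).tolist())
crop(c,(225,90,425,190),"w8a.png",4)
delta([.5512,-.2188,.10],.055-np.pi/2)
E
```

```text
pred tabs [[396.2, 141.8], [262.3, 137.5]]
pos [ 0.4811 -0.1637  0.2672] yaw -1.5251 F [ 0.5 -0.1 -1.4] gap 0.0306 t 27.0 q [ 0.06  0.06 -0.28 -0.   -1.23  1.56]
delta t [ 58.3 -67.5 167.2] rot [-0.0002  0.     -0.0093] rows>= 5.0
```

View pics/w8a.png

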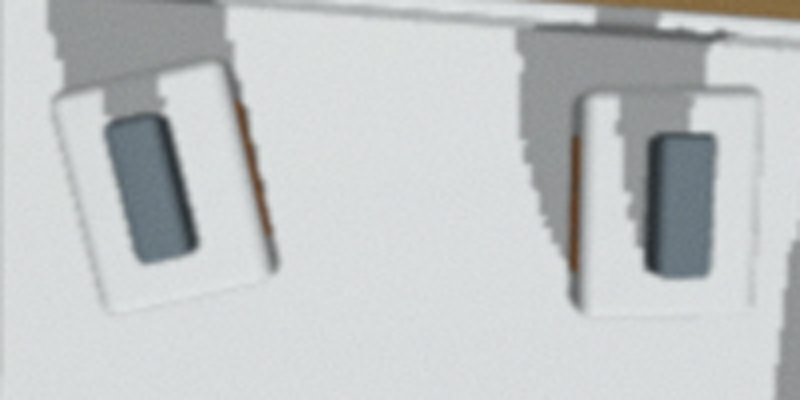

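Request:
carry_out:
  series:
    - {"tx": 12,"ty": -14,"tz": 33,"ax": 0,"ay": 0,"az": 0}
    - {"tx": 24,"ty": -28,"tz": 66,"ax": 0,"ay": 0,"az": 0}
    - {"tx": 36,"ty": -42,"tz": 99,"ax": 0,"ay": 0,"az": 0}
    - {"tx": 48,"ty": -56,"tz": 132,"ax": 0,"ay": 0,"az": 0}
    - {"tx": 55,"ty": -65,"tz": 155,"ax": 0,"ay": 0,"az": -0.01}
    - {"tx": 58,"ty": -68,"tz": 165,"ax": 0,"ay": 0,"az": -0.01}
    - {"tx": 58,"ty": -68,"tz": 165,"ax": 0,"ay": 0,"az": -0.01}
    - {"tx": 58,"ty": -68,"tz": 165,"ax": 0,"ay": 0,"az": -0.01}
  fingers: 0.45

```text
time: 27.67
position: [0.5513, -0.2193, 0.1025]
orientation: [0.726, -0.688, -0.0, 0.0]
force: [-0.7, -0.1, -0.2]
finger_gap: 0.0394
```

Request:
carry_out:
  series:
    - {"tx": 0,"ty": 0,"tz": 0,"ax": 0,"ay": 0,"az": 0}
    - {"tx": 0,"ty": 0,"tz": 0,"ax": 0,"ay": 0,"az": 0}
    - {"tx": 0,"ty": 0,"tz": 0,"ax": 0,"ay": 0,"az": 0}

```text
time: 27.92
position: [0.5519, -0.2195, 0.104]
orientation: [0.726, -0.688, 0.001, -0.001]
force: [-0.3, -0.4, -0.5]
finger_gap: 0.0396
```

```bash
python3 - <<'E'
from h import *
delta([.5520,-.2188,.050],.055-np.pi/2)
c=cam("wrist"); crop(c,(200,150,450,410),"w9.png",2.2)
E
```

```text
pos [ 0.5519 -0.2195  0.104 ] yaw -1.5165 F [-0.3 -0.4 -0.5] gap 0.0396 t 27.92 q [-0.05  0.33 -0.33  0.   -0.9   1.67]
delta t [-0.7  0.  54. ] rot [-0.0031 -0.0004 -0.0007] rows>= 2.0
```

View pics/w9.png

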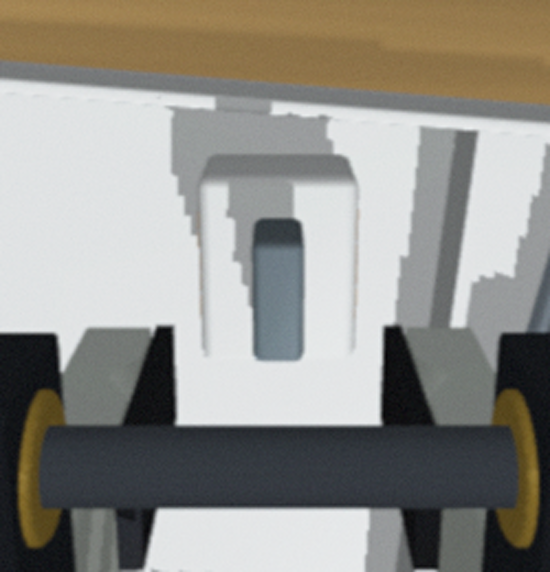

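Request:
carry_out:
  series:
    - {"tx": -0.7,"ty": 0,"tz": 13,"ax": 0,"ay": 0,"az": 0}
    - {"tx": -0.7,"ty": 0,"tz": 26,"ax": 0,"ay": 0,"az": 0}
    - {"tx": -0.7,"ty": 0,"tz": 40,"ax": 0,"ay": 0,"az": 0}
    - {"tx": -0.7,"ty": 0,"tz": 49,"ax": 0,"ay": 0,"az": 0}
    - {"tx": -0.7,"ty": 0,"tz": 53,"ax": 0,"ay": 0,"az": 0}
    - {"tx": -0.7,"ty": 0,"tz": 53,"ax": 0,"ay": 0,"az": 0}
    - {"tx": -0.7,"ty": 0,"tz": 53,"ax": 0,"ay": 0,"az": 0}

```text
time: 28.55
position: [0.5516, -0.2192, 0.0496]
orientation: [0.726, -0.688, 0.0, -0.0]
force: [0.9, 1.0, -0.9]
finger_gap: 0.0399
```

Request:
carry_out:
  series:
    - {"tx": 0,"ty": 0,"tz": 0,"ax": 0,"ay": 0,"az": 0}
    - {"tx": 0,"ty": 0,"tz": 0,"ax": 0,"ay": 0,"az": 0}
    - {"tx": 0,"ty": 0,"tz": 0,"ax": 0,"ay": 0,"az": 0}
    - {"tx": 0,"ty": 0,"tz": 0,"ax": 0,"ay": 0,"az": 0}
    - {"tx": 0,"ty": 0,"tz": 0,"ax": 0,"ay": 0,"az": 0}
    - {"tx": 0,"ty": 0,"tz": 0,"ax": 0,"ay": 0,"az": 0}
  fingers: 0
  grip_force: 25

```text
time: 29.05
position: [0.5513, -0.2191, 0.0492]
orientation: [0.726, -0.688, 0.0, -0.0]
force: [-0.1, -0.7, 0.6]
finger_gap: 0.0117
```

Request:
carry_out:
  series:
    - {"tx": 0,"ty": 0,"tz": -10,"ax": 0,"ay": 0,"az": 0}
    - {"tx": 0,"ty": 0,"tz": -30,"ax": 0,"ay": 0,"az": 0}
    - {"tx": 0,"ty": 0,"tz": -60,"ax": 0,"ay": 0,"az": 0}
    - {"tx": 0,"ty": 0,"tz": -90,"ax": 0,"ay": 0,"az": 0}
    - {"tx": 0,"ty": 0,"tz": -118,"ax": 0,"ay": 0,"az": 0}
    - {"tx": 0,"ty": 0,"tz": -118,"ax": 0,"ay": 0,"az": 0}
    - {"tx": 0,"ty": 0,"tz": -118,"ax": 0,"ay": 0,"az": 0}

```text
time: 29.63
position: [0.5522, -0.2192, 0.1696]
orientation: [0.726, -0.688, 0.002, -0.001]
force: [-1.1, 0.6, -1.4]
finger_gap: 0.0118
```

```bash
python3 held.py w10.png; python3 - <<'E'
from h import *
delta(W(0,.056,.168),YAW-np.pi/2)
E
```

```text
-0.002 [[278.6, 258.3], [326.8, 258.3], [375.0, 258.3], [285.5, 240.0], [326.7, 240.0], [367.9, 240.0]]
0 [[278.8, 262.9], [326.8, 262.9], [374.9, 262.9], [285.6, 244.0], [326.7, 244.0], [367.7, 244.0]]
0.002 [[278.9, 267.4], [326.8, 267.4], [374.7, 267.4], [285.7, 247.9], [326.7, 247.9], [367.6, 248.0]]
pos [ 0.5511 -0.2189  0.1678] yaw -1.5173 F [-0.3  0.2 -1.6] gap 0.0119 t 29.68 q [-0.05  0.27 -0.26 -0.   -1.04  1.67]
delta t [-4.334e+02  3.260e+01 -1.000e-01] rot [-0.0013  0.0003  0.0105] rows>= 11.0
```

View pics/w10.png

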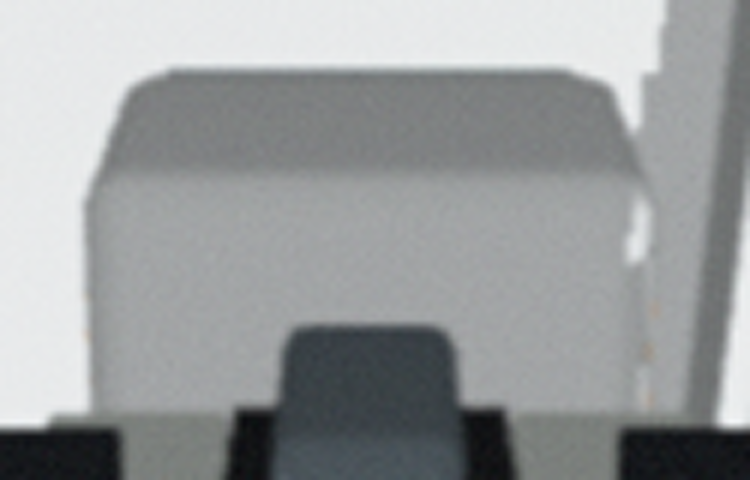

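Request:
carry_out:
  series:
    - {"tx": -38,"ty": 3,"tz": -3,"ax": 0,"ay": 0,"az": 0.01}
    - {"tx": -76,"ty": 6,"tz": -3,"ax": 0,"ay": 0,"az": 0.01}
    - {"tx": -114,"ty": 9,"tz": -3,"ax": 0,"ay": 0,"az": 0.01}
    - {"tx": -152,"ty": 12,"tz": -3,"ax": 0,"ay": 0,"az": 0.01}
    - {"tx": -190,"ty": 15,"tz": -3,"ax": 0,"ay": 0,"az": 0.01}
    - {"tx": -228,"ty": 18,"tz": -3,"ax": 0,"ay": 0,"az": 0.01}
    - {"tx": -266,"ty": 21,"tz": -3,"ax": 0,"ay": 0,"az": 0.01}
    - {"tx": -304,"ty": 24,"tz": -3,"ax": 0,"ay": 0,"az": 0.01}

```text
time: 30.35
position: [0.5093, 0.0845, 0.1689]
orientation: [0.722, -0.692, -0.0, 0.001]
force: [1.1, 0.3, -1.3]
finger_gap: 0.0116
```

Request:
carry_out:
  series:
    - {"tx": -36,"ty": 3,"tz": 0,"ax": 0,"ay": 0,"az": 0}
    - {"tx": -72,"ty": 6,"tz": 0,"ax": 0,"ay": 0,"az": 0}
    - {"tx": -100,"ty": 9,"tz": 0,"ax": 0,"ay": 0,"az": 0}
    - {"tx": -120,"ty": 11,"tz": 0,"ax": 0,"ay": 0,"az": 0}
    - {"tx": -129,"ty": 12,"tz": 0,"ax": 0,"ay": 0,"az": 0}
    - {"tx": -129,"ty": 12,"tz": 0,"ax": 0,"ay": 0,"az": 0}
    - {"tx": -129,"ty": 12,"tz": 0,"ax": 0,"ay": 0,"az": 0}
    - {"tx": -129,"ty": 12,"tz": 0,"ax": 0,"ay": 0,"az": 0}

```text
time: 31.02
position: [0.4929, 0.2105, 0.1694]
orientation: [0.722, -0.692, -0.0, 0.001]
force: [1.1, 0.7, -1.1]
finger_gap: 0.0118
```

```bash
python3 - <<'E'
from h import *
delta(W(-.0013,.056,.10),YAW-np.pi/2)
E
```

```text
pos [0.4929 0.2105 0.1694] yaw -1.5276 F [ 1.1  0.7 -1.1] gap 0.0118 t 31.02 q [ 0.77  0.18 -0.37 -0.   -1.02  0.84]
delta t [-1.6 -1.3 69.4] rot [ 0.0013 -0.001   0.0002] rows>= 2.0
```

Request:
carry_out:
  series:
    - {"tx": -1.6,"ty": -1.3,"tz": 15,"ax": 0,"ay": 0,"az": 0}
    - {"tx": -1.6,"ty": -1.3,"tz": 32,"ax": 0,"ay": 0,"az": 0}
    - {"tx": -1.6,"ty": -1.3,"tz": 50,"ax": 0,"ay": 0,"az": 0}
    - {"tx": -1.6,"ty": -1.3,"tz": 64,"ax": 0,"ay": 0,"az": 0}
    - {"tx": -1.6,"ty": -1.3,"tz": 71,"ax": 0,"ay": 0,"az": 0}
    - {"tx": -1.6,"ty": -1.3,"tz": 72,"ax": 0,"ay": 0,"az": 0}
    - {"tx": -1.6,"ty": -1.3,"tz": 72,"ax": 0,"ay": 0,"az": 0}
    - {"tx": -1.6,"ty": -1.3,"tz": 72,"ax": 0,"ay": 0,"az": 0}

```text
time: 31.68
position: [0.4951, 0.2131, 0.0989]
orientation: [0.722, -0.692, 0.0, -0.001]
force: [0.3, 0.5, -1.0]
finger_gap: 0.0117
```

```bash
python3 - <<'E'
from h import *
delta(W(-.0013,.056,.0774),YAW-np.pi/2)
c=cam("wrist"); crop(c,(200,180,450,310),"w11.png",3)
E
```

```text
pos [0.4951 0.2131 0.0989] yaw -1.5274 F [ 0.3  0.5 -1. ] gap 0.0117 t 31.68 q [ 0.77  0.26 -0.46  0.   -0.86  0.84]
delta t [ 1.   1.1 21.5] rot [-0.001   0.0005  0.0003] rows>= 1.0
```

View pics/w11.png

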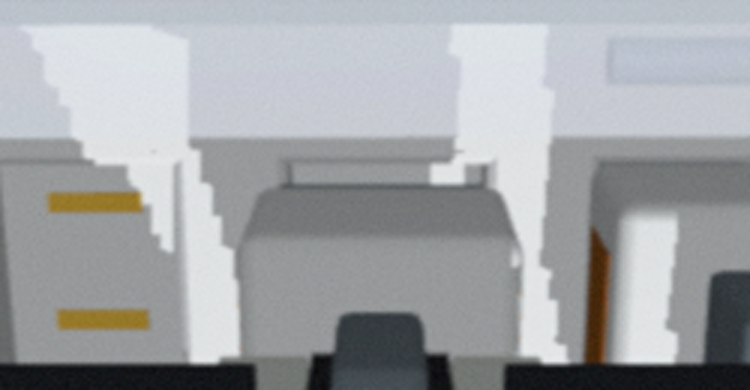

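Request:
carry_out:
  series:
    - {"tx": 1,"ty": 1,"tz": 1,"ax": 0,"ay": 0,"az": 0}
    - {"tx": 1,"ty": 1,"tz": 2,"ax": 0,"ay": 0,"az": 0}
    - {"tx": 1,"ty": 1,"tz": 2,"ax": 0,"ay": 0,"az": 0}
    - {"tx": 1,"ty": 1,"tz": 2,"ax": 0,"ay": 0,"az": 0}

```text
time: 32.07
position: [0.4935, 0.2122, 0.0963]
orientation: [0.722, -0.691, 0.0, -0.0]
force: [0.3, -0.4, -1.5]
finger_gap: 0.0116
```

Request:
carry_out:
  series:
    - {"tx": 0,"ty": 0,"tz": 2,"ax": 0,"ay": 0,"az": 0}
    - {"tx": 0,"ty": 0,"tz": 4,"ax": 0,"ay": 0,"az": 0}
    - {"tx": 0,"ty": 0,"tz": 6,"ax": 0,"ay": 0,"az": 0}
    - {"tx": 0,"ty": 0,"tz": 8,"ax": 0,"ay": 0,"az": 0}
    - {"tx": 0,"ty": 0,"tz": 8,"ax": 0,"ay": 0,"az": 0}

```text
time: 32.48
position: [0.4934, 0.2121, 0.0876]
orientation: [0.722, -0.691, -0.0, 0.0]
force: [0.9, 0.9, -0.7]
finger_gap: 0.012
```

```bash
python3 - <<'E'
from h import *
delta(W(-.0013,.056,.0774),YAW-np.pi/2)
E
```

```text
pos [0.4934 0.2121 0.0876] yaw -1.5269 F [ 0.9  0.9 -0.7] gap 0.012 t 32.48 q [ 0.77  0.27 -0.47 -0.   -0.83  0.84]
delta t [ 0.  -0.7 10.2] rot [ 0.0004 -0.0003  0.0009] rows>= 1.0
```

Entered freely. Inserting, releasing, and moving back to view the last cartridge.

Request:
carry_out:
  series:
    - {"tx": 0,"ty": -0.5,"tz": 2,"ax": 0,"ay": 0,"az": 0}
    - {"tx": 0,"ty": -0.5,"tz": 4,"ax": 0,"ay": 0,"az": 0}
    - {"tx": 0,"ty": -0.5,"tz": 4,"ax": 0,"ay": 0,"az": 0}

```text
time: 32.73
position: [0.4938, 0.212, 0.0836]
orientation: [0.722, -0.692, -0.0, 0.0]
force: [0.1, -0.0, -0.4]
finger_gap: 0.0116
```

Request:
carry_out:
  series:
    - {"tx": 0,"ty": 0,"tz": 2,"ax": 0,"ay": 0,"az": 0}
    - {"tx": 0,"ty": 0,"tz": 4,"ax": 0,"ay": 0,"az": 0}
    - {"tx": 0,"ty": 0,"tz": 5,"ax": 0,"ay": 0,"az": 0}
    - {"tx": 0,"ty": 0,"tz": 5,"ax": 0,"ay": 0,"az": 0}

```text
time: 33.07
position: [0.4939, 0.212, 0.0787]
orientation: [0.722, -0.692, -0.0, 0.0]
force: [-0.2, 0.1, -0.9]
finger_gap: 0.0114
```

Request:
carry_out:
  series:
    - {"tx": 0,"ty": 0,"tz": 1,"ax": 0,"ay": 0,"az": 0}
    - {"tx": 0,"ty": 0,"tz": 2,"ax": 0,"ay": 0,"az": 0}
    - {"tx": 0,"ty": 0,"tz": 2,"ax": 0,"ay": 0,"az": 0}
    - {"tx": 0,"ty": 0,"tz": 2,"ax": 0,"ay": 0,"az": 0}

```text
time: 33.4
position: [0.4942, 0.2122, 0.0772]
orientation: [0.722, -0.691, 0.0, -0.0]
force: [-0.4, -0.6, 1.1]
finger_gap: 0.0119
```

```bash
python3 - <<'E'
from h import *
delta(W(-.0013,.056,.0774),YAW-np.pi/2)
E
```

```text
pos [0.4942 0.2122 0.0772] yaw -1.5269 F [-0.4 -0.6  1.1] gap 0.0119 t 33.4 q [ 0.77  0.28 -0.48  0.   -0.81  0.84]
delta t [ 0.1  0.1 -0.2] rot [-0.0003  0.0001  0.0009] rows>= 1.0
```

Request:
carry_out:
  series:
    - {"tx": 0,"ty": 0,"tz": 0.5,"ax": 0,"ay": 0,"az": 0}
    - {"tx": 0,"ty": 0,"tz": 0.7,"ax": 0,"ay": 0,"az": 0}
    - {"tx": 0,"ty": 0,"tz": 0.7,"ax": 0,"ay": 0,"az": 0}

```text
time: 33.65
position: [0.4942, 0.2121, 0.0772]
orientation: [0.723, -0.691, 0.0, -0.0]
force: [-2.0, -1.5, 8.0]
finger_gap: 0.0114
```

Request:
carry_out:
  series:
    - {"tx": 0,"ty": 0,"tz": -0.5,"ax": 0,"ay": 0,"az": 0}
    - {"tx": 0,"ty": 0,"tz": -0.5,"ax": 0,"ay": 0,"az": 0}
    - {"tx": 0,"ty": 0,"tz": -0.5,"ax": 0,"ay": 0,"az": 0}
    - {"tx": 0,"ty": 0,"tz": -0.5,"ax": 0,"ay": 0,"az": 0}
  fingers: 0.35

```text
time: 33.98
position: [0.494, 0.2122, 0.0768]
orientation: [0.722, -0.691, -0.0, 0.0]
force: [-0.7, -0.6, -0.4]
finger_gap: 0.0296
```

Request:
carry_out:
  series:
    - {"tx": 0,"ty": 0,"tz": -8,"ax": 0,"ay": 0,"az": 0}
    - {"tx": 0,"ty": 0,"tz": -25,"ax": 0,"ay": 0,"az": 0}
    - {"tx": 0,"ty": 0,"tz": -50,"ax": 0,"ay": 0,"az": 0}
    - {"tx": 0,"ty": 0,"tz": -80,"ax": 0,"ay": 0,"az": 0}
    - {"tx": 0,"ty": 0,"tz": -110,"ax": 0,"ay": 0,"az": 0}
    - {"tx": 0,"ty": 0,"tz": -140,"ax": 0,"ay": 0,"az": 0}
    - {"tx": 0,"ty": 0,"tz": -170,"ax": 0,"ay": 0,"az": 0}
    - {"tx": 0,"ty": 0,"tz": -190,"ax": 0,"ay": 0,"az": 0}

```text
time: 34.65
position: [0.4947, 0.2124, 0.2708]
orientation: [0.723, -0.691, 0.0, -0.002]
force: [1.3, 0.4, -0.7]
finger_gap: 0.0307
```

Request:
carry_out:
  series:
    - {"tx": 200,"ty": 15,"tz": 0,"ax": 0,"ay": 0,"az": 0}
    - {"tx": 200,"ty": 15,"tz": 0,"ax": 0,"ay": 0,"az": 0}
    - {"tx": 200,"ty": 15,"tz": 0,"ax": 0,"ay": 0,"az": 0}
    - {"tx": 200,"ty": 15,"tz": 0,"ax": 0,"ay": 0,"az": 0}
    - {"tx": 200,"ty": 15,"tz": 0,"ax": 0,"ay": 0,"az": 0}
    - {"tx": 200,"ty": 15,"tz": 0,"ax": 0,"ay": 0,"az": 0}

```text
time: 35.15
position: [0.4868, 0.0072, 0.2677]
orientation: [0.721, -0.693, 0.0, 0.0]
force: [-0.1, 1.0, -1.4]
finger_gap: 0.0308
```

Request:
carry_out:
  series:
    - {"tx": 140,"ty": 15,"tz": 0,"ax": 0,"ay": 0,"az": -0.1}
    - {"tx": 140,"ty": 15,"tz": 0,"ax": 0,"ay": 0,"az": -0.2}
    - {"tx": 140,"ty": 15,"tz": 0,"ax": 0,"ay": 0,"az": -0.2}
    - {"tx": 140,"ty": 15,"tz": 0,"ax": 0,"ay": 0,"az": -0.2}
    - {"tx": 140,"ty": 15,"tz": 0,"ax": 0,"ay": 0,"az": -0.2}
    - {"tx": 140,"ty": 15,"tz": 0,"ax": 0,"ay": 0,"az": -0.2}
    - {"tx": 140,"ty": 15,"tz": 0,"ax": 0,"ay": 0,"az": -0.2}
    - {"tx": 140,"ty": 15,"tz": 0,"ax": 0,"ay": 0,"az": -0.2}

```text
time: 35.82
position: [0.4791, -0.1281, 0.2671]
orientation: [0.788, -0.616, 0.0, -0.0]
force: [-0.3, -0.0, -1.1]
finger_gap: 0.0306
```

```bash
python3 - <<'E'
from h import *
delta([.5501,-.1062,.10],.25-np.pi/2)
c=cam("wrist"); cv2.imwrite("pics/w12.png",c["f"][:,:,::-1])
print("pred tab A",proj(c,[[.5501,-.1062,.07]]).round(1).tolist())
c=cam("side"); crop(c,(230,140,430,480),"s13.png",2.1)
E
```

```text
pos [ 0.4791 -0.1281  0.2671] yaw -1.3262 F [-0.3 -0.  -1.1] gap 0.0306 t 35.82 q [ 0.14  0.03 -0.31 -0.   -1.23  1.68]
delta t [ -4.  -74.1 167.1] rot [-0.0003  0.     -0.0054] rows>= 5.0
pred tab A [[322.1, 134.4]]
```

View pics/w12.png

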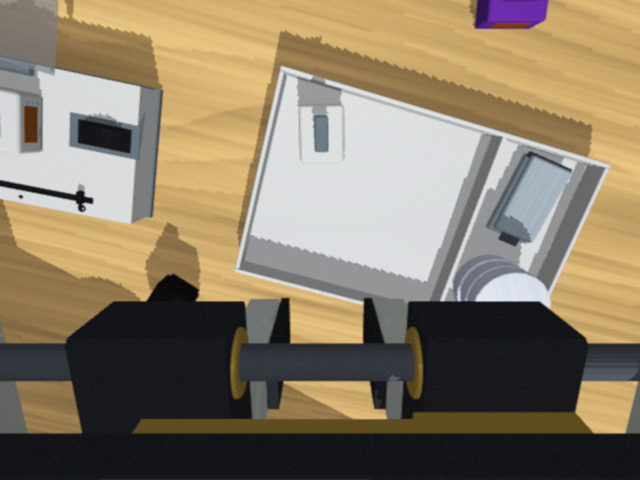

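View pics/s13.png

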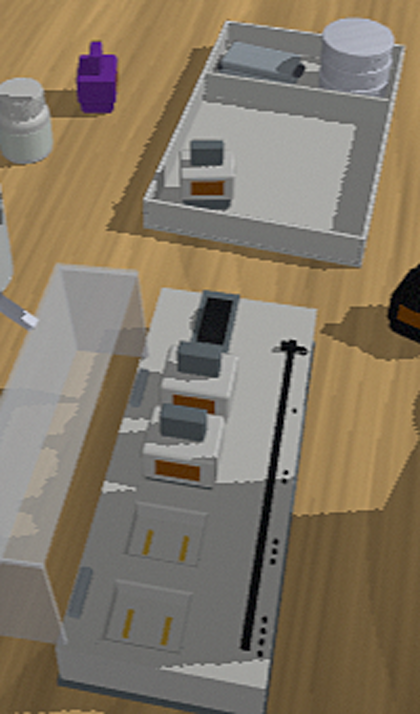

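Cartridges sit in bays 1 and 2. The last tab is at (321,133), as predicted (322,134).

Request:
carry_out:
  series:
    - {"tx": -1,"ty": -15,"tz": 33,"ax": 0,"ay": 0,"az": 0}
    - {"tx": -2,"ty": -30,"tz": 66,"ax": 0,"ay": 0,"az": 0}
    - {"tx": -3,"ty": -46,"tz": 99,"ax": 0,"ay": 0,"az": 0}
    - {"tx": -4,"ty": -62,"tz": 132,"ax": 0,"ay": 0,"az": 0}
    - {"tx": -4.5,"ty": -72,"tz": 155,"ax": 0,"ay": 0,"az": 0}
    - {"tx": -4.5,"ty": -75,"tz": 165,"ax": 0,"ay": 0,"az": 0}
    - {"tx": -4.5,"ty": -75,"tz": 165,"ax": 0,"ay": 0,"az": 0}
    - {"tx": -4.5,"ty": -75,"tz": 165,"ax": 0,"ay": 0,"az": 0}
  fingers: 0.45

```text
time: 36.58
position: [0.5506, -0.106, 0.1023]
orientation: [0.788, -0.615, -0.0, 0.0]
force: [-1.0, -0.2, 0.5]
finger_gap: 0.0395
```

Request:
carry_out:
  series:
    - {"tx": 0,"ty": 0,"tz": 0,"ax": 0,"ay": 0,"az": 0}
    - {"tx": 0,"ty": 0,"tz": 0,"ax": 0,"ay": 0,"az": 0}
    - {"tx": 0,"ty": 0,"tz": 0,"ax": 0,"ay": 0,"az": 0}

```text
time: 36.83
position: [0.5512, -0.1064, 0.1037]
orientation: [0.788, -0.616, 0.001, -0.001]
force: [0.4, 0.9, 0.3]
finger_gap: 0.0396
```

```bash
python3 - <<'E'
from h import *
delta([.5507,-.1060,.050],.25-np.pi/2)
c=cam("wrist"); crop(c,(200,150,450,410),"w13.png",2.2)
E
```

```text
pos [ 0.5512 -0.1064  0.1037] yaw -1.3271 F [0.4 0.9 0.3] gap 0.0396 t 36.83 q [ 0.16  0.28 -0.4   0.   -0.88  1.66]
delta t [-0.5  0.5 53.7] rot [-0.003  -0.0004 -0.0063] rows>= 2.0
```

View pics/w13.png

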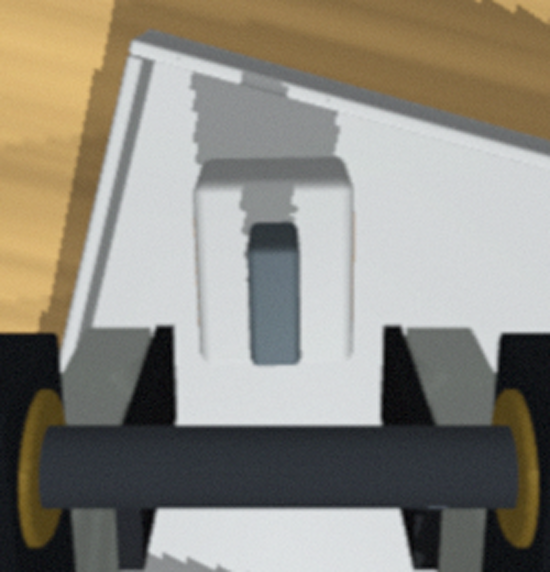

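Request:
carry_out:
  series:
    - {"tx": -0.7,"ty": 0,"tz": 13,"ax": 0,"ay": 0,"az": -0.006}
    - {"tx": -0.7,"ty": 0,"tz": 26,"ax": 0,"ay": 0,"az": -0.006}
    - {"tx": -0.7,"ty": 0,"tz": 40,"ax": 0,"ay": 0,"az": -0.006}
    - {"tx": -0.7,"ty": 0,"tz": 49,"ax": 0,"ay": 0,"az": -0.006}
    - {"tx": -0.7,"ty": 0,"tz": 53,"ax": 0,"ay": 0,"az": -0.006}
    - {"tx": -0.7,"ty": 0,"tz": 53,"ax": 0,"ay": 0,"az": -0.006}
    - {"tx": -0.7,"ty": 0,"tz": 53,"ax": 0,"ay": 0,"az": -0.006}

```text
time: 37.47
position: [0.5506, -0.1057, 0.0492]
orientation: [0.79, -0.614, 0.0, -0.0]
force: [0.1, -0.8, -1.2]
finger_gap: 0.0395
```

Request:
carry_out:
  series:
    - {"tx": 0,"ty": 0,"tz": 0,"ax": 0,"ay": 0,"az": 0}
    - {"tx": 0,"ty": 0,"tz": 0,"ax": 0,"ay": 0,"az": 0}
    - {"tx": 0,"ty": 0,"tz": 0,"ax": 0,"ay": 0,"az": 0}
    - {"tx": 0,"ty": 0,"tz": 0,"ax": 0,"ay": 0,"az": 0}
    - {"tx": 0,"ty": 0,"tz": 0,"ax": 0,"ay": 0,"az": 0}
    - {"tx": 0,"ty": 0,"tz": 0,"ax": 0,"ay": 0,"az": 0}
  fingers: 0
  grip_force: 25

```text
time: 37.97
position: [0.5506, -0.1057, 0.0491]
orientation: [0.79, -0.613, 0.0, -0.0]
force: [0.4, 0.5, 2.1]
finger_gap: 0.0118
```

Request:
carry_out:
  series:
    - {"tx": 0,"ty": 0,"tz": -10,"ax": 0,"ay": 0,"az": 0}
    - {"tx": 0,"ty": 0,"tz": -30,"ax": 0,"ay": 0,"az": 0}
    - {"tx": 0,"ty": 0,"tz": -60,"ax": 0,"ay": 0,"az": 0}
    - {"tx": 0,"ty": 0,"tz": -90,"ax": 0,"ay": 0,"az": 0}
    - {"tx": 0,"ty": 0,"tz": -118,"ax": 0,"ay": 0,"az": 0}
    - {"tx": 0,"ty": 0,"tz": -118,"ax": 0,"ay": 0,"az": 0}
    - {"tx": 0,"ty": 0,"tz": -118,"ax": 0,"ay": 0,"az": 0}

```text
time: 38.55
position: [0.5515, -0.1055, 0.1693]
orientation: [0.79, -0.614, 0.002, -0.002]
force: [-0.0, -0.3, -1.5]
finger_gap: 0.0117
```

```bash
python3 held.py w14.png; python3 - <<'E'
from h import *
delta(W(-.0009,.112,.168),YAW-np.pi/2)
E
```

```text
-0.002 [[278.6, 258.6], [326.8, 258.6], [375.0, 258.6], [285.5, 240.3], [326.7, 240.3], [367.9, 240.3]]
0 [[278.8, 263.2], [326.8, 263.2], [374.9, 263.2], [285.6, 244.2], [326.7, 244.3], [367.8, 244.3]]
0.002 [[278.9, 267.7], [326.8, 267.8], [374.7, 267.8], [285.7, 248.2], [326.7, 248.2], [367.7, 248.2]]
pos [ 0.5504 -0.1055  0.1677] yaw -1.3213 F [-0.3 -0.6 -1.7] gap 0.0119 t 38.6 q [ 0.16  0.22 -0.33 -0.   -1.02  1.66]
delta t [-3.764e+02 -3.580e+01 -2.000e-01] rot [-0.0014  0.0004  0.2065] rows>= 10.0
```

View pics/w14.png

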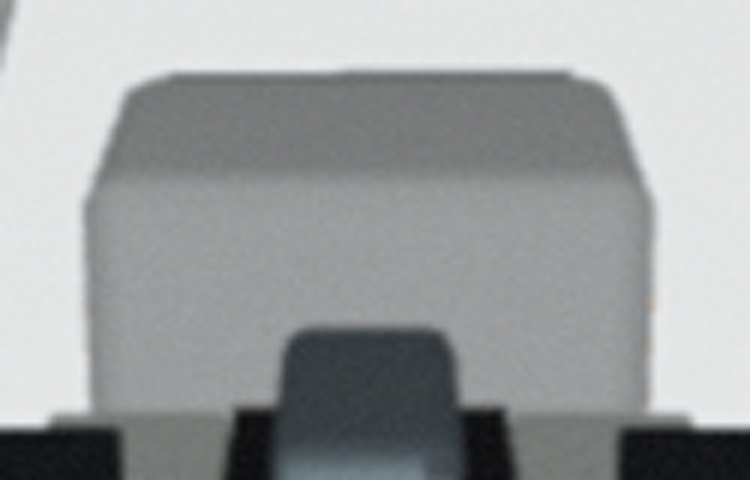

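Request:
carry_out:
  series:
    - {"tx": -38,"ty": -4,"tz": -3,"ax": 0,"ay": 0,"az": 0}
    - {"tx": -76,"ty": -8,"tz": -3,"ax": 0,"ay": 0,"az": 0}
    - {"tx": -114,"ty": -12,"tz": -3,"ax": 0,"ay": 0,"az": 0}
    - {"tx": -152,"ty": -16,"tz": -3,"ax": 0,"ay": 0,"az": 0}
    - {"tx": -190,"ty": -19,"tz": -3,"ax": 0,"ay": 0,"az": 0}
    - {"tx": -228,"ty": -22,"tz": -3,"ax": 0,"ay": 0,"az": 0}
    - {"tx": -266,"ty": -25,"tz": -3,"ax": 0,"ay": 0,"az": 0}
    - {"tx": -300,"ty": -28,"tz": -3,"ax": 0,"ay": 0,"az": 0}

```text
time: 39.27
position: [0.5019, 0.1935, 0.1687]
orientation: [0.79, -0.613, -0.0, 0.001]
force: [0.7, 0.1, -1.0]
finger_gap: 0.0117
```

Request:
carry_out:
  series:
    - {"tx": -25,"ty": -3,"tz": 0,"ax": 0,"ay": 0,"az": 0.05}
    - {"tx": -50,"ty": -5,"tz": 0,"ax": 0,"ay": 0,"az": 0.1}
    - {"tx": -70,"ty": -7,"tz": 0,"ax": 0,"ay": 0,"az": 0.15}
    - {"tx": -76,"ty": -7.6,"tz": 0,"ax": 0,"ay": 0,"az": 0.2}
    - {"tx": -76.4,"ty": -7.6,"tz": 0,"ax": 0,"ay": 0,"az": 0.206}
    - {"tx": -76.4,"ty": -7.6,"tz": 0,"ax": 0,"ay": 0,"az": 0.206}
    - {"tx": -76.4,"ty": -7.6,"tz": 0,"ax": 0,"ay": 0,"az": 0.206}
    - {"tx": -76.4,"ty": -7.6,"tz": 0,"ax": 0,"ay": 0,"az": 0.206}

```text
time: 39.93
position: [0.4918, 0.2669, 0.1695]
orientation: [0.722, -0.691, -0.0, 0.0]
force: [0.5, -0.0, -1.0]
finger_gap: 0.0118
```

```bash
python3 - <<'E'
from h import *
delta(W(-.0011,.112,.099),YAW-np.pi/2)
E
```

```text
pos [0.4918 0.2669 0.1695] yaw -1.5268 F [ 0.5 -0.  -1. ] gap 0.0118 t 39.93 q [ 0.85  0.22 -0.33 -0.   -1.03  0.77]
delta t [-1.2 -0.2 70.5] rot [ 0.0007 -0.0006  0.001 ] rows>= 2.0
```

Request:
carry_out:
  series:
    - {"tx": -0.4,"ty": 0.6,"tz": 15,"ax": 0,"ay": 0,"az": 0}
    - {"tx": -0.4,"ty": 0.6,"tz": 32,"ax": 0,"ay": 0,"az": 0}
    - {"tx": -0.4,"ty": 0.6,"tz": 50,"ax": 0,"ay": 0,"az": 0}
    - {"tx": -0.4,"ty": 0.6,"tz": 64,"ax": 0,"ay": 0,"az": 0}
    - {"tx": -0.4,"ty": 0.6,"tz": 71,"ax": 0,"ay": 0,"az": 0}
    - {"tx": -0.4,"ty": 0.6,"tz": 73,"ax": 0,"ay": 0,"az": 0}
    - {"tx": -0.4,"ty": 0.6,"tz": 73,"ax": 0,"ay": 0,"az": 0}
    - {"tx": -0.4,"ty": 0.6,"tz": 73,"ax": 0,"ay": 0,"az": 0}

```text
time: 40.6
position: [0.4919, 0.2683, 0.0976]
orientation: [0.722, -0.691, 0.0, -0.001]
force: [1.0, 0.6, -0.2]
finger_gap: 0.0116
```

```bash
python3 - <<'E'
from h import *
delta(W(-.0011,.112,.0772),YAW-np.pi/2)
c=cam("wrist"); crop(c,(200,180,450,310),"w15.png",3)
E
```

```text
pos [0.4919 0.2683 0.0976] yaw -1.527 F [ 1.   0.6 -0.2] gap 0.0116 t 40.6 q [ 0.85  0.29 -0.41  0.   -0.87  0.77]
delta t [ 0.3  0.  20.4] rot [-0.0009  0.0005  0.0008] rows>= 1.0
```

View pics/w15.png

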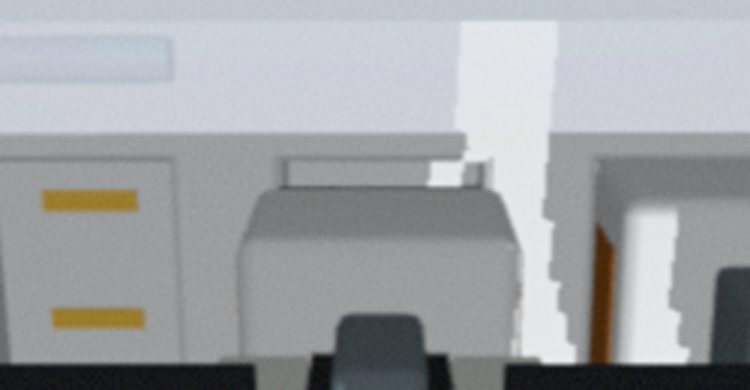

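Request:
carry_out:
  series:
    - {"tx": 0.3,"ty": 0,"tz": 0,"ax": 0,"ay": 0,"az": 0}
    - {"tx": 0.3,"ty": 0,"tz": 1,"ax": 0,"ay": 0,"az": 0}
    - {"tx": 0.3,"ty": 0,"tz": 1,"ax": 0,"ay": 0,"az": 0}

```text
time: 40.9
position: [0.4914, 0.2681, 0.0962]
orientation: [0.722, -0.691, -0.0, -0.0]
force: [0.6, -0.4, -0.4]
finger_gap: 0.012
```

Request:
carry_out:
  series:
    - {"tx": 0,"ty": 0,"tz": 2,"ax": 0,"ay": 0,"az": 0}
    - {"tx": 0,"ty": 0,"tz": 4,"ax": 0,"ay": 0,"az": 0}
    - {"tx": 0,"ty": 0,"tz": 6,"ax": 0,"ay": 0,"az": 0}
    - {"tx": 0,"ty": 0,"tz": 8,"ax": 0,"ay": 0,"az": 0}
    - {"tx": 0,"ty": 0,"tz": 8,"ax": 0,"ay": 0,"az": 0}

```text
time: 41.32
position: [0.4912, 0.2678, 0.0873]
orientation: [0.722, -0.691, -0.0, 0.0]
force: [0.3, 0.3, -0.9]
finger_gap: 0.0118
```

```bash
python3 - <<'E'
from h import *
delta(W(-.0011,.112,.0772),YAW-np.pi/2)
E
```

```text
pos [0.4912 0.2678 0.0873] yaw -1.5271 F [ 0.3  0.3 -0.9] gap 0.0118 t 41.32 q [ 0.85  0.3  -0.42 -0.   -0.85  0.77]
delta t [-0.3 -0.7 10.1] rot [ 0.0005 -0.0005  0.0007] rows>= 1.0
```

Request:
carry_out:
  series:
    - {"tx": -0.2,"ty": -0.6,"tz": 2,"ax": 0,"ay": 0,"az": 0}
    - {"tx": -0.2,"ty": -0.6,"tz": 4,"ax": 0,"ay": 0,"az": 0}
    - {"tx": -0.2,"ty": -0.6,"tz": 4,"ax": 0,"ay": 0,"az": 0}

```text
time: 41.57
position: [0.4917, 0.268, 0.0834]
orientation: [0.722, -0.692, -0.0, 0.0]
force: [0.1, 0.5, -1.5]
finger_gap: 0.0119
```

Request:
carry_out:
  series:
    - {"tx": 0,"ty": 0,"tz": 2,"ax": 0,"ay": 0,"az": 0}
    - {"tx": 0,"ty": 0,"tz": 4,"ax": 0,"ay": 0,"az": 0}
    - {"tx": 0,"ty": 0,"tz": 5,"ax": 0,"ay": 0,"az": 0}
    - {"tx": 0,"ty": 0,"tz": 5,"ax": 0,"ay": 0,"az": 0}

```text
time: 41.9
position: [0.4918, 0.268, 0.0785]
orientation: [0.722, -0.691, -0.0, 0.0]
force: [-0.5, -1.0, -0.5]
finger_gap: 0.0119
```

Request:
carry_out:
  series:
    - {"tx": 0,"ty": 0,"tz": 1,"ax": 0,"ay": 0,"az": 0}
    - {"tx": 0,"ty": 0,"tz": 2,"ax": 0,"ay": 0,"az": 0}
    - {"tx": 0,"ty": 0,"tz": 2,"ax": 0,"ay": 0,"az": 0}
    - {"tx": 0,"ty": 0,"tz": 2,"ax": 0,"ay": 0,"az": 0}

```text
time: 42.23
position: [0.4921, 0.2682, 0.0771]
orientation: [0.722, -0.691, 0.0, -0.0]
force: [0.2, -1.2, 2.5]
finger_gap: 0.0121
```

```bash
python3 - <<'E'
from h import *
delta(W(-.0011,.112,.0772),YAW-np.pi/2)
E
```

```text
pos [0.4921 0.2682 0.0771] yaw -1.527 F [ 0.2 -1.2  2.5] gap 0.0121 t 42.23 q [ 0.85  0.32 -0.43  0.   -0.82  0.77]
delta t [ 0.1  0.2 -0.1] rot [-0.0003  0.0001  0.0008] rows>= 1.0
```

Request:
carry_out:
  series:
    - {"tx": 0,"ty": 0,"tz": 0.4,"ax": 0,"ay": 0,"az": 0}
    - {"tx": 0,"ty": 0,"tz": 0.6,"ax": 0,"ay": 0,"az": 0}
    - {"tx": 0,"ty": 0,"tz": 0.6,"ax": 0,"ay": 0,"az": 0}

```text
time: 42.48
position: [0.4921, 0.2681, 0.077]
orientation: [0.722, -0.691, 0.0, -0.0]
force: [-2.2, -1.9, 7.8]
finger_gap: 0.012
```

Request:
carry_out:
  series:
    - {"tx": 0,"ty": 0,"tz": -0.5,"ax": 0,"ay": 0,"az": 0}
    - {"tx": 0,"ty": 0,"tz": -0.5,"ax": 0,"ay": 0,"az": 0}
    - {"tx": 0,"ty": 0,"tz": -0.5,"ax": 0,"ay": 0,"az": 0}
    - {"tx": 0,"ty": 0,"tz": -0.5,"ax": 0,"ay": 0,"az": 0}
  fingers: 0.35

```text
time: 42.82
position: [0.4919, 0.2682, 0.0766]
orientation: [0.722, -0.691, -0.0, 0.0]
force: [0.4, 0.8, 0.2]
finger_gap: 0.0294
```

Request:
carry_out:
  series:
    - {"tx": 0,"ty": 0,"tz": -8,"ax": 0,"ay": 0,"az": 0}
    - {"tx": 0,"ty": 0,"tz": -25,"ax": 0,"ay": 0,"az": 0}
    - {"tx": 0,"ty": 0,"tz": -50,"ax": 0,"ay": 0,"az": 0}
    - {"tx": 0,"ty": 0,"tz": -80,"ax": 0,"ay": 0,"az": 0}
    - {"tx": 0,"ty": 0,"tz": -110,"ax": 0,"ay": 0,"az": 0}
    - {"tx": 0,"ty": 0,"tz": -140,"ax": 0,"ay": 0,"az": 0}
    - {"tx": 0,"ty": 0,"tz": -165,"ax": 0,"ay": 0,"az": 0}
    - {"tx": 0,"ty": 0,"tz": -180,"ax": 0,"ay": 0,"az": 0}

```text
time: 43.48
position: [0.4927, 0.2686, 0.2609]
orientation: [0.723, -0.691, 0.0, -0.002]
force: [1.2, -0.7, -0.2]
finger_gap: 0.0305
```

Request:
carry_out:
  series:
    - {"tx": 0,"ty": 0,"tz": 0,"ax": 0,"ay": 0,"az": 0.12}
    - {"tx": 0,"ty": 0,"tz": 0,"ax": 0,"ay": 0,"az": 0.24}
    - {"tx": 0,"ty": 0,"tz": 0,"ax": 0,"ay": 0,"az": 0.36}
    - {"tx": 0,"ty": 0,"tz": 0,"ax": 0,"ay": 0,"az": 0.48}
    - {"tx": 0,"ty": 0,"tz": 0,"ax": 0,"ay": 0,"az": 0.6}
    - {"tx": 0,"ty": 0,"tz": 0,"ax": 0,"ay": 0,"az": 0.72}
    - {"tx": 0,"ty": 0,"tz": 0,"ax": 0,"ay": 0,"az": 0.84}
    - {"tx": 0,"ty": 0,"tz": 0,"ax": 0,"ay": 0,"az": 0.96}

```text
time: 44.15
position: [0.4918, 0.2681, 0.2573]
orientation: [-0.319, 0.948, 0.0, 0.0]
force: [-0.9, 0.2, 0.0]
finger_gap: 0.0309
```

Request:
carry_out:
  series:
    - {"tx": 0,"ty": 0,"tz": 0,"ax": 0,"ay": 0,"az": 0.12}
    - {"tx": 0,"ty": 0,"tz": 0,"ax": 0,"ay": 0,"az": 0.24}
    - {"tx": 0,"ty": 0,"tz": 0,"ax": 0,"ay": 0,"az": 0.36}
    - {"tx": 0,"ty": 0,"tz": 0,"ax": 0,"ay": 0,"az": 0.48}
    - {"tx": 0,"ty": 0,"tz": 0,"ax": 0,"ay": 0,"az": 0.6}
    - {"tx": 0,"ty": 0,"tz": 0,"ax": 0,"ay": 0,"az": 0.61}
    - {"tx": 0,"ty": 0,"tz": 0,"ax": 0,"ay": 0,"az": 0.61}
    - {"tx": 0,"ty": 0,"tz": 0,"ax": 0,"ay": 0,"az": 0.61}

```text
time: 44.82
position: [0.4919, 0.2681, 0.257]
orientation: [-0.024, 1.0, 0.0, 0.0]
force: [-0.3, 0.1, -0.3]
finger_gap: 0.0309
```

```bash
python3 - <<'E'
from h import *
delta([.6252,.2463,.25],YAW)
c=cam("wrist"); cv2.imwrite("pics/w16.png",c["f"][:,:,::-1])
c=cam("side"); cv2.imwrite("pics/s14.png",c["f"][:,:,::-1])
c=cam("top"); cv2.imwrite("pics/t14.png",c["f"][:,:,::-1])
E
```

```text
pos [0.4919 0.2681 0.257 ] yaw -3.0933 F [-0.3  0.1 -0.3] gap 0.0309 t 44.82 q [ 0.85  0.15 -0.2  -0.   -1.22 -0.8 ]
delta t [-132.1  -28.2    7.1] rot [0.0002 0.0002 0.0053] rows>= 4.0
```

View pics/w16.png

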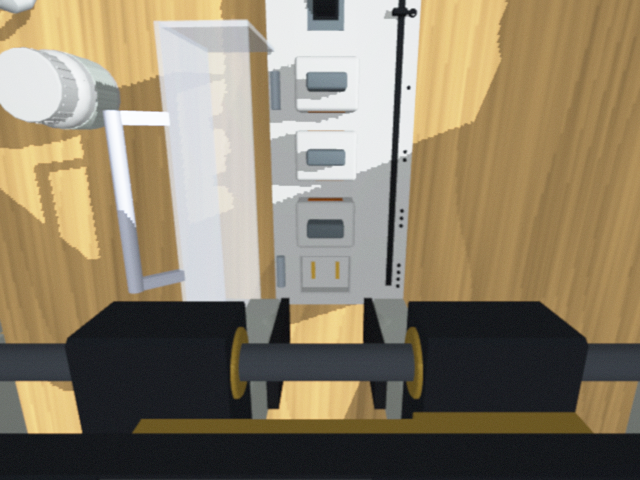

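View pics/s14.png

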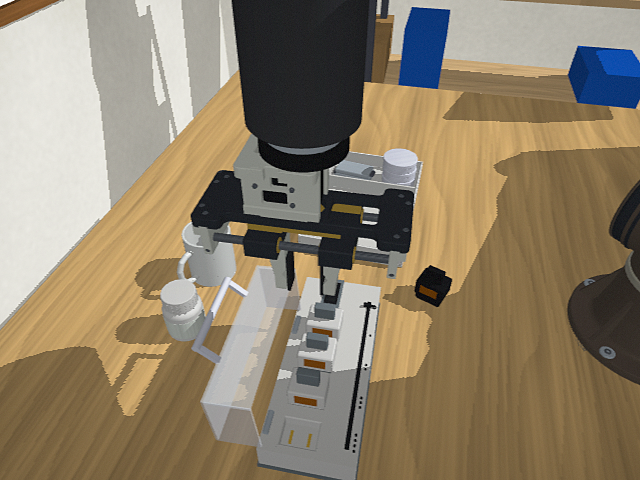

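Request:
carry_out:
  series:
    - {"tx": -33,"ty": -7,"tz": 0,"ax": 0,"ay": 0,"az": 0.005}
    - {"tx": -66,"ty": -14,"tz": 0,"ax": 0,"ay": 0,"az": 0.005}
    - {"tx": -99,"ty": -21,"tz": 0,"ax": 0,"ay": 0,"az": 0.005}
    - {"tx": -125,"ty": -27,"tz": 0,"ax": 0,"ay": 0,"az": 0.005}
    - {"tx": -132,"ty": -28,"tz": 0,"ax": 0,"ay": 0,"az": 0.005}
    - {"tx": -132,"ty": -28,"tz": 0,"ax": 0,"ay": 0,"az": 0.005}
    - {"tx": -132,"ty": -28,"tz": 0,"ax": 0,"ay": 0,"az": 0.005}

```text
time: 45.55
position: [0.6248, 0.2458, 0.256]
orientation: [-0.02, 1.0, -0.0, -0.001]
force: [-0.4, 0.1, 0.4]
finger_gap: 0.0307
```

Request:
carry_out:
  series:
    - {"tx": 0,"ty": 0,"tz": 25,"ax": 0,"ay": 0,"az": 0}
    - {"tx": 0,"ty": 0,"tz": 50,"ax": 0,"ay": 0,"az": 0}
    - {"tx": 0,"ty": 0,"tz": 70,"ax": 0,"ay": 0,"az": 0}
    - {"tx": 0,"ty": 0,"tz": 80,"ax": 0,"ay": 0,"az": 0}
    - {"tx": 0,"ty": 0,"tz": 80,"ax": 0,"ay": 0,"az": 0}
    - {"tx": 0,"ty": 0,"tz": 80,"ax": 0,"ay": 0,"az": 0}

```text
time: 46.05
position: [0.6247, 0.2464, 0.1776]
orientation: [-0.02, 1.0, -0.0, 0.0]
force: [0.3, 0.5, 0.9]
finger_gap: 0.0304
```

```bash
python3 - <<'E'
from h import *
delta([.6254,.2463,.1375],YAW)
c=cam("side"); crop(c,(150,200,350,380),"s15.png",3.3)
E
```

```text
pos [0.6247 0.2464 0.1776] yaw -3.1009 F [0.3 0.5 0.9] gap 0.0304 t 46.05 q [ 0.67  0.38 -0.06  0.   -1.12 -0.63]
delta t [-0.6 -0.1 40.1] rot [-0.0002  0.0005 -0.0023] rows>= 1.0
```

View pics/s15.png

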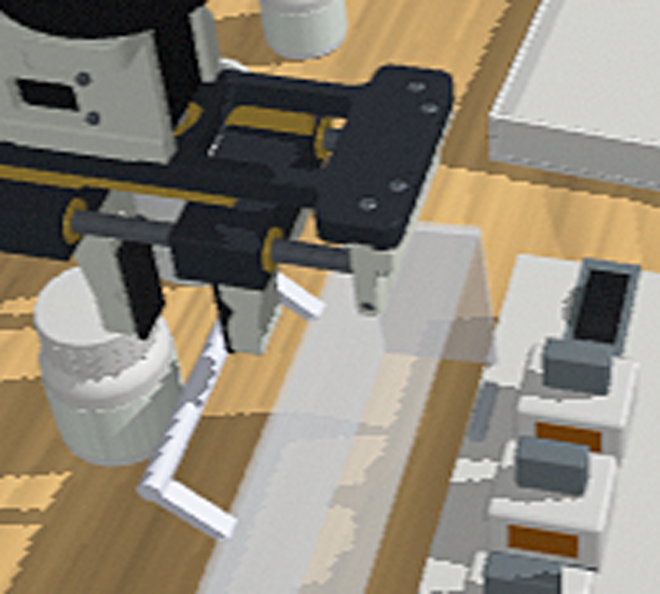

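Request:
carry_out:
  series:
    - {"tx": -0.6,"ty": 0,"tz": 12,"ax": 0,"ay": 0,"az": 0}
    - {"tx": -0.6,"ty": 0,"tz": 24,"ax": 0,"ay": 0,"az": 0}
    - {"tx": -0.6,"ty": 0,"tz": 34,"ax": 0,"ay": 0,"az": 0}
    - {"tx": -0.6,"ty": 0,"tz": 40,"ax": 0,"ay": 0,"az": 0}
    - {"tx": -0.6,"ty": 0,"tz": 40,"ax": 0,"ay": 0,"az": 0}
    - {"tx": -0.6,"ty": 0,"tz": 40,"ax": 0,"ay": 0,"az": 0}

```text
time: 46.6
position: [0.6255, 0.2459, 0.1362]
orientation: [-0.02, 1.0, -0.0, -0.0]
force: [-0.4, -0.1, 0.4]
finger_gap: 0.0307
```

Request:
carry_out:
  series:
    - {"tx": 0,"ty": 0,"tz": 0,"ax": 0,"ay": 0,"az": 0}
    - {"tx": 0,"ty": 0,"tz": 0,"ax": 0,"ay": 0,"az": 0}
    - {"tx": 0,"ty": 0,"tz": 0,"ax": 0,"ay": 0,"az": 0}
    - {"tx": 0,"ty": 0,"tz": 0,"ax": 0,"ay": 0,"az": 0}
    - {"tx": 0,"ty": 0,"tz": 0,"ax": 0,"ay": 0,"az": 0}
    - {"tx": 0,"ty": 0,"tz": 0,"ax": 0,"ay": 0,"az": 0}
  fingers: 0
  grip_force: 15

```text
time: 47.1
position: [0.6257, 0.2461, 0.137]
orientation: [-0.02, 1.0, 0.0, 0.0]
force: [0.3, 0.4, 0.6]
finger_gap: 0.0094
```

```bash
python3 - <<'E'
from h import *
delta([.6254,.2463,.1375],YAW)
E
```

```text
pos [0.6257 0.2461 0.137 ] yaw -3.102 F [0.3 0.4 0.6] gap 0.0094 t 47.1 q [ 0.66  0.42 -0.11  0.   -1.04 -0.62]
delta t [ 0.3  0.2 -0.5] rot [ 0.0002  0.0003 -0.0034] rows>= 1.0
```

Request:
carry_out:
  series:
    - {"tx": 5.2,"ty": 0,"tz": -4.3,"ax": 0,"ay": 0,"az": 0}
    - {"tx": 16.4,"ty": 0,"tz": -12.2,"ax": 0,"ay": 0,"az": 0}
    - {"tx": 28.3,"ty": 0,"tz": -18.9,"ax": 0,"ay": 0,"az": 0}
    - {"tx": 40.8,"ty": 0,"tz": -24.4,"ax": 0,"ay": 0,"az": 0}
    - {"tx": 53.8,"ty": 0,"tz": -28.6,"ax": 0,"ay": 0,"az": 0}
    - {"tx": 67.1,"ty": 0,"tz": -31.5,"ax": 0,"ay": 0,"az": 0}
    - {"tx": 80.7,"ty": 0,"tz": -33,"ax": 0,"ay": 0,"az": 0}
    - {"tx": 94.3,"ty": 0,"tz": -33.2,"ax": 0,"ay": 0,"az": 0}

```text
time: 47.77
position: [0.5297, 0.2422, 0.1706]
orientation: [-0.02, 1.0, 0.0, 0.0]
force: [2.4, 0.1, 1.9]
finger_gap: 0.0093
```

Request:
carry_out:
  series:
    - {"tx": 13.6,"ty": 0,"tz": 1.2,"ax": 0,"ay": 0,"az": 0}
    - {"tx": 27,"ty": 0,"tz": 3.7,"ax": 0,"ay": 0,"az": 0}
    - {"tx": 40.2,"ty": 0,"tz": 7.5,"ax": 0,"ay": 0,"az": 0}
    - {"tx": 52.8,"ty": 0,"tz": 12.7,"ax": 0,"ay": 0,"az": 0}
    - {"tx": 64.9,"ty": 0,"tz": 19.1,"ax": 0,"ay": 0,"az": 0}
    - {"tx": 76.3,"ty": 0,"tz": 26.6,"ax": 0,"ay": 0,"az": 0}
    - {"tx": 82,"ty": 0,"tz": 31,"ax": 0,"ay": 0,"az": 0}
    - {"tx": 86.8,"ty": 0,"tz": 35.3,"ax": 0,"ay": 0,"az": 0}

```text
time: 48.43
position: [0.4429, 0.2386, 0.1345]
orientation: [-0.02, 1.0, -0.0, -0.001]
force: [-1.4, -0.1, 4.7]
finger_gap: 0.0095
```

```bash
python3 - <<'E'
from h import *
s=pose()[2]
print(s["position"], s["force"],s["finger_gap"])
# theta=0 grip pose was world (.4265,.2378,.1149)
delta([.4265,.2378,.1149],YAW)
c=cam("side"); cv2.imwrite("pics/s16.png",c["f"][:,:,::-1])
E
```

```text
[0.44290447 0.23862662 0.1344556 ] [-1.38870971 -0.06302147  4.7153839 ] 0.009466943722512404
pos [0.4429 0.2386 0.1345] yaw -3.1013 F [-1.4 -0.1  4.7] gap 0.0095 t 48.43 q [ 0.88  0.16 -0.49 -0.   -0.92 -0.84]
delta t [16.4 -0.2 19.6] rot [-0.0001 -0.001  -0.0027] rows>= 1.0
```

View pics/s16.png

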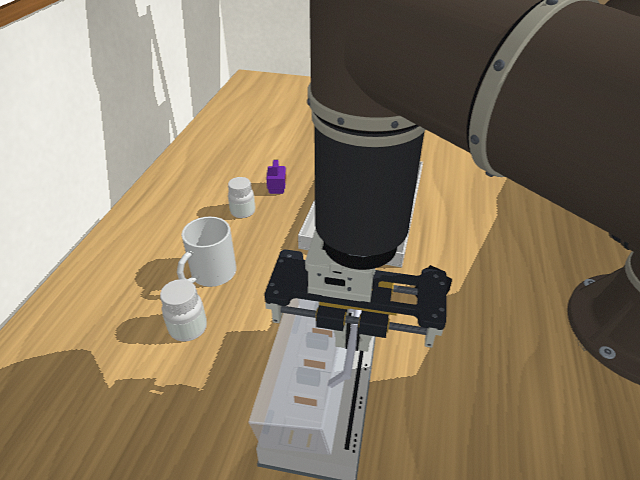

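Request:
carry_out:
  series:
    - {"tx": 4.4,"ty": 0,"tz": 4.9,"ax": 0,"ay": 0,"az": 0}
    - {"tx": 8.6,"ty": 0,"tz": 9.7,"ax": 0,"ay": 0,"az": 0}
    - {"tx": 12.6,"ty": 0,"tz": 14.7,"ax": 0,"ay": 0,"az": 0}
    - {"tx": 14.6,"ty": 0,"tz": 17.3,"ax": 0,"ay": 0,"az": 0}
    - {"tx": 16,"ty": 0,"tz": 19.2,"ax": 0,"ay": 0,"az": 0}
    - {"tx": 16,"ty": 0,"tz": 19.2,"ax": 0,"ay": 0,"az": 0}

```text
time: 48.98
position: [0.4266, 0.2378, 0.115]
orientation: [-0.019, 1.0, -0.001, -0.002]
force: [-9.4, 2.5, 5.8]
finger_gap: 0.0095
```

Request:
carry_out:
  series:
    - {"tx": 0,"ty": 0,"tz": 0.5,"ax": 0,"ay": 0,"az": 0}
    - {"tx": 0,"ty": 0,"tz": 1,"ax": 0,"ay": 0,"az": 0}
    - {"tx": 0,"ty": 0,"tz": 1,"ax": 0,"ay": 0,"az": 0}

```text
time: 49.23
position: [0.4267, 0.2378, 0.1147]
orientation: [-0.02, 1.0, -0.001, -0.002]
force: [-14.1, 1.2, 15.0]
finger_gap: 0.0095
```

```bash
python3 - <<'E'
from h import *
delta([.4265,.2378,.1149],YAW)
c=cam("side"); crop(c,(240,290,390,480),"s17.png",3.1)
E
```

```text
pos [0.4267 0.2378 0.1147] yaw -3.1026 F [-14.1   1.2  15. ] gap 0.0095 t 49.23 q [ 0.91  0.16 -0.54 -0.   -0.87 -0.87]
delta t [ 0.2  0.1 -0.2] rot [-0.001  -0.0035 -0.004 ] rows>= 1.0
```

View pics/s17.png

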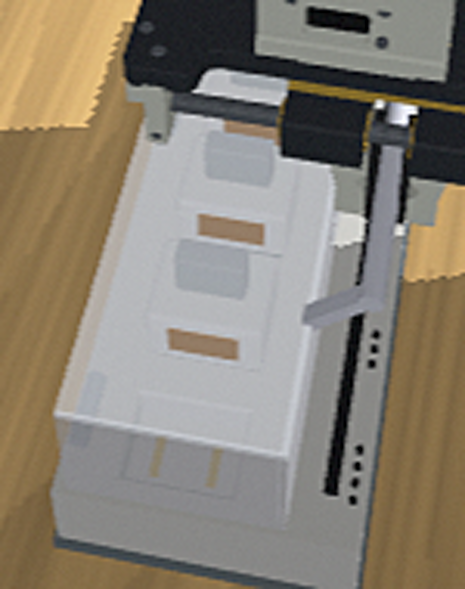

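Request:
carry_out:
  series:
    - {"tx": -1,"ty": 0,"tz": -1.2,"ax": 0,"ay": 0,"az": 0}
    - {"tx": -1,"ty": 0,"tz": -1.2,"ax": 0,"ay": 0,"az": 0}

```text
time: 49.45
position: [0.4272, 0.2378, 0.1154]
orientation: [-0.019, 1.0, -0.001, -0.002]
force: [-15.8, 4.1, 11.7]
finger_gap: 0.0091
```

Request:
carry_out:
  series:
    - {"tx": 0,"ty": 0,"tz": 0,"ax": 0,"ay": 0,"az": 0}
    - {"tx": 0,"ty": 0,"tz": 0,"ax": 0,"ay": 0,"az": 0}
    - {"tx": 0,"ty": 0,"tz": 0,"ax": 0,"ay": 0,"az": 0}
    - {"tx": 0,"ty": 0,"tz": 0,"ax": 0,"ay": 0,"az": 0}
    - {"tx": 0,"ty": 0,"tz": 0,"ax": 0,"ay": 0,"az": 0}
  fingers: 0.4

```text
time: 49.87
position: [0.4297, 0.2381, 0.1155]
orientation: [-0.02, 1.0, -0.0, -0.0]
force: [-0.2, -0.3, 0.0]
finger_gap: 0.0336
```

Request:
carry_out:
  series:
    - {"tx": 0,"ty": 0,"tz": -10,"ax": 0,"ay": 0,"az": 0}
    - {"tx": 0,"ty": 0,"tz": -30,"ax": 0,"ay": 0,"az": 0}
    - {"tx": 0,"ty": 0,"tz": -55,"ax": 0,"ay": 0,"az": 0}
    - {"tx": 0,"ty": 0,"tz": -70,"ax": 0,"ay": 0,"az": 0}
    - {"tx": 0,"ty": 0,"tz": -70,"ax": 0,"ay": 0,"az": 0}

```text
time: 50.28
position: [0.4314, 0.2396, 0.1899]
orientation: [-0.02, 1.0, 0.002, 0.002]
force: [0.7, 1.1, 0.5]
finger_gap: 0.0353
```

Request:
carry_out:
  series:
    - {"tx": -14,"ty": -33,"tz": 0,"ax": 0,"ay": 0,"az": 0}
    - {"tx": -28,"ty": -66,"tz": 0,"ax": 0,"ay": 0,"az": 0}
    - {"tx": -42,"ty": -99,"tz": 0,"ax": 0,"ay": 0,"az": 0}
    - {"tx": -56,"ty": -132,"tz": 0,"ax": 0,"ay": 0,"az": 0}
    - {"tx": -66,"ty": -155,"tz": 0,"ax": 0,"ay": 0,"az": 0}
    - {"tx": -69,"ty": -163,"tz": 0,"ax": 0,"ay": 0,"az": 0}
    - {"tx": -69,"ty": -163,"tz": 0,"ax": 0,"ay": 0,"az": 0}
    - {"tx": -69,"ty": -163,"tz": 0,"ax": 0,"ay": 0,"az": 0}
  fingers: 0

```text
time: 50.95
position: [0.505, 0.0778, 0.1857]
orientation: [-0.019, 1.0, -0.0, -0.0]
force: [-0.3, 0.7, -0.4]
finger_gap: 0.0006
```

```bash
python3 - <<'E'
from h import *
delta(W(0,-.079,.062),YAW)
c=cam("side"); cv2.imwrite("pics/s18.png",c["f"][:,:,::-1])
E
```

```text
pos [0.505  0.0778 0.1857] yaw -3.1036 F [-0.3  0.7 -0.4] gap 0.0006 t 50.95 q [ 0.54  0.12 -0.4  -0.   -1.05 -0.5 ]
delta t [  3.8  -0.4 123.7] rot [ 0.     -0.0003 -0.005 ] rows>= 3.0
```

View pics/s18.png

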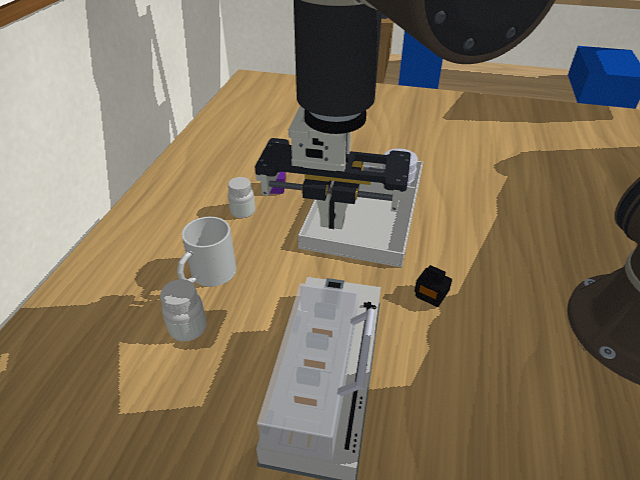

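Request:
carry_out:
  series:
    - {"tx": 4,"ty": -0.4,"tz": 35,"ax": 0,"ay": 0,"az": -0.005}
    - {"tx": 4,"ty": -0.4,"tz": 70,"ax": 0,"ay": 0,"az": -0.005}
    - {"tx": 4,"ty": -0.4,"tz": 95,"ax": 0,"ay": 0,"az": -0.005}
    - {"tx": 4,"ty": -0.4,"tz": 112,"ax": 0,"ay": 0,"az": -0.005}
    - {"tx": 4,"ty": -0.4,"tz": 121,"ax": 0,"ay": 0,"az": -0.005}
    - {"tx": 4,"ty": -0.4,"tz": 121,"ax": 0,"ay": 0,"az": -0.005}
    - {"tx": 4,"ty": -0.4,"tz": 121,"ax": 0,"ay": 0,"az": -0.005}
    - {"tx": 4,"ty": -0.4,"tz": 121,"ax": 0,"ay": 0,"az": -0.005}

```text
time: 51.67
position: [0.5019, 0.0785, 0.0659]
orientation: [-0.023, 1.0, 0.0, 0.001]
force: [0.4, 0.4, 0.6]
finger_gap: 0.0004
```

```bash
python3 - <<'E'
from h import *
delta(W(0,-.079,.0572),YAW)
o=[(q,round(x["confidence"],2),np.round(x["extent"]).tolist()) for q in ["cover"] for x in env.outline_of("side",q)[:1]]
print(o)
import cv2
a=cv2.imread("pics/a_side.png"); b=cv2.imread("pics/s18.png")
cv2.imwrite("pics/cmp.png",np.hstack([cv2.resize(x[270:480,240:400],None,fx=2.4,fy=2.4) for x in (a,b)]))
E
```

```text
pos [0.5019 0.0785 0.0659] yaw -3.0961 F [0.4 0.4 0.6] gap 0.0004 t 51.67 q [ 0.54  0.25 -0.56  0.   -0.75 -0.5 ]
delta t [ 0.8 -1.2  8.7] rot [0.0007 0.0018 0.0025] rows>= 1.0
[('cover', 0.86, [258.0, 285.0, 373.0, 462.0])]
```

View pics/cmp.png

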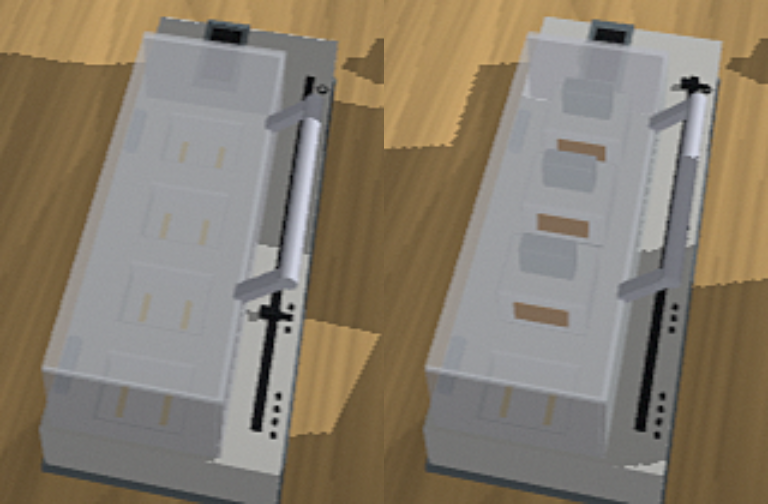

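The cover matches its original closed position. Pressing on the wheel.

Request:
carry_out:
  series:
    - {"tx": 0.5,"ty": -1,"tz": 4,"ax": 0,"ay": 0,"az": 0}
    - {"tx": 0.5,"ty": -1,"tz": 7,"ax": 0,"ay": 0,"az": 0}
    - {"tx": 0.5,"ty": -1,"tz": 7,"ax": 0,"ay": 0,"az": 0}
    - {"tx": 0.5,"ty": -1,"tz": 7,"ax": 0,"ay": 0,"az": 0}

```text
time: 52.05
position: [0.5006, 0.0765, 0.0577]
orientation: [-0.022, 1.0, -0.0, -0.0]
force: [0.4, 0.9, -0.2]
finger_gap: 0.0008
```

Request:
carry_out:
  series:
    - {"tx": 0,"ty": 0,"tz": 1,"ax": 0,"ay": 0,"az": 0}
    - {"tx": 0,"ty": 0,"tz": 1,"ax": 0,"ay": 0,"az": 0}
    - {"tx": 0,"ty": 0,"tz": 1,"ax": 0,"ay": 0,"az": 0}

```text
time: 52.3
position: [0.5008, 0.0766, 0.0572]
orientation: [-0.022, 1.0, 0.0, 0.0]
force: [-2.6, 0.0, 5.1]
finger_gap: 0.0006
```

```bash
python3 - <<'E'
from h import *
delta(W(0,-.079,.0572),YAW); print(L(pose()[0]))
E
```

```text
pos [0.5008 0.0766 0.0572] yaw -3.0969 F [-2.6  0.   5.1] gap 0.0006 t 52.3 q [ 0.54  0.27 -0.57  0.   -0.73 -0.5 ]
delta t [-0.4  0.7 -0. ] rot [0.     0.0004 0.0016] rows>= 1.0
[-0.0004 -0.0797  0.0572]
```

Request:
carry_out:
  series:
    - {"tx": 0,"ty": 0,"tz": 0.2,"ax": 0,"ay": 0,"az": 0}
    - {"tx": 0,"ty": 2,"tz": 0.2,"ax": 0,"ay": 0,"az": 0}
    - {"tx": 0,"ty": 4,"tz": 0.2,"ax": 0,"ay": 0,"az": 0}
    - {"tx": 0,"ty": 6,"tz": 0.2,"ax": 0,"ay": 0,"az": 0}
    - {"tx": 0,"ty": 8,"tz": 0.2,"ax": 0,"ay": 0,"az": 0}
    - {"tx": 0,"ty": 10,"tz": 0.2,"ax": 0,"ay": 0,"az": 0}
    - {"tx": 0,"ty": 12.3,"tz": 0.2,"ax": 0,"ay": 0,"az": 0}
    - {"tx": 0,"ty": 12.3,"tz": 0.2,"ax": 0,"ay": 0,"az": 0}

```text
time: 52.97
position: [0.5003, 0.0891, 0.0571]
orientation: [-0.022, 1.0, 0.0, 0.0]
force: [-3.4, -0.5, 7.8]
finger_gap: 0.0007
```

```bash
python3 - <<'E'
from h import *
delta(W(0,-.079,.0572),YAW); print(L(pose()[0]))
c=cam("side"); crop(c,(290,270,410,480),"s19.png",2.8)
E
```

```text
pos [0.5003 0.0891 0.0571] yaw -3.0967 F [-3.4 -0.5  7.8] gap 0.0007 t 52.97 q [ 0.56  0.27 -0.57  0.   -0.73 -0.52]
delta t [ -0.4 -11.9  -0.1] rot [0.     0.0005 0.0019] rows>= 1.0
[-0.0004 -0.0671  0.0571]
```

View pics/s19.png

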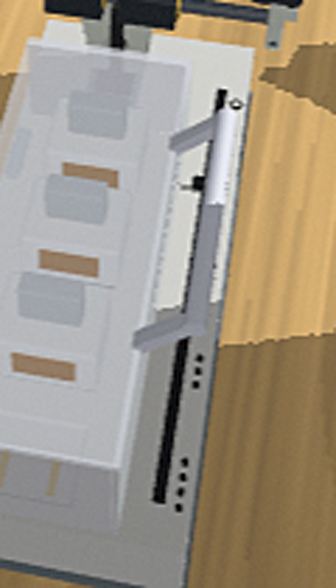

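Request:
carry_out:
  series:
    - {"tx": 0,"ty": 0,"tz": -4,"ax": 0,"ay": 0,"az": 0}
    - {"tx": 0,"ty": 0,"tz": -8,"ax": 0,"ay": 0,"az": 0}
    - {"tx": 0,"ty": -6,"tz": -8,"ax": 0,"ay": 0,"az": 0}
    - {"tx": 0,"ty": -12.3,"tz": -8,"ax": 0,"ay": 0,"az": 0}
    - {"tx": 0,"ty": -12.3,"tz": -5,"ax": 0,"ay": 0,"az": 0}
    - {"tx": 0,"ty": -12.3,"tz": -2,"ax": 0,"ay": 0,"az": 0}
    - {"tx": 0,"ty": -12.3,"tz": -0.8,"ax": 0,"ay": 0,"az": 0}
    - {"tx": 0,"ty": -12.3,"tz": -0.3,"ax": 0,"ay": 0,"az": 0}

```text
time: 53.68
position: [0.5006, 0.0763, 0.057]
orientation: [-0.022, 1.0, -0.0, -0.0]
force: [-4.6, -0.1, 12.4]
finger_gap: 0.0005
```

Request:
carry_out:
  series:
    - {"tx": 0,"ty": 0,"tz": 0,"ax": 0,"ay": 0,"az": 0}
    - {"tx": 0,"ty": 2,"tz": 0,"ax": 0,"ay": 0,"az": 0}
    - {"tx": 0,"ty": 4,"tz": 0,"ax": 0,"ay": 0,"az": 0}
    - {"tx": 0,"ty": 6,"tz": 0,"ax": 0,"ay": 0,"az": 0}
    - {"tx": 0,"ty": 8,"tz": 0,"ax": 0,"ay": 0,"az": 0}
    - {"tx": 0,"ty": 10,"tz": 0,"ax": 0,"ay": 0,"az": 0}
    - {"tx": 0,"ty": 12.3,"tz": 0,"ax": 0,"ay": 0,"az": 0}
    - {"tx": 0,"ty": 12.3,"tz": 0,"ax": 0,"ay": 0,"az": 0}

```text
time: 54.35
position: [0.4999, 0.089, 0.057]
orientation: [-0.022, 1.0, -0.0, -0.0]
force: [-3.6, 0.5, 8.9]
finger_gap: 0.0006
```

```bash
python3 - <<'E'
from h import *
delta(W(0,-.079,.0572),YAW); print(L(pose()[0]))
c=cam("side"); crop(c,(290,270,410,480),"s20.png",2.8)
E
```

```text
pos [0.4999 0.089  0.057 ] yaw -3.0967 F [-3.6  0.5  8.9] gap 0.0006 t 54.35 q [ 0.56  0.27 -0.57  0.   -0.74 -0.52]
delta t [ -0.7 -11.8  -0.2] rot [-0.0004 -0.0003  0.0019] rows>= 1.0
[-0.0007 -0.0672  0.057 ]
```

View pics/s20.png

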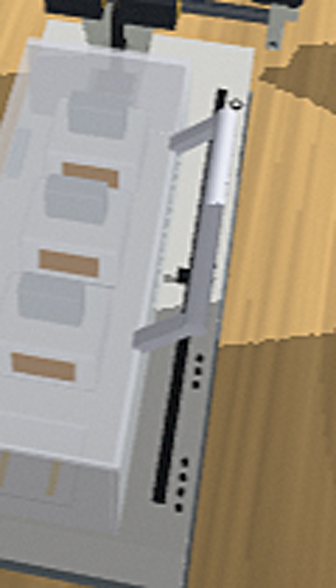

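Request:
carry_out:
  series:
    - {"tx": 0,"ty": 0,"tz": -4,"ax": 0,"ay": 0,"az": 0}
    - {"tx": 0,"ty": 0,"tz": -8,"ax": 0,"ay": 0,"az": 0}
    - {"tx": 0,"ty": -6,"tz": -8,"ax": 0,"ay": 0,"az": 0}
    - {"tx": 0,"ty": -12.3,"tz": -8,"ax": 0,"ay": 0,"az": 0}
    - {"tx": 0,"ty": -12.3,"tz": -5,"ax": 0,"ay": 0,"az": 0}
    - {"tx": 0,"ty": -12.3,"tz": -2,"ax": 0,"ay": 0,"az": 0}
    - {"tx": 0,"ty": -12.3,"tz": -0.8,"ax": 0,"ay": 0,"az": 0}
    - {"tx": 0,"ty": -12.3,"tz": -0.3,"ax": 0,"ay": 0,"az": 0}

```text
time: 55.07
position: [0.5005, 0.0763, 0.057]
orientation: [-0.022, 1.0, -0.0, -0.0]
force: [-3.7, -0.1, 10.0]
finger_gap: 0.0006
```

Request:
carry_out:
  series:
    - {"tx": 0,"ty": 0,"tz": 0,"ax": 0,"ay": 0,"az": 0}
    - {"tx": 0,"ty": 2,"tz": 0,"ax": 0,"ay": 0,"az": 0}
    - {"tx": 0,"ty": 4,"tz": 0,"ax": 0,"ay": 0,"az": 0}
    - {"tx": 0,"ty": 6,"tz": 0,"ax": 0,"ay": 0,"az": 0}
    - {"tx": 0,"ty": 8,"tz": 0,"ax": 0,"ay": 0,"az": 0}
    - {"tx": 0,"ty": 10,"tz": 0,"ax": 0,"ay": 0,"az": 0}
    - {"tx": 0,"ty": 12,"tz": 0,"ax": 0,"ay": 0,"az": 0}
    - {"tx": 0,"ty": 12,"tz": 0,"ax": 0,"ay": 0,"az": 0}

```text
time: 55.73
position: [0.4999, 0.0887, 0.0571]
orientation: [-0.022, 1.0, -0.0, -0.0]
force: [-2.2, -0.2, 6.2]
finger_gap: 0.0006
```

Request:
carry_out:
  series:
    - {"tx": 0,"ty": 0,"tz": -4,"ax": 0,"ay": 0,"az": 0}
    - {"tx": 0,"ty": 0,"tz": -20,"ax": 0,"ay": 0,"az": 0}
    - {"tx": 0,"ty": 0,"tz": -50,"ax": 0,"ay": 0,"az": 0}
    - {"tx": 0,"ty": 0,"tz": -90,"ax": 0,"ay": 0,"az": 0}
    - {"tx": 0,"ty": 0,"tz": -130,"ax": 0,"ay": 0,"az": 0}
    - {"tx": 0,"ty": 0,"tz": -170,"ax": 0,"ay": 0,"az": 0}
    - {"tx": 0,"ty": 0,"tz": -210,"ax": 0,"ay": 0,"az": 0}
    - {"tx": 0,"ty": 0,"tz": -250,"ax": 0,"ay": 0,"az": 0}

```text
time: 56.4
position: [0.4996, 0.0883, 0.3093]
orientation: [-0.022, 1.0, 0.0, 0.0]
force: [1.2, 1.1, -0.3]
finger_gap: 0.0003
```

Request:
carry_out:
  series:
    - {"tx": 10,"ty": 35,"tz": -12,"ax": 0,"ay": 0,"az": 0}
    - {"tx": 20,"ty": 70,"tz": -24,"ax": 0,"ay": 0,"az": 0}
    - {"tx": 22,"ty": 105,"tz": -36,"ax": 0,"ay": 0,"az": 0}
    - {"tx": 22,"ty": 135,"tz": -40,"ax": 0,"ay": 0,"az": 0}
    - {"tx": 22,"ty": 145,"tz": -40,"ax": 0,"ay": 0,"az": 0}
    - {"tx": 22,"ty": 145,"tz": -40,"ax": 0,"ay": 0,"az": 0}
    - {"tx": 22,"ty": 145,"tz": -40,"ax": 0,"ay": 0,"az": 0}

```text
time: 56.98
position: [0.4714, 0.2328, 0.3465]
orientation: [-0.023, 1.0, -0.0, -0.0]
force: [-0.5, -0.2, -0.3]
finger_gap: 0.0006
```

```bash
python3 - <<'E'
from h import *
delta([.4785,.2343,.35],YAW)
c=cam("side"); cv2.imwrite("pics/s21.png",c["f"][:,:,::-1])
c=cam("wrist"); cv2.imwrite("pics/w21.png",c["f"][:,:,::-1])
E
```

```text
pos [0.4714 0.2328 0.3465] yaw -3.0957 F [-0.5 -0.2 -0.3] gap 0.0006 t 56.98 q [ 0.83  0.05 -0.11 -0.   -1.41 -0.79]
delta t [-7.2  1.2 -3.5] rot [-0.0008 -0.001   0.0028] rows>= 1.0
```

View pics/s21.png

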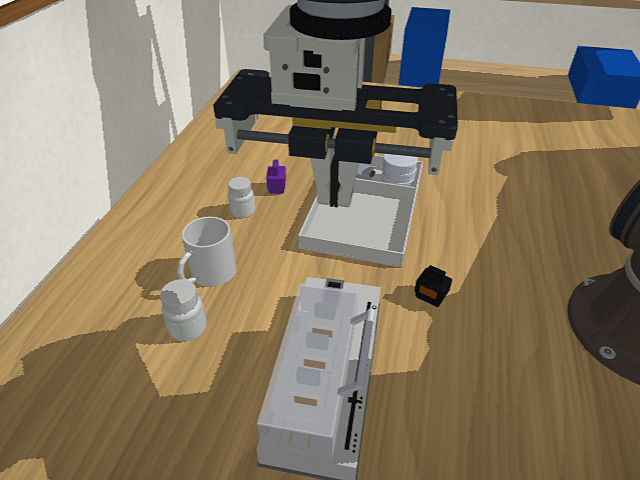

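View pics/w21.png

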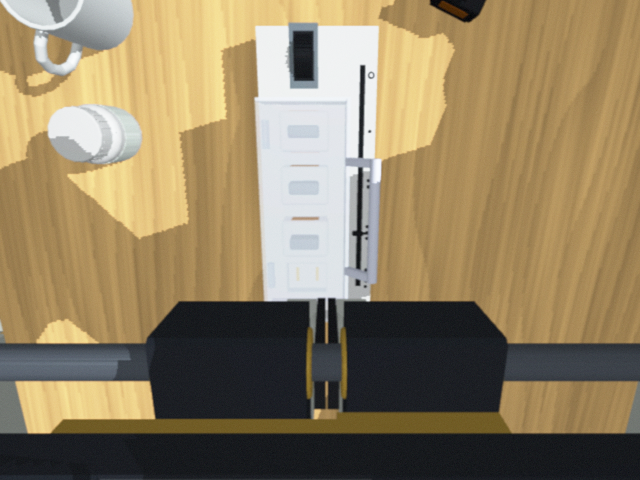

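The pointer rests at the 3-pip mark (wrist (358,233)), with three cartridges under the shut cover. One last check on the other objects, then I'll hand in.

```bash
python3 - <<'E'
from h import *
cam("side")
for q in ["mug","bottle1","cart1","cover","pointer_tip","tin1","splitter"]:
    print(q,[(round(o["confidence"],2),np.round(o["extent"]).tolist()) for o in env.outline_of("side",q)[:4]])
print(env.finish_job())
E
```

```text
mug [(0.82, [178.0, 216.0, 231.0, 286.0]), (0.16, [383.0, 152.0, 418.0, 175.0])]
bottle1 [(0.68, [158.0, 277.0, 204.0, 342.0])]
cart1 [(0.85, [417.0, 268.0, 451.0, 305.0]), (0.8, [267.0, 157.0, 284.0, 195.0])]
cover [(0.74, [256.0, 287.0, 375.0, 458.0]), (0.52, [258.0, 279.0, 380.0, 480.0]), (0.52, [298.0, 155.0, 424.0, 271.0]), (0.41, [358.0, 163.0, 374.0, 180.0])]
pointer_tip [(0.72, [257.0, 286.0, 374.0, 463.0]), (0.6, [348.0, 398.0, 361.0, 402.0])]
tin1 [(0.95, [382.0, 153.0, 418.0, 173.0]), (0.79, [382.0, 168.0, 414.0, 182.0]), (0.44, [403.0, 181.0, 414.0, 186.0])]
splitter [(0.64, [354.0, 163.0, 374.0, 181.0]), (0.51, [380.0, 176.0, 418.0, 186.0])]
the job is handed in; nothing more can be done
None
```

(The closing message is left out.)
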